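Weigh the turned mallet on the spring scale

TASK

Take the brass check weight off the spring scale's hook and stand it upright on the dark wooden disc that lies beside the scale. Then hang the round-headed mallet by its steel eye on the empty hook, let go and let it settle. With it hanging there, slide the wooden marker on the scale's column until its index is level with the scale's pointer, let go, and leave the mallet hanging still; leave the other things on the bench alone.

Things in the scene. Friction and masses are not known exactly. Their poses are not given: they have to be found in the camera images.
- stand: Spring scale stand, fixed. Origin on the bench under the hook; x points away from the hook's open side, z up. Base plate x -70..100, y -60..170 mm, top at z 18. Steel column, diameter 16 mm, at x 14, y 130, up to z 525, black rings. An arm at its top carries the spring tube (diameter 34 mm at x 14, y 0, lower end z 375) right over what is hung: the gripper must come leaning, from -x.
- hook (a joint): How far the hook is pulled down (m), 0 (empty) to 0.11. Spring 80 N/m: it reads hung mass (kg) x 9.81 / 80 minus 0.003. Lightly damped: it bobs for 2 to 3 s after a load is let go. Unloaded, it rises back to 0. The check weight pulls it to about 0.046, the mallet (mass not known beforehand) to about 0.02 to 0.05.
- hook_seat (a point): Lowest point of the hook's upper surface, where an eye comes to rest; 290 mm above the bench with the hook empty, and it goes down with the hook. V-shaped hook of 6 mm round steel wire lying in the stand's xz plane: its tip is 14 mm to -x of this point and reaches 14 mm above it, open towards -x; its shank goes up 14 mm to +x of it.
- pointer_tip (a point): End of the scale's thin dark pointer, which goes up and down with the hook: 14 mm to +x, 102 mm to +y and 30 mm above hook_seat in the stand's frame.
- marker (a joint): How far the marker is raised on the column (m), 0 to 0.15; at 0 its middle is 200 mm above the bench. Stays where it is left (friction 2.5 N).
- marker_index (a point): End of the marker's thin steel index, which points from the marker (a dark wooden collar on the column, 30 mm diameter, 24 mm high) towards the pointer; at mid-height of the marker.
- marker_tab (a point): Grip point in the marker's wooden tab, a bar 18 mm wide (stand y), 24 mm high that sticks out from the collar towards -x; this point is 15 mm from its free end, at mid-width and mid-height, level with the index.
- weight: Brass check weight, 0.4 kg, at the start hanging still on the hook. Origin at the centre of its underside, z up through it. Body diameter 34 mm and 55 mm high, then a 10 mm neck, then a ring-shaped eye in the yz plane (its hole opens along x).
- weight_eye (a point): Centre of the check weight's eye, 105 mm above its underside. The eye is of 6 mm wire, 36 mm inside and 48 mm outside across; hung up, this point is 16 mm under hook_seat.
- mallet: Round-headed turned mallet standing on its head on the bench, 0.2 to 0.42 kg. Origin at the centre of the head's underside, z up along the handle. Head up to 74 mm diameter, 72 mm high; handle 24 mm diameter from z 72 to 163; on top a ring-shaped steel eye in the yz plane (its hole opens along x).
- mallet_grip (a point): Grip point on the axis of the mallet's bare handle, 105 mm above the head's underside.
- mallet_eye (a point): Centre of the mallet's steel eye, 194 mm above the head's underside. The eye is of 6 mm wire, 36 mm inside and 48 mm outside across; hung up, this point is 16 mm under hook_seat.
- disc: Dark wooden disc fixed on the bench, 110 mm diameter, 14 mm thick, origin at the centre of its underside: where the check weight is to stand. The disc and the mallet lie one on each side of the scale, either way round.
- arc: Bystander: half-ring glued from six wooden segments, 190 mm across, 26 mm high.
- block_a: Bystander: loose wooden segment, 50 x 36 x 26 mm, origin under its centre.
- block_b: Bystander: loose wooden segment, 50 x 36 x 26 mm, origin under its centre.
- joiner: Bystander: lying square-headed wooden mallet, 260 mm long, 50 mm high.
- glue: Bystander: glue bottle, 56 mm diameter, 150 mm high.
- brush: Bystander: lying bench brush.
Things that resemble listed ones, but are neither listed nor needed, are in the scene too. There is more than one size of the weight; the job needs the largest.

How it is judged:
By the outcome, as a careful person would: the job done as asked, in the order asked, and still so for the second after the job is handed in, with the robot touching nothing.
It also fails if it takes over 72 s, if anything falls off the work surface, if the arm or the gripper's body presses on something with over 40 N, if the wrist force passes 120 N, or if a joint passes its speed limit or range.

ROBOT

A 6-joint arm with a two-finger parallel gripper is mounted at the origin on the work surface. World frame = base frame: x ahead of the robot, y to its left, z up, the work surface at z = 0. Lengths are in m, angles in degrees, forces in N, time in s.
With the tool pointing down it reaches from about 0.3 to 0.75 m from the base axis. Payload 8.5 kg.
Tool frame: the origin (TCP) lies midway between the tips of the shut fingers; the grasp point (between the pads) lies 19 mm behind it; y points along the fingers, z is the direction in which the jaws open and shut, and the axes are right-handed (so a half turn about y gives the same grasp; the last joint's range is limited). The gripper opens to 85 mm and grips with 20 to 120 N. Pads are 22 mm wide; open, the fingers measure 114 mm over their backs; the gripper's body (76 mm by 85 mm) begins 54 mm behind the grasp point. The pads swing forward as they close: fully open they stand 13 mm farther back than shut.
Start: joints at [-77.538, 21.807, 74.336, -0, 83.858, -12.336], TCP at [0.231, -0.499, 0.2] pointing down, gripper open.
Joint ranges: [-178.18, 178.18], [-50.72, 133.34], [12.68, 142.11], [-81.47, 261.47], [9.98, 163.14], [-165.26, 165.26]. Speed limits (degrees/s): [136.94, 136.94, 180, 180, 180, 180].

INTERFACE

Orientations are given as a 3x3 rotation matrix whose columns are the frame's x, y, z axes.
In Python, from rig import status, imaging, job gives the robot as it stands. The module is installed in compiled form; this text tells all that it offers.
- The arm moves only by the tool jog_arm, never from a script. Its argument "rows" is a list of rows, each an object of numbers: "hand": the opening, from 0 (shut) to 1 (fully open); "dx", "dy", "dz": the shift along the tool's x, y, z in cm; "ax", "ay", "az": the turn, a rotation vector about the tool's x, y, z in degrees. In form: [{"hand": .., "dx": .., "dy": .., "dz": .., "ax": .., "ay": .., "az": ..}, ...]. A call has exactly 5 rows; each row shifts and turns the commanded pose from where the row before left it, along the tool's axes as they then stand; what a row does not reach is not made up. A row lasts 1/12 s, in which the tool goes at most 41.7 mm and 7.16 degrees, less where a joint would pass 70% of its speed; a pose out of reach is approached as far as the arm can. A call is refused whole if a number of a shift passes 4.17 or a number of a turn 7.16, either way. A call with a gripper value outside its range is refused whole. The fingers move at their own pace and stop on an object; "newtons" is the grip in N (left out, the last holds). Time passes only in rows, so rows that do not move let the fingers close, or fill a call up. It gives the time, the measured TCP pose, the force and the opening at its end, in the units of the state.
- status.observe(): the state, without advancing time (a new reading comes with each control period).
- imaging.get_image(name): name is "side" or "top" or "wrist"; returns the picture (420x560x3 uint8, red, green, blue); there is no depth.
- imaging.camera_model(name): a dict with "K" (3x3 intrinsics, pixels), "position" and "rotation" of the camera in the world; the wrist camera has in their place "tool_from_camera" (4x4, takes a point from camera to tool coordinates, whose origin is the TCP and whose axes are the tool frame's). Camera axes: x right, y down, z forward; pixel columns grow to the right and rows downward; lengths in m; the calibration is good to about 2 mm. The wrist camera is an equidistant fisheye: a pixel r from the principal point sees the ray r / f radians off the axis. A picture is of the moment at which its call begins: read the wrist's pose just before it. camera_model takes no time and is no camera call.
- job.close_job(): hands the job in, once; it reports no verdict.
The state is a dict: "time_s": time; "q": joint angles; "qvel": joint speeds; "joint_efforts": joint torques, N m; "position": TCP position; "tool_rot": TCP orientation; "ft_force": force on the tool from outside, world axes, zero at the start; "wrist_torque": the same for the moment, N m; "grip_width": finger opening in m.
Only numpy, scipy, OpenCV 4.12 (cv2) and the standard library are available. Lean on these libraries where they do the work, as an engineer would, in place of code of your own. Each camera call takes 0.05 s, during which the arm holds its last target.

## Working session

There is one attempt and no reset: what is moved stays moved. The work goes in short steps, Python scripts to look and compute and a tool call to move; the robot and the scene stay as the last step left them, time stands still between calls to the robot, and variables do not carry over. Pictures are saved under pics/ and viewed, and the job is handed in when it is done.

Besides the shell and the picture viewer there is one more tool, called after "Emit:" in YAML: its name, and indented under it one key for each argument. jog_arm: Moves the arm, as the interface text tells. Its arguments: {"type":"object","properties":{"rows":{"type":"array"},"newtons":{"type":"number"}},"required":["rows"]}

```bash
mkdir -p pics
python3 - <<'E'
from rig import status, imaging
import cv2
s=status.observe(); print(s)
for n in ("side","top","wrist"):
    im=imaging.get_image(n); cv2.imwrite(f"pics/{n}0.png",im[:,:,::-1])
    m=imaging.camera_model(n); print(n,m)
E
```

```text
{'time_s': 0.0, 'q': array([-7.75369610e+01,  2.18399821e+01,  7.43843824e+01, -2.31211863e-04,
        8.38577288e+01, -1.23352992e+01]), 'qvel': array([-0.04719577, -0.0660332 , -0.06711488,  0.08173381,  0.1208913 ,
        0.08347313]), 'joint_efforts': array([-9.04799545e-04, -4.48463702e+01, -2.31279480e+01, -2.33769424e-04,
        4.77473499e-03,  1.06875592e-05]), 'position': array([ 0.23061145, -0.49895028,  0.19982344]), 'tool_rot': array([[-9.07789509e-01, -3.13129805e-04,  4.19425929e-01],
       [-4.19425937e-01,  1.39817022e-03, -9.07788482e-01],
       [-3.02173213e-04, -9.99998974e-01, -1.40057902e-03]]), 'ft_force': array([ 0.03380644,  0.00089086, -0.01788606]), 'wrist_torque': array([ 0.02265242, -0.00349759, -0.00343247]), 'grip_width': 0.08548111624811124}
side {'K': array([[492.43560852,   0.        , 280.68329035],
       [  0.        , 492.43560852, 207.96391181],
       [  0.        ,   0.        ,   1.        ]]), 'position': array([ 0.03115699, -1.09401702,  0.93946267]), 'rotation': array([[ 0.89747277, -0.23810751,  0.37127811],
       [-0.44088635, -0.4
[... 284 characters left out ...]
1.53136693]), 'rotation': array([[ 0.01946236, -0.99206736,  0.12419163],
       [-0.9997204 , -0.0176415 ,  0.01574479],
       [-0.01342896, -0.12446333, -0.99213333]])}
wrist {'K': array([[325.1922621 ,   0.        , 276.29974045],
       [  0.        , 325.1922621 , 211.35424661],
       [  0.        ,   0.        ,   1.        ]]), 'tool_from_camera': array([[-2.68667237e-04,  9.58428408e-01,  2.85332990e-01,
        -7.27165930e-02],
       [ 8.77758007e-04, -2.85332664e-01,  9.58428140e-01,
        -1.73041332e-01],
       [ 9.99999579e-01,  5.07951557e-04, -7.64608671e-04,
        -4.24628639e-04],
       [ 0.00000000e+00,  0.00000000e+00,  0.00000000e+00,
         1.00000000e+00]])}
```

View pics/side0.png

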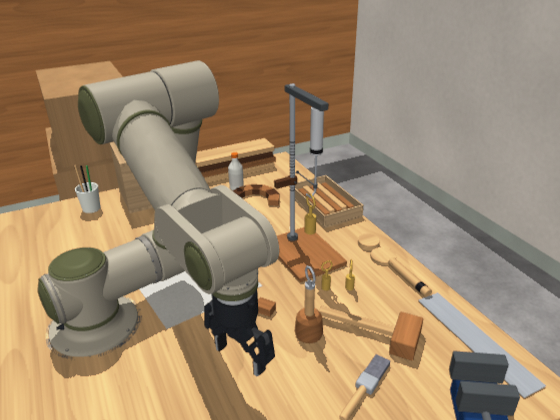

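View pics/top0.png

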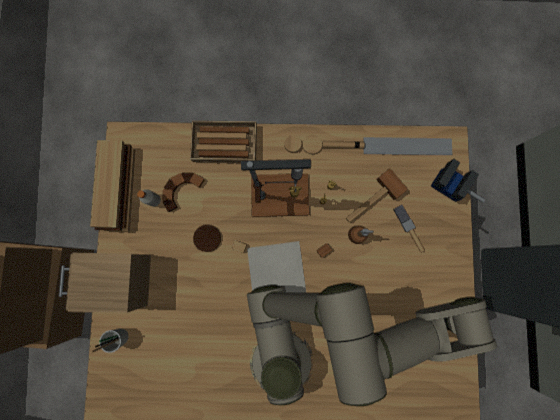

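View pics/wrist0.png

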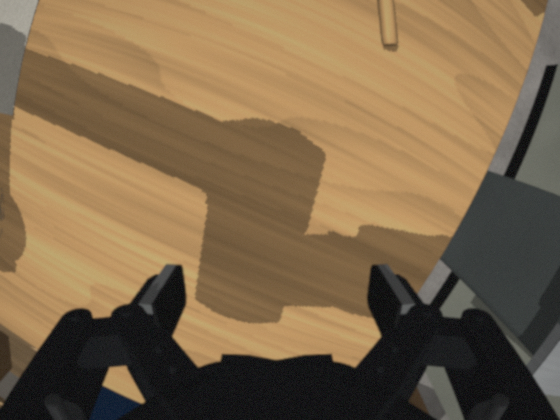

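Run:
```python
import cv2
a=cv2.imread("pics/top0.png")
cv2.imwrite("pics/top0a.png",cv2.resize(a[145:265,230:390],None,fx=5,fy=5,interpolation=cv2.INTER_CUBIC))
cv2.imwrite("pics/top0b.png",cv2.resize(a[160:280,130:290],None,fx=5,fy=5,interpolation=cv2.INTER_CUBIC))
a=cv2.imread("pics/side0.png")
cv2.imwrite("pics/side0a.png",cv2.resize(a[80:230,240:400],None,fx=4,fy=4,interpolation=cv2.INTER_CUBIC))
cv2.imwrite("pics/side0b.png",cv2.resize(a[210:350,230:390],None,fx=4,fy=4,interpolation=cv2.INTER_CUBIC))
```

```text
(no output)
```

View pics/top0a.png

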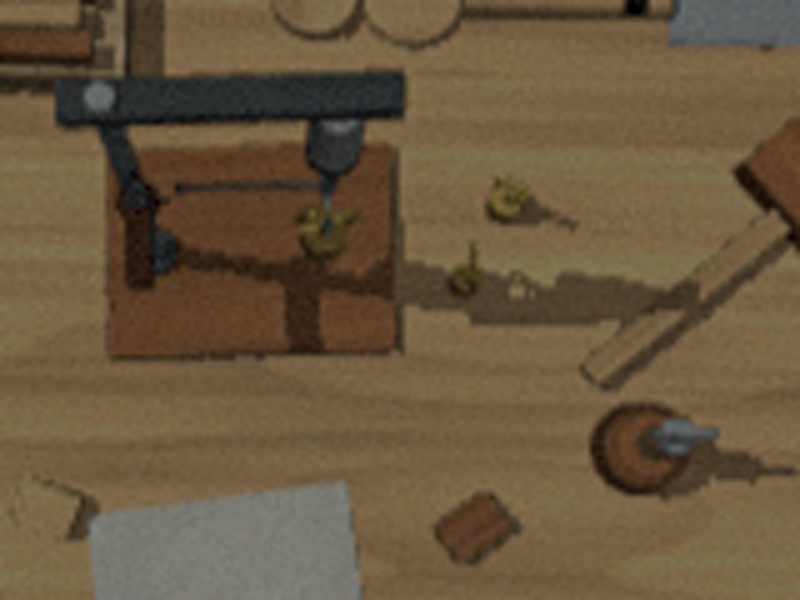

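View pics/top0b.png

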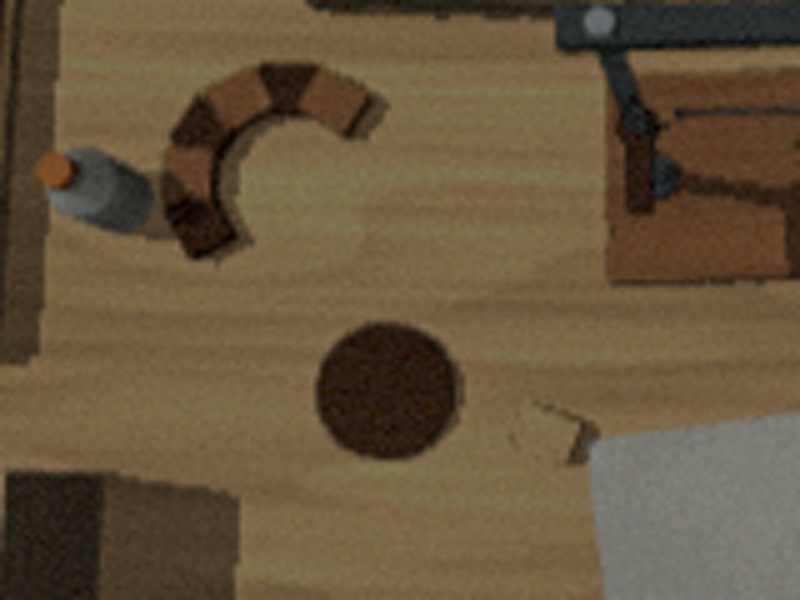

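View pics/side0a.png

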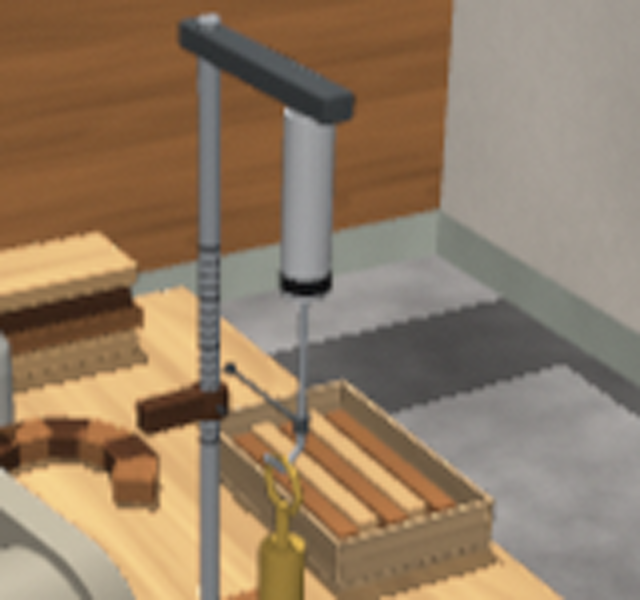

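View pics/side0b.png

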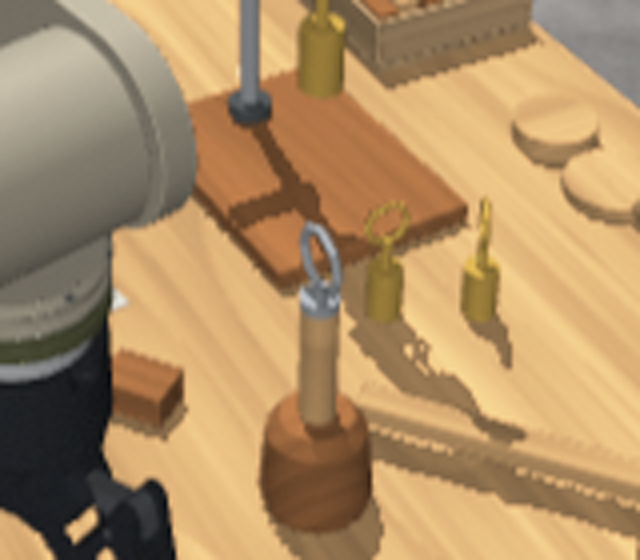

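```bash
cat > h.py <<'E'
import numpy as np, cv2
from scipy.optimize import least_squares
from scipy.spatial.transform import Rotation as R
from rig import status, imaging
def cam(n,s=None):
    m=imaging.camera_model(n)
    if n!="wrist": return m["K"],np.array(m["position"]),np.array(m["rotation"]),False
    T=np.array(m["tool_from_camera"]); Rt=np.array(s["tool_rot"]); 
    return m["K"],np.array(s["position"])+Rt@T[:3,3],Rt@T[:3,:3],True
def proj(c,P):
    K,p,Rm,fe=c; d=(np.atleast_2d(P)-p)@Rm
    if fe:
        r=np.hypot(d[:,0],d[:,1]); th=np.arctan2(r,d[:,2]); k=th/np.maximum(r,1e-9)
        u=np.c_[d[:,0]*k,d[:,1]*k]
    else: u=d[:,:2]/d[:,2:]
    return np.c_[K[0,0]*u[:,0]+K[0,2],K[1,1]*u[:,1]+K[1,2]]
def ray(c,uv):
    K,p,Rm,fe=c; a=(uv[0]-K[0,2])/K[0,0]; b=(uv[1]-K[1,2])/K[1,1]
    if fe:
        th=np.hypot(a,b); s=np.sin(th)/max(th,1e-9); d=np.array([a*s,b*s,np.cos(th)])
    else: d=np.array([a,b,1.])
    d=Rm@d; return p,d/np.linalg.norm(d)
def atz(c,uv,z):
    p,d=ray(c,uv); return p+d*(z-p[2])/d[2]
def tri(obs):
    A=np.zeros((3,3));b=np.zeros(3);L=[]
    for c,uv in obs:
        p,d=ray(c,uv);M=np.eye(3)-np.outer(d,d);A+=M;b+=M@p;L.append((p,M))
    x=np.linalg.solve(A,b); return x,[float(np.linalg.norm(M@(x-p))) for p,M in L]
def snap(n,f):
    s=status.observe(); im=imaging.get_image(n); cv2.imwrite(f"pics/{f}.png",im[:,:,::-1]); 
    import pickle; pickle.dump({k:s[k] for k in("position","tool_rot","time_s","q")},open(f"pics/{f}.pkl","wb")); return s,im
def load(f):
    import pickle; return pickle.load(open(f"pics/{f}.pkl","rb"))
def crop(f,x0,y0,x1,y1,k,o=None):
    a=cv2.imread(f"pics/{f}.png"); cv2.imwrite(f"pics/{o or f+'c'}.png",cv2.resize(a[y0:y1,x0:x1],None,fx=k,fy=k,interpolation=cv2.INTER_CUBIC))
E
python3 - <<'E'
from h import *
T=cam("top");S=cam("side")
def tc(x,y): return (230+x/5,145+y/5)
def sa(x,y): return (240+x/4,80+y/4)
def sb(x,y): return (230+x/4,210+y/4)
obs=[("t",(100,170,18),tc(110,148)),("t",(100,-60,18),tc(392,146)),("t",(-70,-60,18),tc(400,350)),("t",(-70,170,18),tc(108,354)),
("s",(-70,-60,18),sb(285,275)),("s",(100,-60,18),sb(467,208)),
("s",(14,0,375),sa(305,290)),("s",(14,130,525),sa(209,25)),("t",(14,130,525),tc(100,97)),("s",(28-14,102,290-46+30),sa(230,369)),("t",(14,102,290-46+30),tc(178,189))]
def f(p):
    r=[]
    for n,P,uv in obs:
        P=np.array(P)/1000; c,s=np.cos(p[2]),np.sin(p[2])
        W=np.array([p[0]+c*P[0]-s*P[1],p[1]+s*P[0]+c*P[1],P[2]])
        r.append(proj(T if n=="t" else S,W)[0]-uv)
    return np.concatenate(r)
r=least_squares(f,[.55,0,0],loss="soft_l1");print(r.x[:2],np.degrees(r.x[2]));print(f(r.x).reshape(-1,2).round(1))
print("disc",atz(T,(130+387/5,160+391/5),.014), "mallet head mid",atz(T,tc(640,448),.04))
print("mallet eye tri",tri([(T,tc(685,434)),(S,sb(321,258))]))
print("weight eye tri",tri([(S,sa(284,480)),(T,tc(328,222))]))
E
```

```text
[ 0.63262245 -0.04186969] 2.1107677748345166
[[-0.4 -0.3]
 [ 0.2 -1.1]
 [-0.2  0. ]
 [ 0.4  0.3]
 [-1.9 -0.3]
 [ 0.7 -0.9]
 [-0.3  0.8]
 [ 0.1 -0.2]
 [ 1.1  0.1]
 [-0.5 -0.5]
 [ 0.2 -0.3]]
disc [0.46548885 0.30046531 0.014     ] mallet head mid [ 0.48925147 -0.2908998   0.04      ]
mallet eye tri (array([ 0.49104361, -0.29296054,  0.19499677]), [0.0014534467699313855, 0.0014534467699315497])
weight eye tri (array([ 0.63115821, -0.04164774,  0.23239757]), [0.0027242988866772364, 0.0027242988866774988])
```

Run:
```python
from h import *
T=cam("top");S=cam("side")
E=np.array([.491,-.293,.195])
t=np.linspace(0,2*np.pi,200)
for yaw in range(-90,90,15):
    y=np.radians(yaw); d=np.array([-np.sin(y),np.cos(y),0])
    C=E+.024*(np.outer(np.cos(t),d)+np.outer(np.sin(t),[0,0,1]))
    a=(proj(T,C)-[230,145])*5; b=(proj(S,C)-[230,210])*4
    print(yaw,a.min(0).round(),a.max(0).round(),b.min(0).round(),b.max(0).round(), "topleftmost y",b[b[:,1].argmin()].round())
crop("top0",345,220,385,250,20,"m1"); crop("side0",295,255,325,295,15,"m2")
```

```text
-90 [679. 398.] [694. 467.] [283. 224.] [354. 292.] topleftmost y [331. 224.]
-75 [674. 399.] [698. 466.] [289. 222.] [347. 294.] topleftmost y [332. 222.]
-60 [667. 402.] [705. 462.] [297. 220.] [339. 297.] topleftmost y [331. 220.]
-45 [660. 407.] [712. 457.] [307. 219.] [330. 298.] topleftmost y [326. 219.]
-30 [655. 414.] [717. 450.] [318. 218.] [320. 299.] topleftmost y [320. 218.]
-15 [652. 422.] [720. 442.] [309. 218.] [329. 299.] topleftmost y [313. 218.]
0 [651. 430.] [721. 435.] [299. 220.] [338. 297.] topleftmost y [308. 220.]
15 [652. 424.] [720. 441.] [291. 221.] [347. 295.] topleftmost y [305. 221.]
30 [655. 415.] [717. 449.] [284. 224.] [354. 293.] topleftmost y [306. 224.]
45 [661. 408.] [711. 456.] [280. 226.] [358. 291.] topleftmost y [310. 226.]
60 [667. 403.] [705. 462.] [278. 226.] [359. 290.] topleftmost y [317. 226.]
75 [675. 399.] [697. 465.] [279. 226.] [358. 290.] topleftmost y [326. 226.]
```

View pics/m1.png

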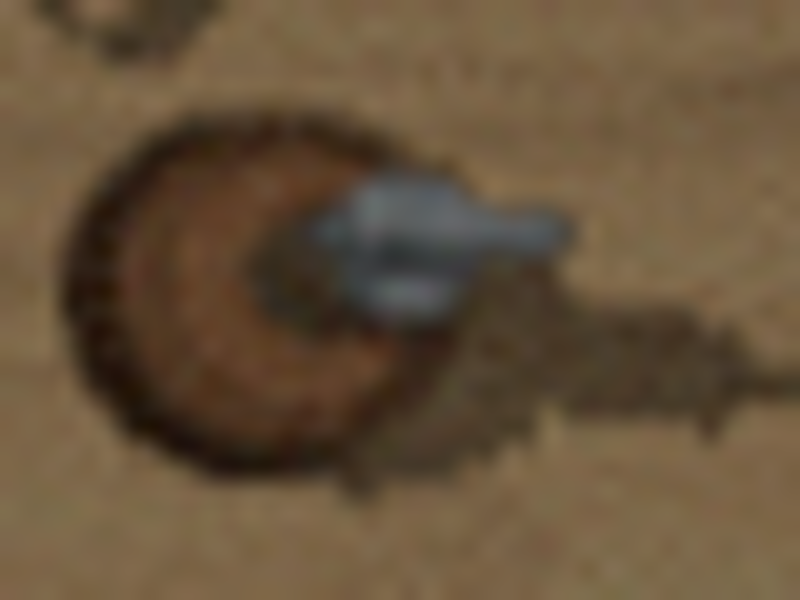

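View pics/m2.png

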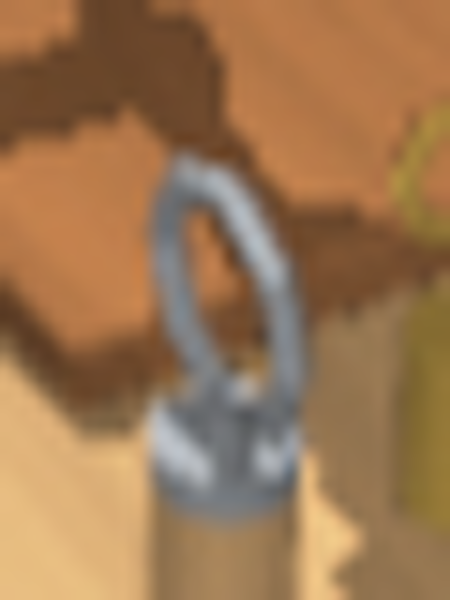

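```bash
cat >> h.py <<'E'
ST=np.array([.6326,-.0419]); SY=2.1
def Rt(L,psi):
    l,p=np.radians([L,psi]); y=np.array([np.sin(l)*np.cos(p),np.sin(l)*np.sin(p),-np.cos(l)])
    z=np.array([np.sin(p),-np.cos(p),0]); return np.c_[np.cross(y,z),y,z]
def stand(x,y,z):
    c,s=np.cos(np.radians(SY)),np.sin(np.radians(SY)); return np.array([ST[0]+c*x-s*y,ST[1]+s*x+c*y,z])
def plan(P1,R1,n,grasp=True):
    "P1 is grasp point target (or TCP)"
    s=status.observe(); P0=np.array(s["position"]);R0=np.array(s["tool_rot"])
    if grasp: P1=P1+.019*R1[:,1]
    w=R.from_matrix(R0.T@R1).as_rotvec(); d=(P1-P0)/n
    print("t",round(s["time_s"],2),"P",P0.round(4),"F",np.round(s["ft_force"],1),"w",round(s["grip_width"],4))
    for i in range(n):
        Ri=R0@R.from_rotvec(w*i/n).as_matrix()
        print("d",(Ri.T@d*100).round(2),"a",np.degrees(w/n).round(2))
E
python3 - <<'E'
from h import *
plan(np.array([.42,-.1,.36]),Rt(45,2.1),15,False)
E
```

```text
t 0.15 P [ 0.2306 -0.4991  0.2   ] F [-0.5  0.5 -0.7] w 0.0852
d [-2.26 -1.06 -1.89] a [0.6  1.43 2.96]
d [-2.27 -0.97 -1.93] a [0.6  1.43 2.96]
d [-2.27 -0.87 -1.98] a [0.6  1.43 2.96]
d [-2.26 -0.77 -2.03] a [0.6  1.43 2.96]
d [-2.24 -0.68 -2.08] a [0.6  1.43 2.96]
d [-2.22 -0.59 -2.13] a [0.6  1.43 2.96]
d [-2.2  -0.49 -2.18] a [0.6  1.43 2.96]
d [-2.17 -0.4  -2.23] a [0.6  1.43 2.96]
d [-2.13 -0.32 -2.28] a [0.6  1.43 2.96]
d [-2.09 -0.23 -2.33] a [0.6  1.43 2.96]
d [-2.04 -0.15 -2.37] a [0.6  1.43 2.96]
d [-1.98 -0.07 -2.42] a [0.6  1.43 2.96]
d [-1.92  0.   -2.47] a [0.6  1.43 2.96]
d [-1.86  0.08 -2.52] a [0.6  1.43 2.96]
d [-1.79  0.14 -2.57] a [0.6  1.43 2.96]
```

Emit:
jog_arm:
  rows:
    - {"hand":1,"dx":-2.3,"dy":-2.0,"dz":-1.9,"ax":0.6,"ay":1.4,"az":3.0}
    - {"hand":1,"dx":-2.3,"dy":-2.0,"dz":-1.9,"ax":0.6,"ay":1.4,"az":3.0}
    - {"hand":1,"dx":-2.3,"dy":-1.9,"dz":-2.0,"ax":0.6,"ay":1.4,"az":3.0}
    - {"hand":1,"dx":-2.3,"dy":-1.8,"dz":-2.0,"ax":0.6,"ay":1.4,"az":3.0}
    - {"hand":1,"dx":-2.2,"dy":-1.4,"dz":-2.1,"ax":0.6,"ay":1.4,"az":3.0}
  newtons: 40

```text
time_s: 0.57
position: [0.2904, -0.3655, 0.3021]
tool_rot: [[-0.917, 0.262, 0.299], [-0.298, 0.045, -0.953], [-0.264, -0.964, 0.036]]
ft_force: [-0.1, -0.1, 0.8]
grip_width: 0.0855
```

Emit:
jog_arm:
  rows:
    - {"hand":1,"dx":-2.2,"dy":-0.6,"dz":-2.1,"ax":0.6,"ay":1.4,"az":3.0}
    - {"hand":1,"dx":-2.2,"dy":-0.5,"dz":-2.2,"ax":0.6,"ay":1.4,"az":3.0}
    - {"hand":1,"dx":-2.2,"dy":-0.4,"dz":-2.2,"ax":0.6,"ay":1.4,"az":3.0}
    - {"hand":1,"dx":-2.1,"dy":-0.3,"dz":-2.3,"ax":0.6,"ay":1.4,"az":3.0}
    - {"hand":1,"dx":-2.1,"dy":-0.2,"dz":-2.3,"ax":0.6,"ay":1.4,"az":3.0}

```text
time_s: 0.98
position: [0.3527, -0.2323, 0.3546]
tool_rot: [[-0.845, 0.507, 0.17], [-0.165, 0.056, -0.985], [-0.509, -0.86, 0.036]]
ft_force: [1.6, -0.9, -0.0]
grip_width: 0.0852
```

Run:
```python
from h import *
s=status.observe();print(s["q"].round(1))
plan(np.array([.42,-.1,.33]),Rt(45,2.1),5,False)
```

```text
[-71.6  -6.4  89.6  29.9  89.7   9.8]
t 0.98 P [ 0.3527 -0.2323  0.3546] F [ 1.6 -0.9 -0. ] w 0.0852
d [-1.32  1.25 -2.39] a [0.62 1.47 2.85]
d [-1.2   1.29 -2.44] a [0.62 1.47 2.85]
d [-1.07  1.32 -2.48] a [0.62 1.47 2.85]
d [-0.94  1.34 -2.52] a [0.62 1.47 2.85]
d [-0.81  1.36 -2.56] a [0.62 1.47 2.85]
```

Emit:
jog_arm:
  rows:
    - {"hand":1,"dx":-1.3,"dy":1.2,"dz":-2.4,"ax":0.6,"ay":1.5,"az":2.8}
    - {"hand":1,"dx":-1.2,"dy":1.3,"dz":-2.4,"ax":0.6,"ay":1.5,"az":2.8}
    - {"hand":1,"dx":-1.1,"dy":1.3,"dz":-2.5,"ax":0.6,"ay":1.5,"az":2.9}
    - {"hand":1,"dx":-0.9,"dy":1.3,"dz":-2.5,"ax":0.6,"ay":1.5,"az":2.9}
    - {"hand":1,"dx":-0.8,"dy":1.4,"dz":-2.6,"ax":0.6,"ay":1.5,"az":2.9}

```text
time_s: 1.4
position: [0.4189, -0.1004, 0.3296]
tool_rot: [[-0.706, 0.707, 0.035], [-0.023, 0.026, -0.999], [-0.708, -0.706, -0.002]]
ft_force: [0.6, -0.1, -1.4]
grip_width: 0.0854
```

Run:
```python
from h import *
s,im=snap("wrist","w1");print(s["q"].round(1),s["position"])
snap("top","t1");snap("side","s1")
```

```text
[-55.9 -14.8 106.9  41.   66.4  22.5] [ 0.41891577 -0.10041711  0.32960805]
```

View pics/w1.png

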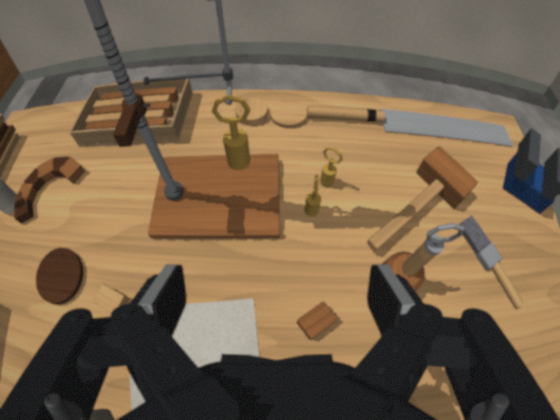

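View pics/s1.png

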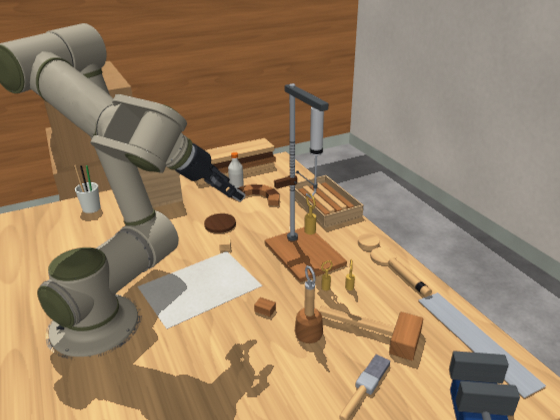

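View pics/t1.png

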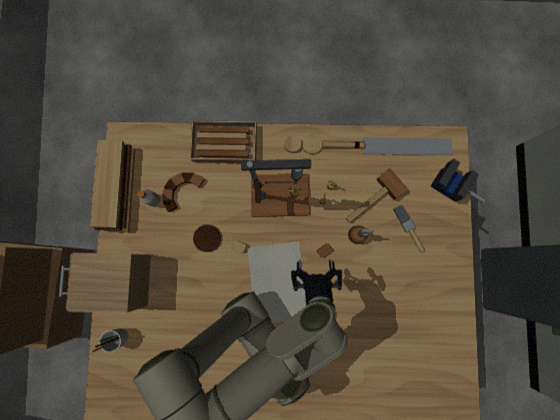

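Run:
```python
from h import *
W=cam("wrist",load("w1"));T=cam("top");S=cam("side")
def q(n,P): print(n,proj(W,P).round(1)[0])
q("weight eye",stand(0,0,.228));q("weight mid",stand(0,0,.15));q("weight bottom",stand(0,0,.123));q("disc",np.array([.4655,.3005,.014]))
q("mallet eye",np.array([.491,-.293,.195]));q("mallet bottom",np.array([.49,-.292,.0]))
q("ptr",stand(.014,.102,.274)); q("tube",stand(.014,0,.375)); q("col",stand(.014,.13,.018))
for c in [(-70,-60),(100,-60),(100,170),(-70,170)]: q(c,stand(c[0]/1e3,c[1]/1e3,.018))
crop("w1",130,50,300,250,4,"w1a");crop("w1",360,190,520,310,5,"w1b")
crop("s1",190,200,350,350,4,"s1a")
```

```text
weight eye [234.9 111.1]
weight mid [240.6 151.1]
weight bottom [242.3 162.7]
disc [ 58.6 275.7]
mallet eye [448.  234.3]
mallet bottom [394.2 283.7]
ptr [148.3  80.9]
tube [222.5  -5.2]
col [177.2 193.1]
(-70, -60) [282.8 235.9]
(100, -60) [281.7 153.8]
(100, 170) [165.2 156.4]
(-70, 170) [149.  235.1]
```

View pics/w1a.png

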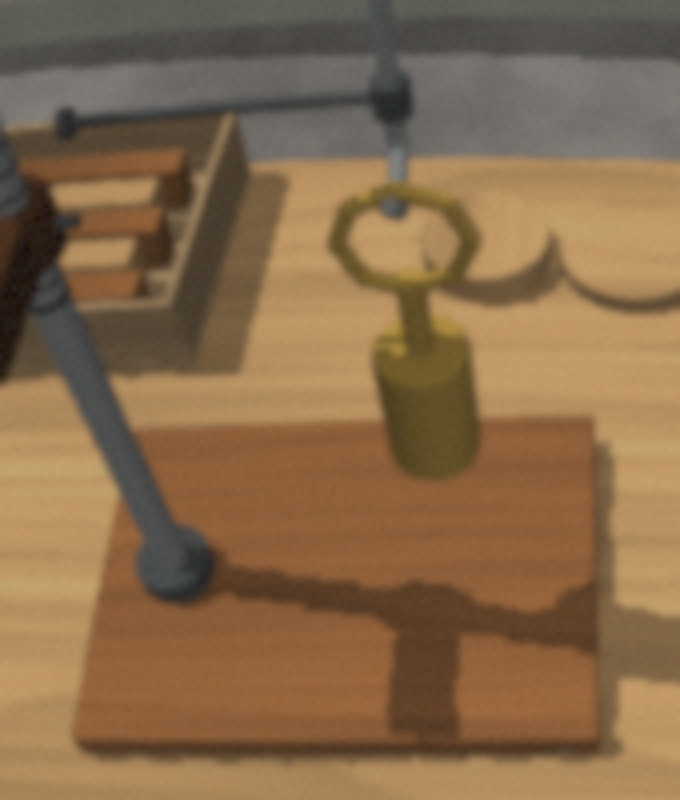

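View pics/w1b.png

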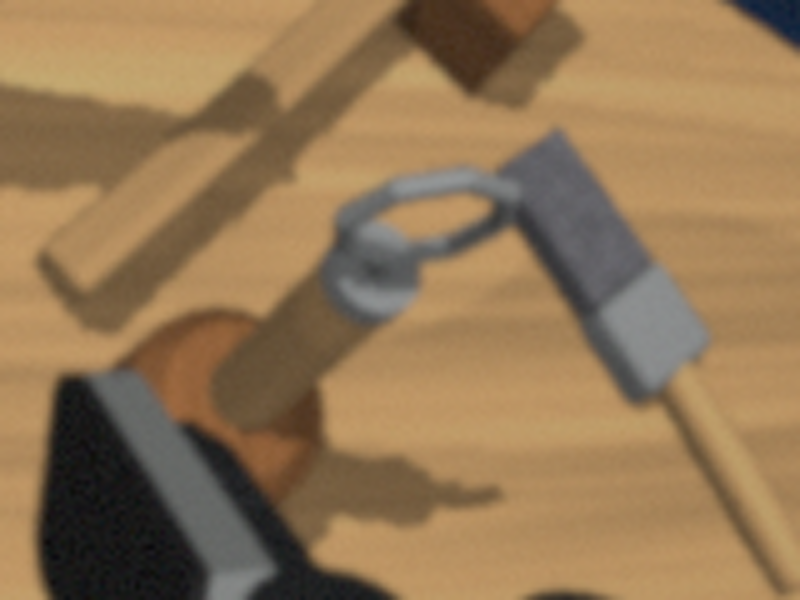

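View pics/s1a.png

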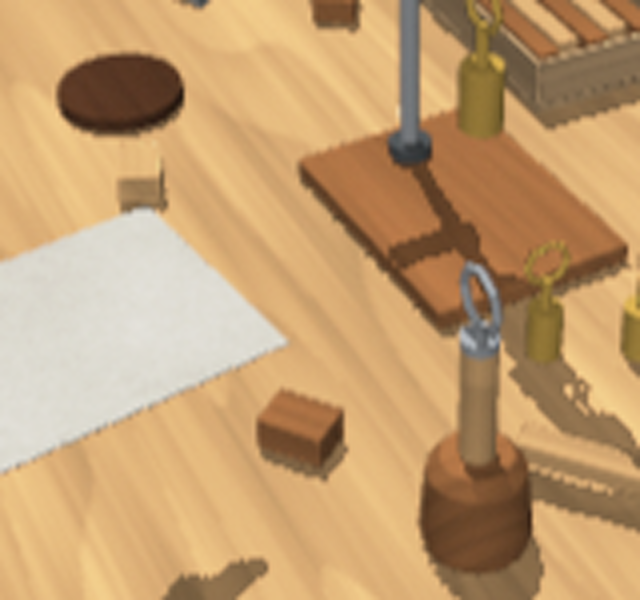

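Run:
```python
from h import *
T=cam("top");S=cam("side");W=cam("wrist",load("w1"))
def tc(x,y): return (230+x/5,145+y/5)
def sa(x,y): return (240+x/4,80+y/4)
def sb(x,y): return (190+x/4,200+y/4)
def wa(x,y): return (130+x/4,50+y/4)
obs=[("t",(100,170,18),tc(110,148)),("t",(100,-60,18),tc(392,146)),("t",(-70,-60,18),tc(400,350)),("t",(-70,170,18),tc(108,354)),
("s",(-70,-60,18),sb(441,315)),("s",(100,-60,18),sb(627,247)),("s",(-70,170,18),sb(301,167)),
("s",(14,0,375),sa(305,290)),("s",(14,130,525),sa(209,25)),("t",(14,130,525),tc(100,97)),("s",(28-14,102,290-46+30),sa(230,369)),("t",(14,102,290-46+30),tc(178,189)),
("w",(-70,-60,18),wa(598,742)),("w",(100,-60,18),wa(594,418)),("w",(100,170,18),wa(133,430)),("w",(-70,170,18),wa(77,738)),("w",(14,102,274),wa(65,122)),("w",(0,0,228),wa(405,236)),
("w",(0,0,123),wa(437,452))]
def f(p,o=obs):
    r=[]
    for n,P,uv in o:
        P=np.array(P)/1000; c,s=np.cos(p[2]),np.sin(p[2])
        Wd=np.array([p[0]+c*P[0]-s*P[1],p[1]+s*P[0]+c*P[1],P[2]])
        r.append(proj({"t":T,"s":S,"w":W}[n],Wd)[0]-uv)
    return np.concatenate(r)
for o in (obs,[x for x in obs if x[0]!="w"],[x for x in obs if x[0]=="w"],[x for x in obs if x[0]=="t"],[x for x in obs if x[0]=="s"]):
    r=least_squares(f,[.63,-.04,0],loss="soft_l1",args=(o,));print(r.x[:2].round(4),np.degrees(r.x[2]).round(2));print(f(r.x,o).reshape(-1,2).round(1).tolist())
print("disc",[atz(T,(130+387/5,160+391/5),.014),atz(W,(60.5,276),.0145),atz(S,sb(121,88),.014)])
print("m eye",tri([(T,(345+20.6,220+11.5)),(S,sb(481,298)),(W,(360+432/5,190+211/5))]))
```

```text
[ 0.6333 -0.0389] 2.23
[[-1.2, -0.4], [-0.6, -1.3], [-0.9, -0.2], [-0.3, 0.2], [-1.2, -0.9], [0.3, -1.3], [-1.5, -3.0], [-0.6, 0.3], [-0.3, -0.5], [-0.0, -0.1], [-0.9, -1.0], [-0.7, -0.4], [1.6, -0.1], [1.5, -1.1], [0.5, -1.2], [-1.7, 0.3], [-0.2, 0.4], [1.2, 1.7], [1.1, -0.7]]
[ 0.6327 -0.0422] 2.11
[[-0.3, -0.3], [0.3, -1.1], [-0.1, 0.0], [0.5, 0.3], [-0.9, -0.2], [0.8, -0.6], [-1.2, -2.5], [-0.2, 0.8], [0.1, -0.2], [1.2, 0.1], [-0.4, -0.5], [0.3, -0.3]]
[ 0.6333 -0.0376] 2.18
[[0.8, -0.1], [0.9, -1.1], [-0.1, -1.3], [-2.4, 0.2], [-1.0, 0.4], [0.2, 1.7], [0.2, -0.7]]
[ 0.6313 -0.0409] 1.67
[[-0.5, -0.3], [0.1, -0.6], [-0.6, 0.5], [-0.0, 0.3], [0.8, 0.2], [-0.1, -0.2]]
[ 0.6327 -0.0446] 2.5
[[-0.3, 0.3], [1.2, -0.3], [-1.1, -2.0], [0.2, 1.1], [0.2, 0.1], [-0.3, -0.1]]
disc [array([0.46548885, 0.30046531, 0.014     ]), array([0.46541427, 0.29528261, 0.0145    ]), array([0.46654682, 0.29545305, 0.014     ])]
m eye (array([ 0.4926885 , -0.29022614,  0.19372921]), [0.0030615160283352233, 0.0015526022179735573, 0.0019673088189817783])
```

```bash
sed -i 's/^ST=.*/ST=np.array([.633,-.040]); SY=2.2/' h.py
cat > kin.py <<'E'
from h import *
def ry(a): return R.from_euler("y",a,degrees=True).as_matrix()
def rz(a): return R.from_euler("z",a,degrees=True).as_matrix()
def fk(q,k):
    r0,d,h,a,e,b,c=k
    O=rz(q[0])@ry(q[1]+q[2])@rz(q[3])@ry(q[4])
    return rz(q[0])@(np.array([r0,d,h])+ry(q[1])@[0,0,a]+ry(q[1]+q[2])@[e,0,b])+O@[0,0,c], O@rz(q[5])
E
python3 - <<'E'
from kin import *
s=status.observe()
D=[([-77.537,21.84,74.384,0,83.858,-12.335],[.23061,-.49895,.19982]),([-71.6,-6.4,89.6,29.9,89.7,9.8],[.3527,-.2323,.3546]),(s["q"],s["position"])]
f=lambda k:np.concatenate([fk(q,k)[0]-p for q,p in D])
for k0 in ([0,.12,.3,.4,0,.4,.3],[0,.12,.2,.4,0,.4,.2]):
    r=least_squares(f,k0);print(r.x.round(4),r.cost,np.abs(r.fun).max())
print(fk(s["q"],r.x)[1].round(3),s["tool_rot"])
E
```

```text
[0.0021 0.1175 0.13   0.5372 0.103  0.3487 0.2885] 6.271313305934546e-09 6.772258716686297e-05
[0.0021 0.1175 0.13   0.5372 0.103  0.3487 0.2885] 6.271313306207806e-09 6.772268771676471e-05
[[-0.041  0.708  0.705]
 [ 0.999  0.027  0.03 ]
 [ 0.002  0.706 -0.709]] [[-0.70803534  0.70500987  0.04058368]
 [-0.02711602  0.03028474 -0.99917344]
 [-0.7056562  -0.70855058 -0.0023256 ]]
```

```bash
cat >> kin.py <<'E'
K=[0.0021,0.1175,0.13,0.5372,0.103,0.3487,0.2885]
lo=np.array([-178.18,-50.72,12.68,-81.47,9.98,-165.26]);hi=np.array([178.18,133.34,142.11,261.47,163.14,165.26])
def ik(G,Rm,q0):
    P=G+.019*Rm[:,1]
    def f(q):
        p,O=fk(q,K); T=np.c_[-O[:,1],O[:,2],-O[:,0]]
        return np.r_[(p-P)*5,R.from_matrix(T.T@Rm).as_rotvec()]
    r=least_squares(f,np.clip(q0,lo+.1,hi-.1),bounds=(lo,hi)); return r.x,np.abs(r.fun).max()
E
python3 - <<'E'
from kin import *
q0=status.observe()["q"]
for L in (45,55,65):
  print("L",L)
  q=q0
  for n,G,psi in [("wpre",stand(-.09,0,.20),2.2),("w",stand(0,0,.15),2.2),("wup",stand(0,0,.22),2.2),("wout",stand(-.06,0,.22),2.2),("disc",np.array([.466,.297,.042]),2.2),("disc30",np.array([.466,.297,.042]),30),("mal",np.array([.4915,-.2915,.105]),2),("mal-20",np.array([.4915,-.2915,.105]),-20),("hang",stand(-.03,0,.21),2.2),("hang1",stand(0,0,.19),2.2),("tab",stand(-.04,.13,.25),2.2)]:
    if n=="mal":q=q0
    q,e=ik(G,Rt(L,psi),q); print(n,q.round(0),round(e,4))
E
```

```text
L 45
wpre [-27.  10. 112.  51.  27.  20.] 0.0
w [-21.  22. 103.  55.  20.  20.] 0.0
wup [-21.  16.  98.  36.  29.  40.] 0.0
wout [-25.  11. 106.  43.  29.  31.] 0.0
disc [ 26.  28. 110. -58.  15. 165.] 0.1655
disc30 [ 27.  29. 113. -78.  10. 165.] 0.2062
mal [-61.  25. 109.  67.  43. -23.] 0.0
mal-20 [-54.  23. 115.  85.  23. -20.] 0.0
hang [-23.  14. 103.  42.  27.  33.] 0.0
hang1 [-21.  19. 100.  43.  25.  33.] 0.0
tab [ -5.  10. 100.  12.  25.  73.] 0.0
L 55
wpre [-30.  11. 119.  91.  26. -21.] 0.0
w [-23.  24. 110. 106.  21. -33.] 0.0
wup [-23.  17. 105.  74.  21.   2.] 0.0
wout [-27.  11. 113.  80.  24.  -7.] 0.0
disc [  32.   37.  121.  222.   37. -108.] 0.0
disc30 [ 13.  37. 129. 159.  41. -84.] 0.0
mal [-65.  29. 115.  84.  49. -44.] 0.0
mal-20 [-56.  27. 122. 118.  34. -56.] 0.0
hang [-25.  15. 110.  82.  22.  -8.] 0.0
hang1 [-23.  19. 107.  88.  21. -13.] 0.0
tab [ -6.  10. 108.  42.  10.  44.] 0.0003
L 65
wpre [-33.  15. 126. 121.  37. -53.] 0.0
w [-25.  28. 116. 134.  35. -62.] 0.0
wup [-25.  19. 112. 116.  27. -41.] 0.0
wout [-30.  14. 120. 116.  32. -45.] 0.0
disc [ 33.  44. 124. 215.  55. -97.] 0.0
disc30 [ 12.  46. 134. 162.  65. -90.] 0.0
mal [-68.  34. 119.  95.  59. -60.] 0.0
mal-20 [-59.  33. 128. 132.  51. -74.] 0.0
hang [-27.  18. 117. 120.  31. -47.] 0.0
hang1 [-25.  22. 114. 125.  30. -51.] 0.0
tab [ -7.  12. 115. 145.  14. -60.] 0.0
```

Run:
```python
from h import *
plan(stand(-.1,0,.202),Rt(65,2.2),5)
```

```text
t 1.55 P [ 0.4186 -0.0991  0.3292] F [-0.6 -0.5  0.8] w 0.0855
d [ 0.01  3.81 -1.  ] a [ 0.04 -0.01  4.02]
d [ 0.28  3.8  -1.01] a [ 0.04 -0.01  4.02]
d [ 0.54  3.77 -1.01] a [ 0.04 -0.01  4.02]
d [ 0.81  3.72 -1.01] a [ 0.04 -0.01  4.02]
d [ 1.07  3.65 -1.01] a [ 0.04 -0.01  4.02]
```

Emit:
jog_arm:
  rows:
    - {"hand":1,"dx":0.0,"dy":1.9,"dz":-0.5,"ax":0,"ay":0,"az":2}
    - {"hand":1,"dx":0.1,"dy":1.9,"dz":-0.5,"ax":0,"ay":0,"az":2}
    - {"hand":1,"dx":0.2,"dy":1.9,"dz":-0.5,"ax":0,"ay":0,"az":2}
    - {"hand":1,"dx":0.3,"dy":1.9,"dz":-0.5,"ax":0,"ay":0,"az":2}
    - {"hand":1,"dx":0.3,"dy":1.9,"dz":-0.5,"ax":0,"ay":0,"az":2}

```text
time_s: 1.97
position: [0.4843, -0.0751, 0.2602]
tool_rot: [[-0.574, 0.818, 0.035], [-0.02, 0.029, -0.999], [-0.819, -0.574, -0.0]]
ft_force: [2.0, 0.1, 1.0]
grip_width: 0.0855
```

Emit:
jog_arm:
  rows:
    - {"hand":1,"dx":0.3,"dy":1.9,"dz":-0.5,"ax":0,"ay":0,"az":2}
    - {"hand":1,"dx":0.4,"dy":1.9,"dz":-0.5,"ax":0,"ay":0,"az":2}
    - {"hand":1,"dx":0.4,"dy":1.9,"dz":-0.5,"ax":0,"ay":0,"az":2}
    - {"hand":1,"dx":0.5,"dy":1.8,"dz":-0.5,"ax":0,"ay":0,"az":2}
    - {"hand":1,"dx":0.5,"dy":1.8,"dz":-0.5,"ax":0,"ay":0,"az":2}

```text
time_s: 2.38
position: [0.5489, -0.0488, 0.1987]
tool_rot: [[-0.43, 0.902, 0.038], [-0.015, 0.035, -0.999], [-0.903, -0.43, -0.001]]
ft_force: [0.9, 0.5, -0.1]
grip_width: 0.0852
```

Run:
```python
from h import *
s,im=snap("wrist","w2");print(s["q"].round(1),s["position"])
W=cam("wrist",s)
for n,P in [("eye",(0,0,.228)),("mid",(0,0,.15)),("bot",(0,0,.123)),("ptr",(.014,.102,.274))]: print(n,proj(W,stand(*P)).round(1))
plan(stand(-.1,0,.202),Rt(65,2.2),5)
```

```text
[-35.   12.5 126.3 115.3  37.1 -48.7] [ 0.54886518 -0.0488028   0.19867633]
eye [[269.3 130. ]]
mid [[270.6 210.5]]
bot [[271.  232.2]]
ptr [[131.5  73.3]]
t 2.43 P [ 0.5496 -0.049   0.1962] F [ 0.  -1.1 -2. ] w 0.0853
d [ 0.03  0.03 -0.11] a [-0.01 -0.03  0.09]
d [ 0.03  0.03 -0.11] a [-0.01 -0.03  0.09]
d [ 0.03  0.03 -0.11] a [-0.01 -0.03  0.09]
d [ 0.03  0.03 -0.11] a [-0.01 -0.03  0.09]
d [ 0.03  0.03 -0.11] a [-0.01 -0.03  0.09]
```

View pics/w2.png

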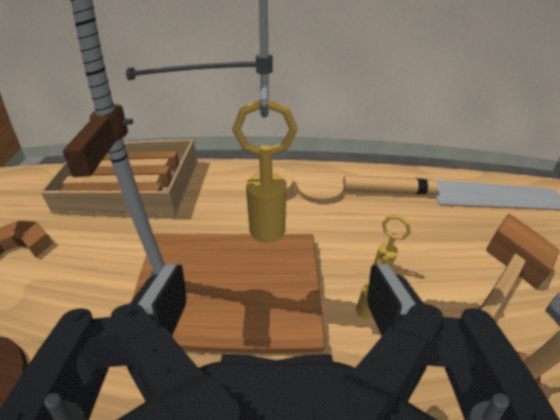

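```bash
sed -i 's/^ST=.*/ST=np.array([.633,-.037]); SY=2.2/' h.py
python3 - <<'E'
from h import *
plan(stand(0.001,0,.156),Rt(65,2.2),5)
E
```

```text
t 2.43 P [ 0.5496 -0.049   0.1962] F [ 0.  -1.1 -2. ] w 0.0853
d [-0.01  2.26 -0.18] a [-0.01 -0.03  0.09]
d [-0.    2.26 -0.18] a [-0.01 -0.03  0.09]
d [ 0.    2.26 -0.18] a [-0.01 -0.03  0.09]
d [ 0.01  2.26 -0.18] a [-0.01 -0.03  0.09]
d [ 0.01  2.26 -0.18] a [-0.01 -0.03  0.09]
```

Emit:
jog_arm:
  rows:
    - {"hand":1,"dx":0,"dy":2.2,"dz":-0.5}
    - {"hand":1,"dx":0,"dy":2.3,"dz":-0.4}
    - {"hand":1,"dx":0,"dy":2.3}
    - {"hand":1,"dx":0,"dy":2.3}
    - {"hand":1,"dx":0,"dy":2.2}

```text
invalid input at $.rows[0]: expected keys hand, dx, dy, dz, ax, ay, az
```

Run:
```python
from h import *
s,im=snap("wrist","w3")
plan(stand(0.001,0,.156),Rt(65,2.2),1)
```

```text
t 2.48 P [ 0.5486 -0.0478  0.1965] F [-0.  -0.2 -1.1] w 0.0852
d [-0.1  11.39 -0.71] a [ 0.21 -0.26  0.75]
```

View pics/w3.png

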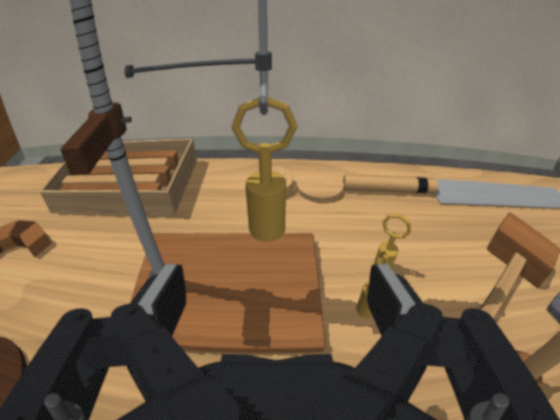

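All keys are required.

Emit:
jog_arm:
  rows:
    - {"hand":1,"dx":0,"dy":2.2,"dz":-0.5,"ax":0,"ay":0,"az":0}
    - {"hand":1,"dx":0,"dy":2.3,"dz":-0.3,"ax":0,"ay":0,"az":0}
    - {"hand":1,"dx":0,"dy":2.3,"dz":0,"ax":0,"ay":0,"az":0}
    - {"hand":1,"dx":0,"dy":2.3,"dz":0,"ax":0,"ay":0,"az":0}
    - {"hand":1,"dx":0,"dy":2.2,"dz":0,"ax":0,"ay":0,"az":0}

```text
time_s: 2.9
position: [0.6508, -0.0357, 0.1512]
tool_rot: [[-0.43, 0.902, 0.041], [-0.015, 0.038, -0.999], [-0.903, -0.43, -0.003]]
ft_force: [0.5, -0.7, 0.8]
grip_width: 0.0852
```

Run:
```python
from h import *
s,im=snap("wrist","w4")
plan(stand(0.001,0,.156),Rt(65,2.2),1)
```

```text
t 2.95 P [ 0.6532 -0.0362  0.1502] F [-0.5 -2.6 -0.7] w 0.0856
d [ 0.29 -0.08  0.  ] a [ 0.2  -0.09  0.46]
```

View pics/w4.png

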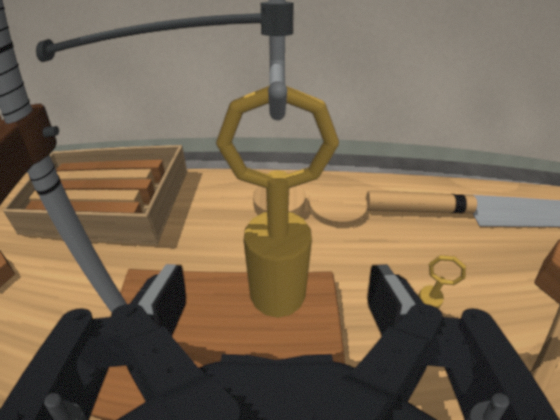

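Emit:
jog_arm:
  rows:
    - {"hand":0.2,"dx":0,"dy":0,"dz":0,"ax":0,"ay":0,"az":0}
    - {"hand":0,"dx":0,"dy":0,"dz":0,"ax":0,"ay":0,"az":0}
    - {"hand":0,"dx":0,"dy":0,"dz":0,"ax":0,"ay":0,"az":0}
    - {"hand":0,"dx":0,"dy":0,"dz":0,"ax":0,"ay":0,"az":0}
    - {"hand":0,"dx":0,"dy":0,"dz":0,"ax":0,"ay":0,"az":0}
  newtons: 40

```text
time_s: 3.37
position: [0.6488, -0.0353, 0.1508]
tool_rot: [[-0.431, 0.901, 0.04], [-0.014, 0.037, -0.999], [-0.902, -0.431, -0.003]]
ft_force: [0.1, -1.5, -0.4]
grip_width: 0.0257
```

Run:
```python
from h import *
s,im=snap("wrist","w5"); snap("side","s5")
print(status.observe()["grip_width"])
plan(stand(0.001,0,.156+.068),Rt(65,2.2),5)
crop("s5",260,130,360,250,5)
```

```text
0.009738333972802793
t 3.47 P [ 0.6489 -0.0351  0.1505] F [0.2 0.3 0.3] w 0.0097
d [-1.2  -0.52  0.02] a [ 0.03 -0.03  0.12]
d [-1.2  -0.52  0.02] a [ 0.03 -0.03  0.12]
d [-1.2  -0.52  0.02] a [ 0.03 -0.03  0.12]
d [-1.2  -0.52  0.02] a [ 0.03 -0.03  0.12]
d [-1.21 -0.52  0.03] a [ 0.03 -0.03  0.12]
```

View pics/w5.png

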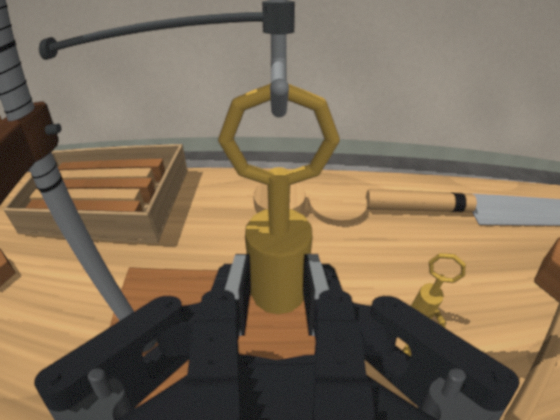

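View pics/s5c.png

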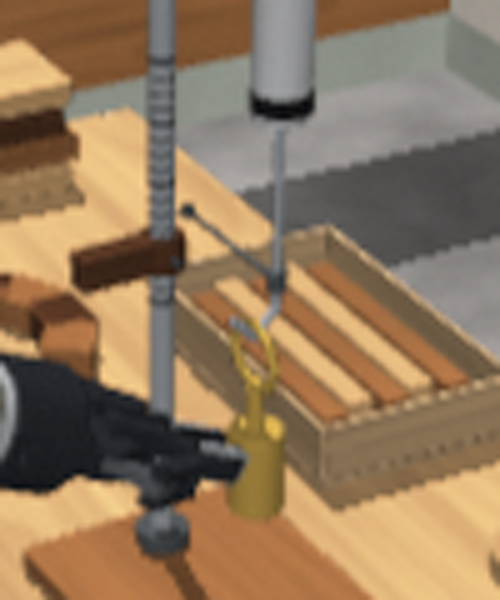

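Run:
```python
from h import *
S=cam("side"); s=status.observe()
P=np.array(s["position"]);print(P,s["grip_width"])
k=lambda p:((proj(S,p)[0]-[260,130])*5).round(0)
print("tcp",k(P),"grasp",k(P-.019*s["tool_rot"][:,1]))
print("weight bot",k(stand(0,0,.123)),"eye",k(stand(0,0,.228)),"mid",k(stand(0,0,.15)))
snap("top","t5");crop("t5",240,150,360,240,6)
```

```text
[ 0.64889658 -0.03507461  0.15046052] 0.009738333972802793
tcp [269. 459.] grasp [244. 455.]
weight bot [246. 506.] eye [249. 353.] mid [247. 468.]
```

View pics/t5c.png

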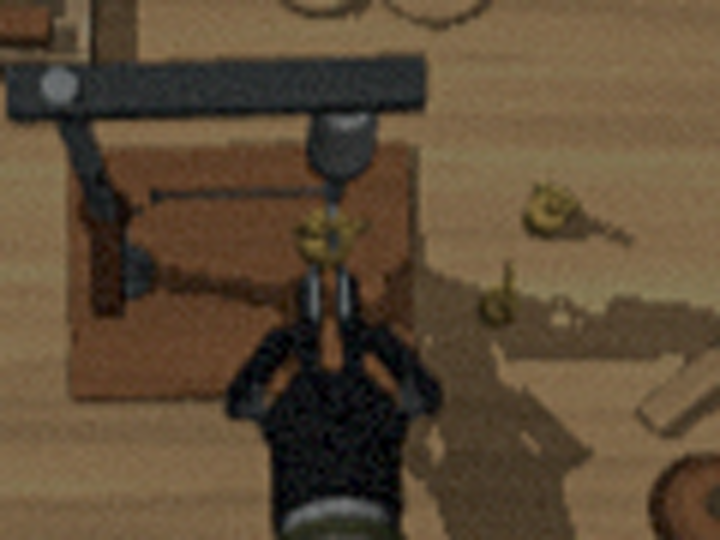

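Run:
```python
from h import *
T=cam("top"); s=status.observe()
P=np.array(s["position"]);print(P,s["grip_width"],s["time_s"],s["ft_force"])
k=lambda p:((proj(T,p)[0]-[240,150])*6).round(0)
print("tcp",k(P),"grasp",k(P-.019*s["tool_rot"][:,1]),"weight mid",k(stand(0,0,.15)),"eye",k(stand(0,0,.228)))
```

```text
[ 0.64900959 -0.03502745  0.15037703] 0.0023252102810569697 3.5167 [-0.52607594 -0.43584332  0.1032666 ]
tcp [321. 227.] grasp [322. 253.] weight mid [324. 253.] eye [327. 230.]
```

Run:
```python
from h import *
s=load("w5");W=cam("wrist",s);P=s["position"];y=s["tool_rot"][:,1]
for d in (0,-.01,-.019,-.03,-.04): print(d,proj(W,P+d*y).round(1))
print(s["time_s"])
snap("wrist","w6");snap("side","s6");crop("s6",260,130,360,250,5)
```

```text
0 [[277.3 245.4]]
-0.01 [[277.4 252.4]]
-0.019 [[277.4 259.3]]
-0.03 [[277.5 268.8]]
-0.04 [[277.5 278.4]]
3.3667
```

View pics/w6.png

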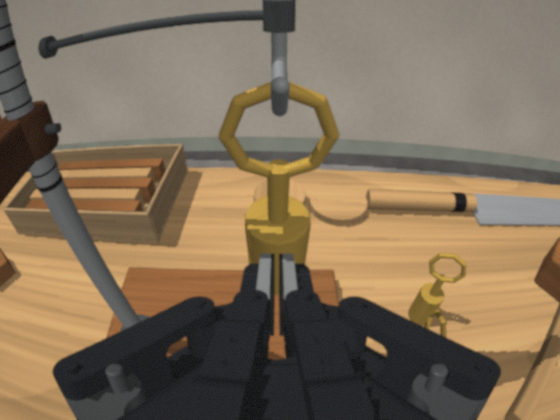

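View pics/s6c.png

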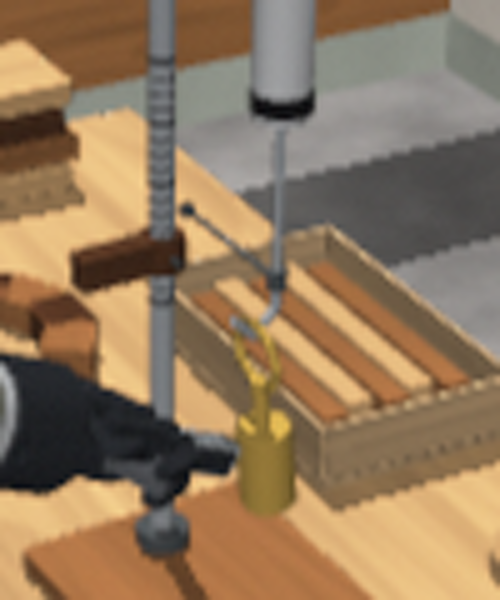

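Run:
```python
from h import *
s=load("w6");W=cam("wrist",s);P=s["position"];Rm=s["tool_rot"]
for x in (0,-.011,.011):
  for d in (0,-.01,-.019,-.03,-.04,-.05): print(x,d,proj(W,P+Rm@[x,d,0]).round(1),end=" ")
  print()
print(proj(W,P+Rm@[0,-.019,.0425]),proj(W,P+Rm@[0,-.032,.0425]),proj(W,P+Rm@[-.011,-.013,.0425]),proj(W,P+Rm@[.011,-.013,.0425]))
crop("w6",200,220,360,340,5)
```

```text
0 0 [[277.3 245.4]] 0 -0.01 [[277.4 252.4]] 0 -0.019 [[277.4 259.3]] 0 -0.03 [[277.5 268.8]] 0 -0.04 [[277.5 278.4]] 0 -0.05 [[277.6 289.3]] 
-0.011 0 [[277.3 227.4]] -0.011 -0.01 [[277.4 233.6]] -0.011 -0.019 [[277.4 239.8]] -0.011 -0.03 [[277.5 248.3]] -0.011 -0.04 [[277.6 257. ]] -0.011 -0.05 [[277.6 266.8]] 
0.011 0 [[277.3 262.6]] 0.011 -0.01 [[277.4 270.3]] 0.011 -0.019 [[277.4 277.8]] 0.011 -0.03 [[277.5 288.1]] 0.011 -0.04 [[277.5 298.5]] 0.011 -0.05 [[277.6 310.1]] 
[[357.1776966 258.3362734]] [[363.01652978 269.21105844]] [[356.40132755 235.10130041]] [[352.94786733 271.57212231]]
```

View pics/w6c.png

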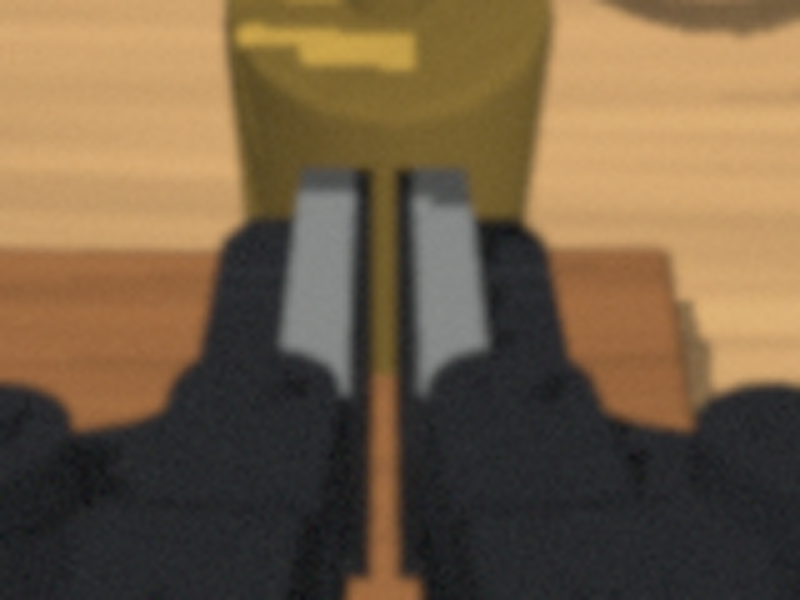

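Emit:
jog_arm:
  rows:
    - {"hand":0,"dx":0,"dy":-0.6,"dz":0,"ax":0,"ay":0,"az":0}
    - {"hand":0,"dx":0,"dy":-0.6,"dz":0,"ax":0,"ay":0,"az":0}
    - {"hand":0,"dx":0,"dy":-0.8,"dz":0,"ax":0,"ay":0,"az":0}
    - {"hand":0,"dx":0,"dy":-1.5,"dz":0,"ax":0,"ay":0,"az":0}
    - {"hand":0.2,"dx":0,"dy":-1.5,"dz":0,"ax":0,"ay":0,"az":0}

```text
time_s: 4.03
position: [0.6031, -0.0366, 0.172]
tool_rot: [[-0.432, 0.901, 0.04], [-0.014, 0.038, -0.999], [-0.902, -0.432, -0.003]]
ft_force: [-0.2, 1.1, 0.1]
grip_width: 0.0112
```

Run:
```python
from h import *
snap("wrist","w7");snap("side","s7");crop("s7",260,130,360,250,5);crop("w7",200,180,360,340,4)
S=cam("side"); s=status.observe();P=s["position"];k=lambda p:((proj(S,p)[0]-[260,130])*5).round(0)
print(P,s["grip_width"],k(P),k(P-.02*s["tool_rot"][:,1]))
```

```text
[ 0.60256738 -0.03673956  0.17245897] 0.01713855389025375 [201. 448.] [174. 444.]
```

View pics/s7c.png

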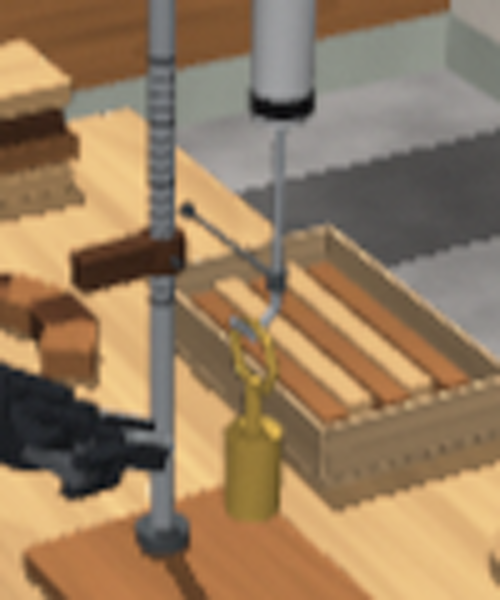

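View pics/w7.png

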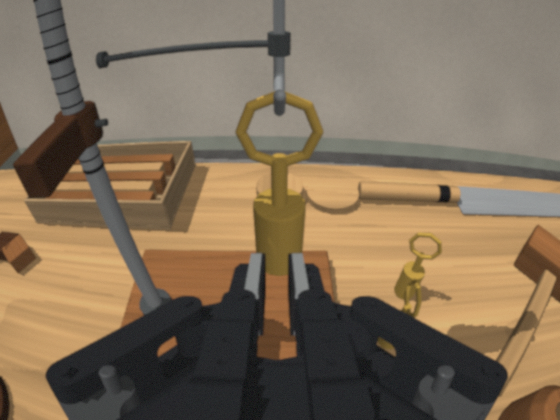

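```bash
sed -i 's/P1=P1+.019/P1=P1+.041/' h.py; sed -i 's/P=G+.019/P=G+.041/' kin.py
python3 - <<'E'
from h import *
plan(stand(0.0,0,.156),Rt(65,2.2),5)
E
```

```text
t 4.13 P [ 0.6026 -0.0367  0.1725] F [ 0.2 -0.6  0.1] w 0.0171
d [0.03 1.51 0.03] a [ 0.03 -0.03  0.12]
d [0.03 1.51 0.03] a [ 0.03 -0.03  0.12]
d [0.03 1.51 0.03] a [ 0.03 -0.03  0.12]
d [0.04 1.51 0.03] a [ 0.03 -0.03  0.12]
d [0.04 1.51 0.03] a [ 0.03 -0.03  0.12]
```

Emit:
jog_arm:
  rows:
    - {"hand":1,"dx":0,"dy":0,"dz":0,"ax":0,"ay":0,"az":0}
    - {"hand":1,"dx":0,"dy":0,"dz":0,"ax":0,"ay":0,"az":0}
    - {"hand":1,"dx":0,"dy":0,"dz":0,"ax":0,"ay":0,"az":0}
    - {"hand":1,"dx":0,"dy":0,"dz":0,"ax":0,"ay":0,"az":0}
    - {"hand":1,"dx":0,"dy":0,"dz":0,"ax":0,"ay":0,"az":0}

```text
time_s: 4.55
position: [0.6044, -0.0367, 0.1714]
tool_rot: [[-0.432, 0.901, 0.04], [-0.014, 0.038, -0.999], [-0.902, -0.432, -0.004]]
ft_force: [0.8, -0.6, -0.3]
grip_width: 0.0762
```

Emit:
jog_arm:
  rows:
    - {"hand":1,"dx":0,"dy":1.5,"dz":0,"ax":0,"ay":0,"az":0.2}
    - {"hand":1,"dx":0,"dy":1.5,"dz":0,"ax":0,"ay":0,"az":0.2}
    - {"hand":1,"dx":0,"dy":1.5,"dz":0,"ax":0,"ay":0,"az":0.2}
    - {"hand":1,"dx":0.1,"dy":1.5,"dz":0,"ax":0,"ay":0,"az":0}
    - {"hand":1,"dx":0.1,"dy":1.5,"dz":0,"ax":0,"ay":0,"az":0}

```text
time_s: 4.97
position: [0.6719, -0.0338, 0.1372]
tool_rot: [[-0.423, 0.905, 0.04], [-0.014, 0.038, -0.999], [-0.906, -0.423, -0.004]]
ft_force: [-1.2, 0.6, 0.1]
grip_width: 0.0853
```

Run:
```python
from h import *
snap("wrist","w8")
plan(stand(0.0,0,.156),Rt(65,2.2),1)
```

```text
t 5.02 P [ 0.6735 -0.0341  0.1364] F [ 0.2 -1.3 -1.7] w 0.0851
d [-0.06 -0.4   0.14] a [ 0.18 -0.13  0.  ]
```

View pics/w8.png

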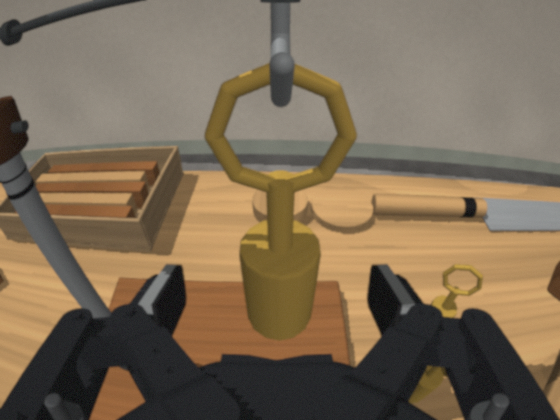

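Emit:
jog_arm:
  rows:
    - {"hand":0.2,"dx":0,"dy":0,"dz":0,"ax":0,"ay":0,"az":0}
    - {"hand":0,"dx":0,"dy":0,"dz":0,"ax":0,"ay":0,"az":0}
    - {"hand":0,"dx":0,"dy":0,"dz":0,"ax":0,"ay":0,"az":0}
    - {"hand":0,"dx":0,"dy":0,"dz":0,"ax":0,"ay":0,"az":0}
    - {"hand":0,"dx":0,"dy":0,"dz":0,"ax":0,"ay":0,"az":0}
  newtons: 50

```text
time_s: 5.43
position: [0.6708, -0.0343, 0.1383]
tool_rot: [[-0.422, 0.906, 0.039], [-0.014, 0.037, -0.999], [-0.907, -0.422, -0.003]]
ft_force: [-0.5, -0.0, 0.3]
grip_width: 0.0322
```

Run:
```python
from h import *
snap("wrist","w9");snap("side","s9");crop("s9",260,130,360,250,5)
s=status.observe();print(s["grip_width"],s["ft_force"])
```

```text
0.03202305816867718 [-0.58026504 -1.81079922  0.01006943]
```

View pics/w9.png

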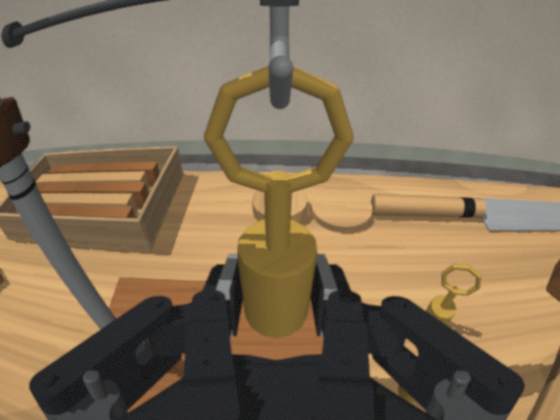

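View pics/s9c.png

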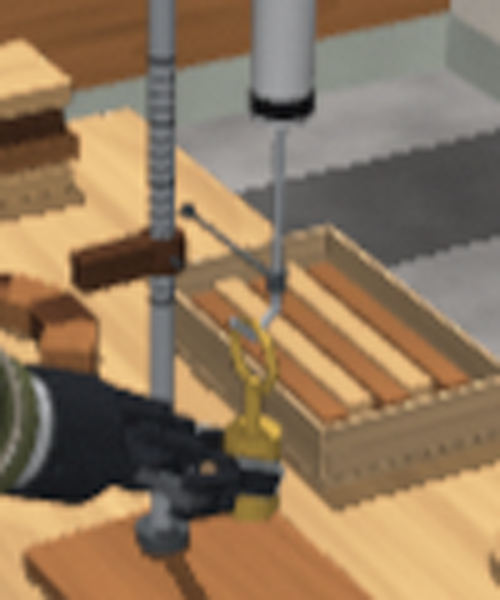

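Emit:
jog_arm:
  rows:
    - {"hand":0,"dx":-1.2,"dy":-0.6,"dz":0,"ax":0,"ay":0,"az":0}
    - {"hand":0,"dx":-1.2,"dy":-0.6,"dz":0,"ax":0,"ay":0,"az":0}
    - {"hand":0,"dx":-1.2,"dy":-0.6,"dz":0,"ax":0,"ay":0,"az":0}
    - {"hand":0,"dx":-1.3,"dy":-0.6,"dz":0,"ax":0,"ay":0,"az":0}
    - {"hand":0,"dx":-1.3,"dy":-0.5,"dz":0,"ax":0,"ay":0,"az":0}

```text
time_s: 5.95
position: [0.6702, -0.0343, 0.2059]
tool_rot: [[-0.425, 0.905, 0.039], [-0.014, 0.037, -0.999], [-0.905, -0.425, -0.003]]
ft_force: [0.8, 0.8, -4.8]
grip_width: 0.0326
```

Run:
```python
from h import *
snap("wrist","w10");snap("side","s10");crop("s10",260,90,360,210,5);crop("w10",180,0,380,220,3)
s=status.observe();print(s["grip_width"],s["ft_force"],s["position"])
S=cam("side");k=lambda p:((proj(S,p)[0]-[260,90])*5).round(0)
print("seat0",k(stand(0,0,.29)),"ptr0",k(stand(.014,.102,.32)),"tip",k(stand(-.014,0,.304)))
```

```text
0.03240646026529781 [-0.03009611  0.07936087 -4.40740204] [ 0.67104607 -0.03433046  0.20802868]
seat0 [251. 457.] ptr0 [182. 335.] tip [230. 441.]
```

View pics/w10c.png

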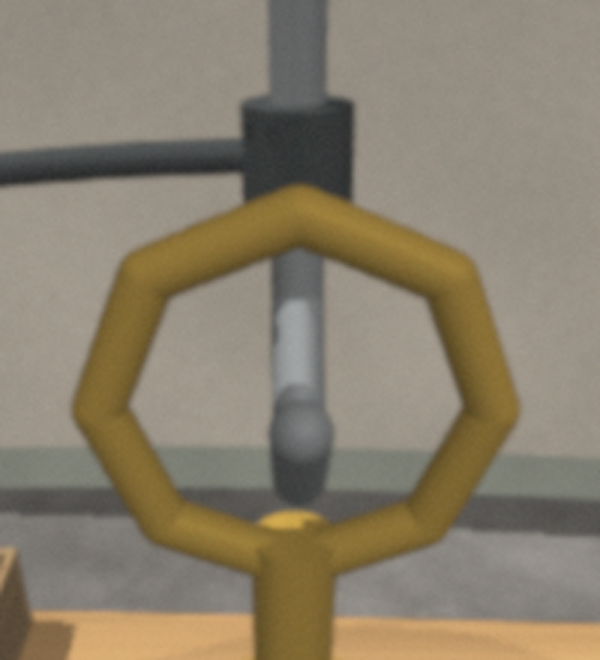

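View pics/s10c.png

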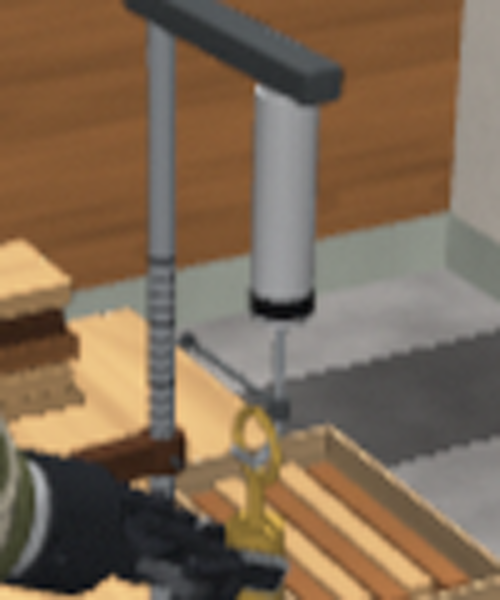

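Emit:
jog_arm:
  rows:
    - {"hand":0,"dx":0.4,"dy":0.2,"dz":0,"ax":0,"ay":0,"az":0}
    - {"hand":0,"dx":0.5,"dy":-1.1,"dz":0,"ax":0,"ay":0,"az":0}
    - {"hand":0,"dx":0.6,"dy":-1.3,"dz":0,"ax":0,"ay":0,"az":0}
    - {"hand":0,"dx":0.8,"dy":-1.8,"dz":0,"ax":0,"ay":0,"az":0}
    - {"hand":0,"dx":0.8,"dy":-1.8,"dz":0,"ax":0,"ay":0,"az":0}

```text
time_s: 6.47
position: [0.6041, -0.0366, 0.201]
tool_rot: [[-0.425, 0.904, 0.04], [-0.014, 0.038, -0.999], [-0.905, -0.425, -0.004]]
ft_force: [-0.5, -0.6, -3.7]
grip_width: 0.0324
```

Run:
```python
from kin import *
snap("wrist","w11")
s=status.observe();print(s["q"].round(0),s["position"],s["grip_width"],s["ft_force"])
q=s["q"]
D=np.array([.466,.297,.014+.033])
for n,G,psi in [("a",np.array([.50,.05,.20]),2),("b",np.array([.45,.2,.15]),5),("c",D+[0,0,.04],5),("d",D,5),("d15",D,15),("d-10",D,-10)]:
    q,e=ik(G,Rt(65,psi),q);print(n,q.round(0),round(e,4))
```

```text
[-28.  16. 119. 119.  32. -47.] [ 0.60098372 -0.03587718  0.2000523 ] 0.032275342140069586 [-2.31656963  3.28671352 -5.50876514]
a [-16.  15. 130. 149.  33. -71.] 0.0
b [ 15.  25. 133. 193.  43. -95.] 0.0
c [  30.   38.  123.  211.   48. -101.] 0.0
d [ 30.  44. 124. 208.  54. -96.] 0.0
d15 [ 24.  45. 128. 190.  58. -91.] 0.0
d-10 [  37.   44.  116.  237.   53. -108.] 0.0
```

View pics/w11.png

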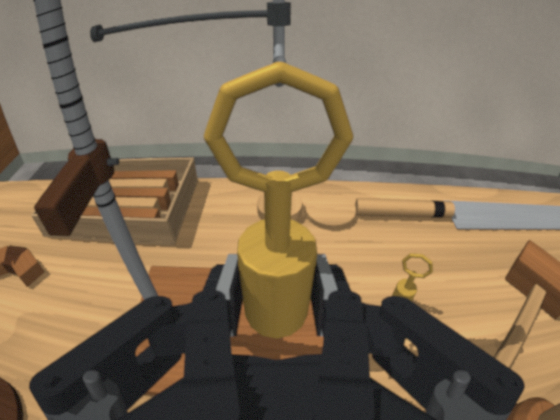

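Run:
```python
from h import *
plan(np.array([.485,.08,.185]),Rt(65,2.2),5)
```

```text
t 6.52 P [ 0.601  -0.0359  0.2001] F [-2.3  3.3 -5.5] w 0.0323
d [ 1.23 -1.06 -2.4 ] a [ 0.04 -0.04  0.06]
d [ 1.23 -1.06 -2.4 ] a [ 0.04 -0.04  0.06]
d [ 1.22 -1.06 -2.4 ] a [ 0.04 -0.04  0.06]
d [ 1.22 -1.07 -2.4 ] a [ 0.04 -0.04  0.06]
d [ 1.22 -1.07 -2.4 ] a [ 0.04 -0.04  0.06]
```

Emit:
jog_arm:
  rows:
    - {"hand":0,"dx":1.2,"dy":-2.1,"dz":-1.4,"ax":0,"ay":0,"az":0}
    - {"hand":0,"dx":1.2,"dy":-1.6,"dz":-2.0,"ax":0,"ay":0,"az":0}
    - {"hand":0,"dx":1.2,"dy":-1.1,"dz":-2.6,"ax":0,"ay":0,"az":0}
    - {"hand":0,"dx":1.2,"dy":-0.5,"dz":-3.0,"ax":0,"ay":0,"az":0}
    - {"hand":0,"dx":1.2,"dy":0,"dz":-3.0,"ax":0,"ay":0,"az":0}

```text
time_s: 6.93
position: [0.5268, 0.0752, 0.1716]
tool_rot: [[-0.425, 0.905, 0.037], [-0.013, 0.035, -0.999], [-0.905, -0.425, -0.003]]
ft_force: [1.0, 0.8, -3.9]
grip_width: 0.0324
```

Run:
```python
from h import *
plan(np.array([.466,.297,.105]),Rt(65,4),10)
print(status.observe()["q"].round(0))
```

```text
t 6.93 P [0.5268 0.0752 0.1716] F [ 1.   0.8 -3.9] w 0.0324
d [ 0.83  0.22 -2.25] a [-0.16 -0.09  0.01]
d [ 0.83  0.23 -2.25] a [-0.16 -0.09  0.01]
d [ 0.82  0.23 -2.25] a [-0.16 -0.09  0.01]
d [ 0.82  0.24 -2.25] a [-0.16 -0.09  0.01]
d [ 0.82  0.25 -2.25] a [-0.16 -0.09  0.01]
d [ 0.81  0.25 -2.25] a [-0.16 -0.09  0.01]
d [ 0.81  0.26 -2.25] a [-0.16 -0.09  0.01]
d [ 0.81  0.26 -2.25] a [-0.16 -0.09  0.01]
d [ 0.8   0.27 -2.25] a [-0.16 -0.09  0.01]
d [ 0.8   0.28 -2.25] a [-0.16 -0.09  0.01]
[-12.  16. 132. 157.  34. -77.]
```

Emit:
jog_arm:
  rows:
    - {"hand":0,"dx":0.6,"dy":0.2,"dz":-2.2,"ax":0,"ay":0,"az":0}
    - {"hand":0,"dx":0.6,"dy":0.2,"dz":-2.2,"ax":0,"ay":0,"az":0}
    - {"hand":0,"dx":0.7,"dy":0.2,"dz":-2.2,"ax":0,"ay":0,"az":0}
    - {"hand":0,"dx":0.8,"dy":0.2,"dz":-2.2,"ax":0,"ay":0,"az":0}
    - {"hand":0,"dx":0.8,"dy":0.2,"dz":-2.2,"ax":0,"ay":0,"az":0}

```text
time_s: 7.35
position: [0.5178, 0.1854, 0.1357]
tool_rot: [[-0.425, 0.904, 0.039], [-0.015, 0.036, -0.999], [-0.905, -0.425, -0.002]]
ft_force: [1.3, -1.5, -3.3]
grip_width: 0.0324
```

Emit:
jog_arm:
  rows:
    - {"hand":0,"dx":0.8,"dy":0.2,"dz":-2.2,"ax":0,"ay":0,"az":0}
    - {"hand":0,"dx":0.8,"dy":0.2,"dz":-2.2,"ax":0,"ay":0,"az":0}
    - {"hand":0,"dx":0.8,"dy":0.2,"dz":-2.2,"ax":0,"ay":0,"az":0}
    - {"hand":0,"dx":0.8,"dy":0.2,"dz":-2.2,"ax":0,"ay":0,"az":0}
    - {"hand":0,"dx":0.8,"dy":0.2,"dz":-2.2,"ax":0,"ay":0,"az":0}

```text
time_s: 7.77
position: [0.5056, 0.295, 0.0954]
tool_rot: [[-0.425, 0.904, 0.039], [-0.016, 0.036, -0.999], [-0.905, -0.425, -0.001]]
ft_force: [0.6, 0.1, -3.3]
grip_width: 0.0321
```

Run:
```python
from h import *
snap("wrist","w12");snap("top","t12");snap("side","s12");crop("s12",160,150,310,270,5);crop("t12",150,170,290,290,5)
s=status.observe();print(s["q"].round(0),s["position"],s["grip_width"],s["ft_force"])
plan(np.array([.466,.297,.055]),Rt(65,2),5)
```

```text
[  31.   33.  121.  219.   43. -108.] [0.50562198 0.2955132  0.0956862 ] 0.032339843011487686 [-0.50839161 -0.7566002  -4.52095516]
t 7.92 P [0.5056 0.2955 0.0957] F [-0.5 -0.8 -4.5] w 0.0323
d [ 1.07  0.45 -0.06] a [0.08 0.02 0.03]
d [ 1.07  0.45 -0.06] a [0.08 0.02 0.03]
d [ 1.07  0.45 -0.06] a [0.08 0.02 0.03]
d [ 1.07  0.45 -0.06] a [0.08 0.02 0.03]
d [ 1.07  0.45 -0.06] a [0.08 0.02 0.03]
```

View pics/w12.png

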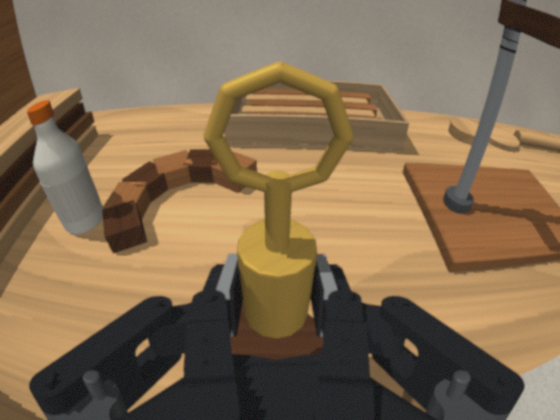

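View pics/s12c.png

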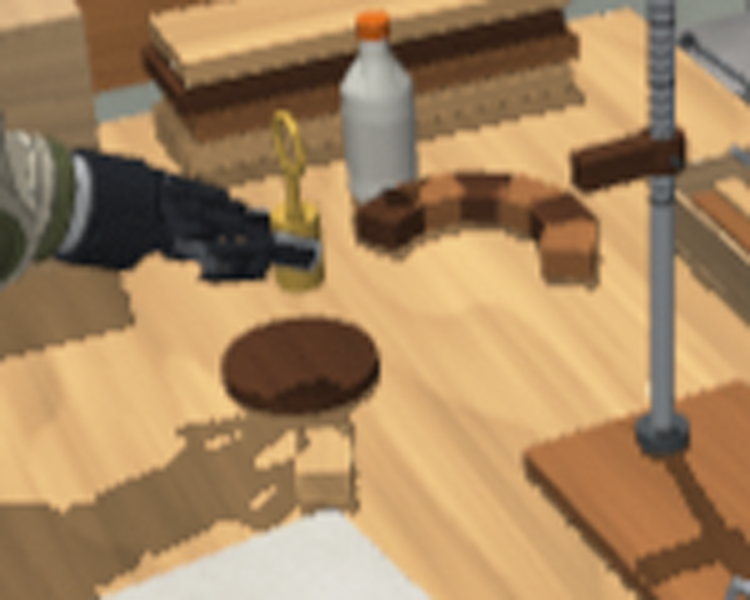

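View pics/t12c.png

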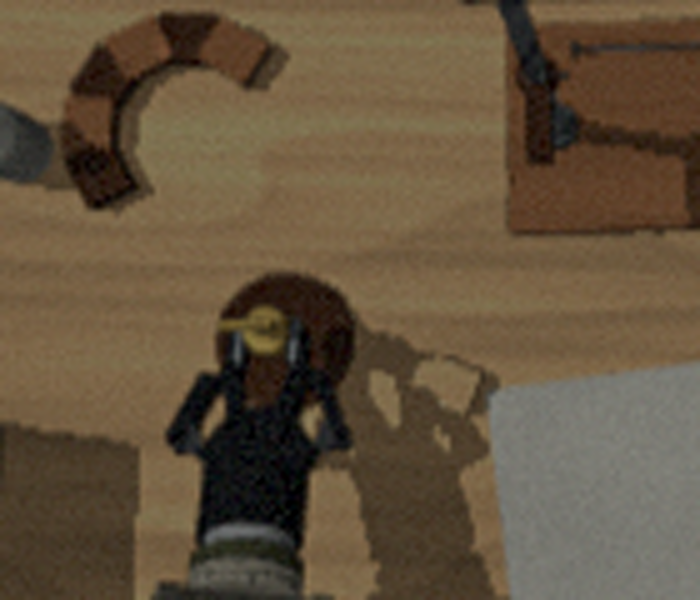

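Emit:
jog_arm:
  rows:
    - {"hand":0,"dx":1.3,"dy":0.6,"dz":0,"ax":0,"ay":0,"az":0}
    - {"hand":0,"dx":1.3,"dy":0.6,"dz":0,"ax":0,"ay":0,"az":0}
    - {"hand":0,"dx":1.3,"dy":0.6,"dz":0,"ax":0,"ay":0,"az":0}
    - {"hand":0,"dx":1.0,"dy":0.5,"dz":0,"ax":0,"ay":0,"az":0}
    - {"hand":0,"dx":0.5,"dy":0.2,"dz":0,"ax":0,"ay":0,"az":0}

```text
time_s: 8.33
position: [0.5063, 0.2934, 0.0363]
tool_rot: [[-0.424, 0.905, 0.039], [-0.015, 0.036, -0.999], [-0.906, -0.424, -0.002]]
ft_force: [0.2, 0.2, -4.0]
grip_width: 0.0324
```

Run:
```python
from h import *
snap("side","s13");snap("wrist","w13");crop("s13",160,170,310,290,5)
s=status.observe();print(s["q"].round(0),s["position"],s["grip_width"],s["ft_force"])
```

```text
[ 31.  43. 122. 213.  52. -99.] [0.50638437 0.2938587  0.0369841 ] 0.03223402947886485 [-0.60844408  0.30405363 -3.95568276]
```

View pics/s13c.png

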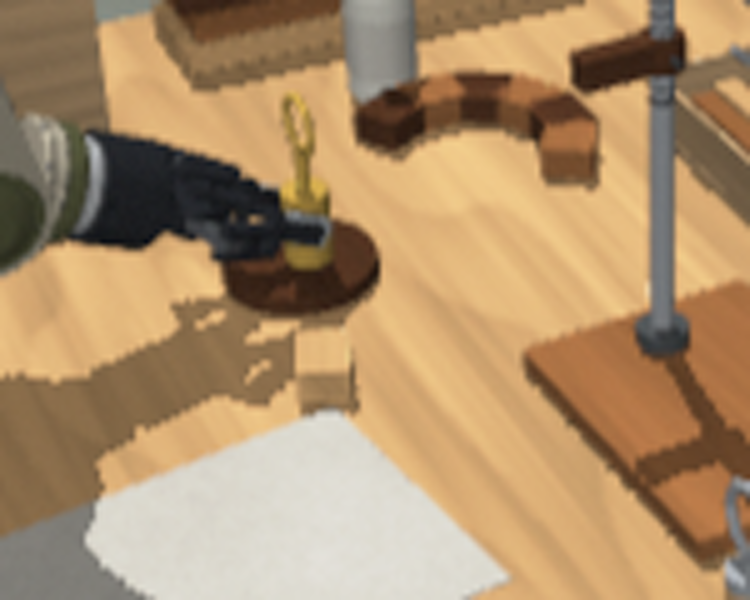

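Emit:
jog_arm:
  rows:
    - {"hand":0,"dx":0.2,"dy":0.1,"dz":0,"ax":0,"ay":0,"az":0}
    - {"hand":0,"dx":0.2,"dy":0.1,"dz":0,"ax":0,"ay":0,"az":0}
    - {"hand":0,"dx":0.1,"dy":0.05,"dz":0,"ax":0,"ay":0,"az":0}
    - {"hand":0,"dx":0,"dy":0,"dz":0,"ax":0,"ay":0,"az":0}
    - {"hand":0,"dx":0,"dy":0,"dz":0,"ax":0,"ay":0,"az":0}

```text
time_s: 8.85
position: [0.5068, 0.2951, 0.0329]
tool_rot: [[-0.421, 0.906, 0.041], [-0.013, 0.039, -0.999], [-0.907, -0.421, -0.004]]
ft_force: [-0.1, 0.3, -4.3]
grip_width: 0.0325
```

Emit:
jog_arm:
  rows:
    - {"hand":0,"dx":0.1,"dy":0.05,"dz":0,"ax":0,"ay":0,"az":0}
    - {"hand":0,"dx":0,"dy":0,"dz":0,"ax":0,"ay":0,"az":0}
    - {"hand":0,"dx":0.1,"dy":0.05,"dz":0,"ax":0,"ay":0,"az":0}
    - {"hand":0,"dx":0,"dy":0,"dz":0,"ax":0,"ay":0,"az":0}
    - {"hand":0,"dx":0,"dy":0,"dz":0,"ax":0,"ay":0,"az":0}

```text
time_s: 9.27
position: [0.5068, 0.2951, 0.0303]
tool_rot: [[-0.421, 0.906, 0.041], [-0.013, 0.039, -0.999], [-0.907, -0.421, -0.004]]
ft_force: [-0.5, -0.8, -3.8]
grip_width: 0.0323
```

Emit:
jog_arm:
  rows:
    - {"hand":0,"dx":0.1,"dy":0.05,"dz":0,"ax":0,"ay":0,"az":0}
    - {"hand":0,"dx":0,"dy":0,"dz":0,"ax":0,"ay":0,"az":0}
    - {"hand":0,"dx":0,"dy":0,"dz":0,"ax":0,"ay":0,"az":0}
    - {"hand":0,"dx":0.1,"dy":0.05,"dz":0,"ax":0,"ay":0,"az":0}
    - {"hand":0,"dx":0,"dy":0,"dz":0,"ax":0,"ay":0,"az":0}

```text
time_s: 9.68
position: [0.5071, 0.2952, 0.0289]
tool_rot: [[-0.419, 0.907, 0.041], [-0.013, 0.039, -0.999], [-0.908, -0.419, -0.004]]
ft_force: [-2.0, 0.9, 3.2]
grip_width: 0.0321
```

Run:
```python
from h import *
snap("side","s14");crop("s14",190,180,260,240,10)
s=status.observe();print(s["position"],s["grip_width"],s["ft_force"])
```

```text
[0.50705618 0.29517304 0.02885862] 0.03196805408321701 [-2.10780034 -0.27418864  2.72705855]
```

View pics/s14c.png

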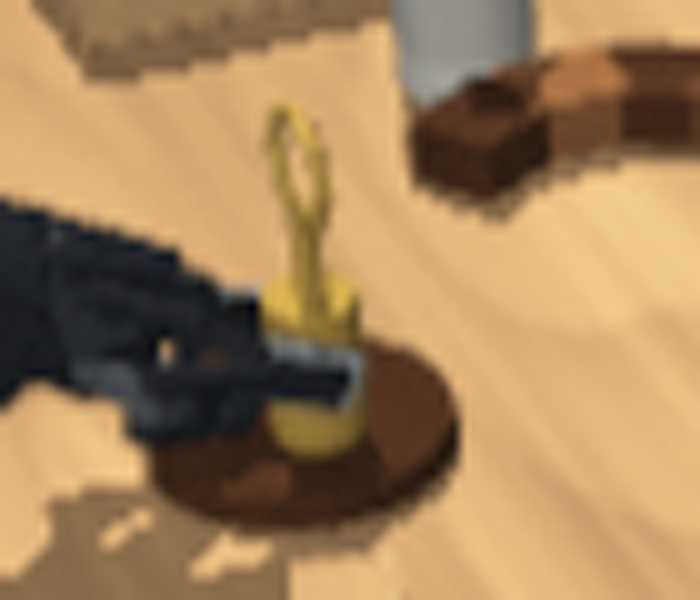

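Emit:
jog_arm:
  rows:
    - {"hand":0.45,"dx":0,"dy":0,"dz":0,"ax":0,"ay":0,"az":0}
    - {"hand":0.55,"dx":0,"dy":0,"dz":0,"ax":0,"ay":0,"az":0}
    - {"hand":0.6,"dx":0,"dy":0,"dz":0,"ax":0,"ay":0,"az":0}
    - {"hand":0.6,"dx":0,"dy":0,"dz":0,"ax":0,"ay":0,"az":0}
    - {"hand":0.6,"dx":0,"dy":0,"dz":0,"ax":0,"ay":0,"az":0}

```text
time_s: 10.15
position: [0.5069, 0.2951, 0.0282]
tool_rot: [[-0.421, 0.906, 0.041], [-0.013, 0.039, -0.999], [-0.907, -0.421, -0.004]]
ft_force: [-0.4, 0.3, 0.3]
grip_width: 0.0512
```

Run:
```python
from h import *
snap("wrist","w15")
s=status.observe();print(s["position"],s["grip_width"],s["ft_force"])
```

```text
[0.50691135 0.29512226 0.02816814] 0.05102817795601426 [0.95127941 1.09702478 0.29111239]
```

View pics/w15.png

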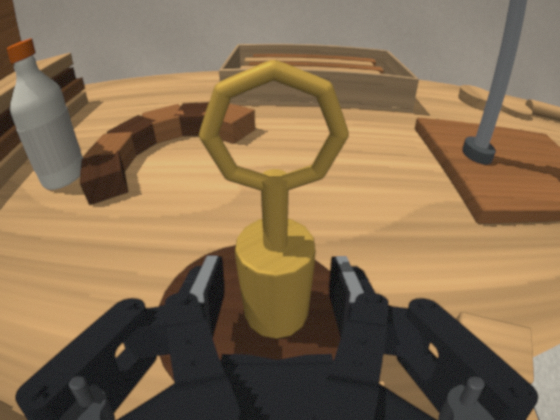

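Emit:
jog_arm:
  rows:
    - {"hand":0.65,"dx":0,"dy":-1.0,"dz":0,"ax":0,"ay":0,"az":0}
    - {"hand":0.65,"dx":0,"dy":-1.5,"dz":0,"ax":0,"ay":0,"az":0}
    - {"hand":0.65,"dx":0,"dy":-2.0,"dz":0,"ax":0,"ay":0,"az":0}
    - {"hand":0.7,"dx":0,"dy":-2.5,"dz":0,"ax":0,"ay":0,"az":0}
    - {"hand":1,"dx":-0.5,"dy":-2.5,"dz":0,"ax":0,"ay":0,"az":0}

```text
time_s: 10.62
position: [0.4206, 0.2907, 0.0727]
tool_rot: [[-0.423, 0.905, 0.04], [-0.015, 0.038, -0.999], [-0.906, -0.423, -0.003]]
ft_force: [-0.1, -0.4, -0.3]
grip_width: 0.0701
```

Run:
```python
from kin import *
snap("wrist","w16")
s=status.observe();print(s["q"].round(0),s["position"],s["grip_width"],s["ft_force"])
M=np.array([.4915,-.2895,.105]);q=s["q"]
for n,G,psi in [("a",np.array([.40,.05,.24]),2),("b",np.array([.38,-.15,.24]),2),("c",M+[-.1,0,.045],0),("d",M,0),("d-15",M,-15)]:
    q,e=ik(G,Rt(65,psi),q);print(n,q.round(0),round(e,4))
```

```text
[ 39.  37. 131. 221.  55. -99.] [0.41728915 0.29033234 0.07466802] 0.07704461198518138 [-3.60345639 -3.01076371  0.58267085]
a [-27.  -4. 139. 122.  31. -49.] 0.0
b [-77.   2. 134.  79.  65. -41.] 0.0
c [-81.  26. 126.  86.  64. -59.] 0.0
d [-65.  35. 118. 101.  57. -61.] 0.0
d-15 [-59.  35. 124. 125.  51. -71.] 0.0
```

View pics/w16.png

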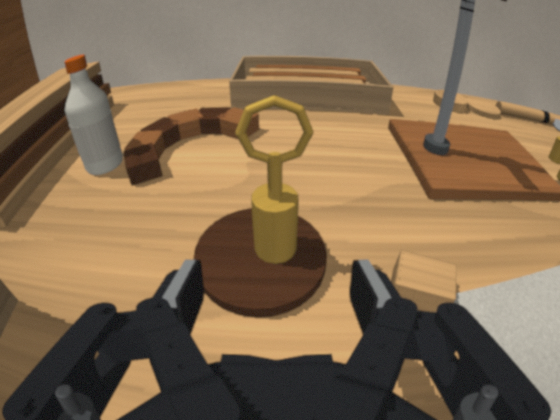

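Run:
```python
from kin import *
s=status.observe();q=s["q"]
for n,P,L,psi in [("1",[.45,.18,.22],60,2),("2",[.47,.05,.28],55,2),("3",[.47,-.08,.29],55,2),("4",[.43,-.20,.26],58,1),("5",[.41,-.29,.17],65,0)]:
    Rm=Rt(L,psi);q2,e=ik(np.array(P)-.041*Rm[:,1],Rm,q);print(n,q2.round(0),round(e,4),np.abs(q2-q).max().round());q=q2
plan(np.array([.45,.18,.22]),Rt(60,2),5,False)
```

```text
1 [  14.    3.  126.  229.   14. -132.] 0.0 41.0
2 [  -1.   -3.  124.  254.   10. -165.] 0.2071 33.0
3 [ -15.   -3.  124.  246.   10. -165.] 0.4208 14.0
4 [-73.  -1. 119.  66.  63. -17.] 0.0 180.0
5 [-84.  20. 125.  79.  67. -51.] 0.0 33.0
t 10.67 P [0.4173 0.2903 0.0747] F [-3.6 -3.   0.6] w 0.077
d [-2.87 -0.73  2.23] a [ 0.09  0.02 -0.99]
d [-2.86 -0.77  2.23] a [ 0.09  0.02 -0.99]
d [-2.85 -0.82  2.23] a [ 0.09  0.02 -0.99]
d [-2.84 -0.86  2.23] a [ 0.09  0.02 -0.99]
d [-2.82 -0.91  2.23] a [ 0.09  0.02 -0.99]
```

Run:
```python
from kin import *
s=status.observe();q=s["q"]
for n,P,L,psi in [("0",[.44,.21,.14],67,2),("1",[.46,.12,.18],70,2),("2",[.47,.04,.20],70,2),("3",[.46,-.06,.20],70,2),("4",[.43,-.17,.19],68,1),("5",[.41,-.29,.17],65,0)]:
    Rm=Rt(L,psi);q2,e=ik(np.array(P)-.041*Rm[:,1],Rm,q);print(n,q2.round(0),round(e,4),(np.abs(q2-q)/[96,96,126,126,126,126]*12).round(1));q=q2
Rm=Rt(67,2);plan(np.array([.44,.21,.14]),Rm,5,False)
```

```text
0 [ 23.  25. 137. 205.  51. -98.] 0.0 [2.1 1.4 0.6 1.6 0.4 0.1]
1 [ -2.  17. 142. 176.  49. -88.] 0.0069 [3.1 1.  0.5 2.8 0.2 0.9]
2 [-26.  10. 142. 142.  46. -72.] 0.0121 [3.1 0.9 0.  3.2 0.3 1.6]
3 [-55.  10. 142. 109.  57. -62.] 0.0114 [3.6 0.  0.  3.1 1.1 1. ]
4 [-77.  13. 137.  89.  65. -58.] 0.0 [2.6 0.4 0.5 1.9 0.8 0.3]
5 [-84.  20. 125.  79.  67. -51.] 0.0 [0.9 0.8 1.2 1.  0.2 0.7]
t 10.67 P [0.4173 0.2903 0.0747] F [-3.6 -3.   0.6] w 0.077
d [-1.35 -0.21  1.62] a [0.09 0.01 0.41]
d [-1.35 -0.19  1.62] a [0.09 0.01 0.41]
d [-1.35 -0.18  1.62] a [0.09 0.01 0.41]
d [-1.36 -0.17  1.62] a [0.09 0.01 0.41]
d [-1.36 -0.16  1.62] a [0.09 0.01 0.41]
```

Run:
```python
from kin import *
s=status.observe();q=s["q"]
for n,P,L,psi in [("0",[.45,.20,.15],65,2),("1",[.49,.11,.20],65,2),("2",[.50,.01,.22],65,2),("3",[.48,-.09,.22],65,2),("4",[.44,-.18,.20],65,1),("5",[.41,-.29,.17],65,0)]:
    Rm=Rt(L,psi);q2,e=ik(np.array(P)-.041*Rm[:,1],Rm,q);print(n,q2.round(0),round(e,4),(np.abs(q2-q)/[96,96,126,126,126,126]*12).round(1));q=q2
plan(np.array([.45,.20,.15]),Rt(65,2),5,False)
```

```text
0 [  19.   21.  135.  204.   42. -100.] 0.0 [2.5 2.  0.4 1.7 1.2 0.1]
1 [ -4.   9. 133. 168.  28. -82.] 0.0 [3.  1.5 0.2 3.4 1.4 1.8]
2 [-29.   4. 132. 120.  33. -49.] 0.0 [3.1 0.6 0.1 4.6 0.5 3.1]
3 [-54.   4. 132.  96.  49. -41.] 0.0 [3.1 0.  0.  2.3 1.5 0.8]
4 [-73.  10. 132.  86.  61. -47.] 0.0 [2.4 0.7 0.  1.  1.2 0.6]
5 [-84.  20. 125.  79.  67. -51.] 0.0 [1.4 1.3 0.7 0.6 0.5 0.4]
t 10.67 P [0.4173 0.2903 0.0747] F [-3.6 -3.   0.6] w 0.077
d [-1.61 -0.12  1.83] a [0.09 0.02 0.01]
d [-1.61 -0.11  1.83] a [0.09 0.02 0.01]
d [-1.61 -0.11  1.83] a [0.09 0.02 0.01]
d [-1.61 -0.11  1.83] a [0.09 0.02 0.01]
d [-1.61 -0.1   1.83] a [0.09 0.02 0.01]
```

Emit:
jog_arm:
  rows:
    - {"hand":1,"dx":-1.6,"dy":-0.1,"dz":1.8,"ax":0,"ay":0,"az":0}
    - {"hand":1,"dx":-1.6,"dy":-0.1,"dz":1.8,"ax":0,"ay":0,"az":0}
    - {"hand":1,"dx":-1.6,"dy":-0.1,"dz":1.8,"ax":0,"ay":0,"az":0}
    - {"hand":1,"dx":-1.6,"dy":-0.1,"dz":1.8,"ax":0,"ay":0,"az":0}
    - {"hand":1,"dx":-1.6,"dy":-0.1,"dz":1.8,"ax":0,"ay":0,"az":0}

```text
time_s: 11.08
position: [0.4544, 0.2018, 0.1476]
tool_rot: [[-0.422, 0.906, 0.042], [-0.014, 0.039, -0.999], [-0.907, -0.422, -0.004]]
ft_force: [0.8, 0.4, -0.5]
grip_width: 0.0855
```

Emit:
jog_arm:
  rows:
    - {"hand":1,"dx":-1.2,"dy":0.2,"dz":1.8,"ax":0,"ay":0,"az":0}
    - {"hand":1,"dx":-1.2,"dy":0.2,"dz":1.8,"ax":0,"ay":0,"az":0}
    - {"hand":1,"dx":-1.2,"dy":0.2,"dz":1.8,"ax":0,"ay":0,"az":0}
    - {"hand":1,"dx":-1.2,"dy":0.2,"dz":1.8,"ax":0,"ay":0,"az":0}
    - {"hand":1,"dx":-1.2,"dy":0.2,"dz":1.8,"ax":0,"ay":0,"az":0}

```text
time_s: 11.5
position: [0.4924, 0.1132, 0.1972]
tool_rot: [[-0.422, 0.906, 0.041], [-0.014, 0.039, -0.999], [-0.907, -0.422, -0.004]]
ft_force: [0.6, 0.9, -0.5]
grip_width: 0.0855
```

Emit:
jog_arm:
  rows:
    - {"hand":1,"dx":-0.4,"dy":-0.1,"dz":2.0,"ax":0,"ay":0,"az":0}
    - {"hand":1,"dx":-0.4,"dy":-0.1,"dz":2.0,"ax":0,"ay":0,"az":0}
    - {"hand":1,"dx":-0.4,"dy":-0.1,"dz":2.0,"ax":0,"ay":0,"az":0}
    - {"hand":1,"dx":-0.4,"dy":-0.1,"dz":2.0,"ax":0,"ay":0,"az":0}
    - {"hand":1,"dx":-0.4,"dy":-0.1,"dz":2.0,"ax":0,"ay":0,"az":0}

```text
time_s: 11.92
position: [0.5003, 0.0143, 0.2166]
tool_rot: [[-0.422, 0.906, 0.042], [-0.013, 0.04, -0.999], [-0.907, -0.422, -0.005]]
ft_force: [1.2, 0.5, 0.2]
grip_width: 0.0857
```

Emit:
jog_arm:
  rows:
    - {"hand":1,"dx":0.2,"dy":-0.4,"dz":2.0,"ax":0,"ay":0,"az":0}
    - {"hand":1,"dx":0.2,"dy":-0.4,"dz":2.0,"ax":0,"ay":0,"az":0}
    - {"hand":1,"dx":0.2,"dy":-0.4,"dz":2.0,"ax":0,"ay":0,"az":0}
    - {"hand":1,"dx":0.2,"dy":-0.4,"dz":2.0,"ax":0,"ay":0,"az":0}
    - {"hand":1,"dx":0.2,"dy":-0.4,"dz":2.0,"ax":0,"ay":0,"az":0}

```text
time_s: 12.33
position: [0.4824, -0.0862, 0.2156]
tool_rot: [[-0.421, 0.906, 0.042], [-0.012, 0.04, -0.999], [-0.907, -0.421, -0.006]]
ft_force: [-0.3, -0.3, 0.1]
grip_width: 0.0856
```

Emit:
jog_arm:
  rows:
    - {"hand":1,"dx":0.7,"dy":-0.6,"dz":1.8,"ax":0,"ay":0,"az":0}
    - {"hand":1,"dx":0.7,"dy":-0.6,"dz":1.8,"ax":0,"ay":0,"az":0}
    - {"hand":1,"dx":0.7,"dy":-0.6,"dz":1.8,"ax":0,"ay":0,"az":0}
    - {"hand":1,"dx":0.7,"dy":-0.6,"dz":1.8,"ax":0,"ay":0,"az":0}
    - {"hand":1,"dx":0.7,"dy":-0.6,"dz":1.8,"ax":0,"ay":0,"az":0}

```text
time_s: 12.75
position: [0.4445, -0.1776, 0.1961]
tool_rot: [[-0.421, 0.906, 0.042], [-0.012, 0.04, -0.999], [-0.907, -0.421, -0.006]]
ft_force: [-0.7, 0.0, 0.6]
grip_width: 0.0854
```

Run:
```python
from kin import *
s,_=snap("wrist","w17")
print(s["q"].round(0),s["position"],s["grip_width"],s["ft_force"])
W=cam("wrist",s);M=np.array([.4915,-.2905,0])
for z in (0,.072,.163,.194): print(z,proj(W,M+[0,0,z]).round(0))
plan(np.array([.395,-.285,.16]),Rt(65,1),5,False)
```

```text
[-72.  11. 131.  85.  62. -47.] [ 0.44451234 -0.17763239  0.19613683] 0.08535137971758967 [-0.71783083  0.02159236  0.55494695]
0 [[377. 330.]]
0.072 [[394. 296.]]
0.163 [[422. 231.]]
0.194 [[434. 201.]]
t 12.8 P [ 0.4442 -0.1813  0.1958] F [ 0.2 -4.5  1.4] w 0.0851
d [ 1.09 -0.67  2.04] a [ 0.24  0.06 -0.02]
d [ 1.09 -0.66  2.04] a [ 0.24  0.06 -0.02]
d [ 1.09 -0.65  2.04] a [ 0.24  0.06 -0.02]
d [ 1.08 -0.64  2.05] a [ 0.24  0.06 -0.02]
d [ 1.08 -0.63  2.05] a [ 0.24  0.06 -0.02]
```

View pics/w17.png

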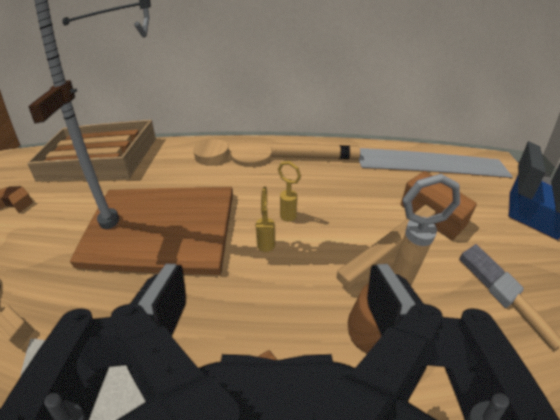

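Emit:
jog_arm:
  rows:
    - {"hand":1,"dx":1.1,"dy":-1.2,"dz":1.8,"ax":0.2,"ay":0,"az":0}
    - {"hand":1,"dx":1.1,"dy":-1.0,"dz":2.1,"ax":0.2,"ay":0,"az":0}
    - {"hand":1,"dx":1.1,"dy":-0.6,"dz":2.1,"ax":0.2,"ay":0,"az":0}
    - {"hand":1,"dx":1.1,"dy":-0.3,"dz":2.1,"ax":0.2,"ay":0,"az":0}
    - {"hand":1,"dx":1.1,"dy":0,"dz":2.1,"ax":0.2,"ay":0,"az":0}

```text
time_s: 13.22
position: [0.3971, -0.2819, 0.1593]
tool_rot: [[-0.42, 0.907, 0.025], [-0.013, 0.021, -1.0], [-0.907, -0.421, 0.003]]
ft_force: [0.2, -1.1, 0.2]
grip_width: 0.0855
```

Run:
```python
from kin import *
s,_=snap("wrist","w18")
print(s["q"].round(0),s["position"],s["grip_width"],s["ft_force"])
W=cam("wrist",s);M=np.array([.4915,-.2905,0])
for z in (0,.072,.163,.194): print(z,proj(W,M+[0,0,z]).round(0))
t=np.linspace(0,2*np.pi,200)
for yaw in (-15,-8,0,8,15):
    y=np.radians(yaw); d=np.array([-np.sin(y),np.cos(y),0])
    C=M+[0,0,.194]+.024*(np.outer(np.cos(t),d)+np.outer(np.sin(t),[0,0,1]))
    c=proj(W,C);print(yaw,c.min(0).round(),c.max(0).round(),"leftmost",c[c[:,0].argmin()].round(),"right",c[c[:,0].argmax()].round())
crop("w18",200,80,360,240,4)
plan(M+[0,0,.107],Rt(65,1),5)
```

```text
[-86.  21. 126.  78.  68. -55.] [ 0.39711219 -0.28194523  0.15926009] 0.08553788122601158 [ 0.23225411 -1.14166315  0.16995839]
0 [[286. 279.]]
0.072 [[288. 235.]]
0.163 [[291. 154.]]
0.194 [[292. 119.]]
-15 [261.  88.] [324. 147.] leftmost [261. 114.] right [324. 121.]
-8 [260.  88.] [324. 146.] leftmost [260. 115.] right [324. 119.]
0 [260.  88.] [324. 146.] leftmost [260. 117.] right [324. 117.]
8 [260.  88.] [323. 146.] leftmost [260. 119.] right [323. 115.]
15 [260.  88.] [322. 146.] leftmost [260. 121.] right [322. 114.]
t 13.27 P [ 0.3967 -0.2862  0.158 ] F [-0.8 -5.2  0.8] w 0.0857
d [0.13 2.97 0.12] a [ 0.02  0.07 -0.01]
d [0.13 2.97 0.12] a [ 0.02  0.07 -0.01]
d [0.13 2.97 0.12] a [ 0.02  0.07 -0.01]
d [0.13 2.97 0.12] a [ 0.02  0.07 -0.01]
d [0.12 2.97 0.12] a [ 0.02  0.07 -0.01]
```

View pics/w18.png

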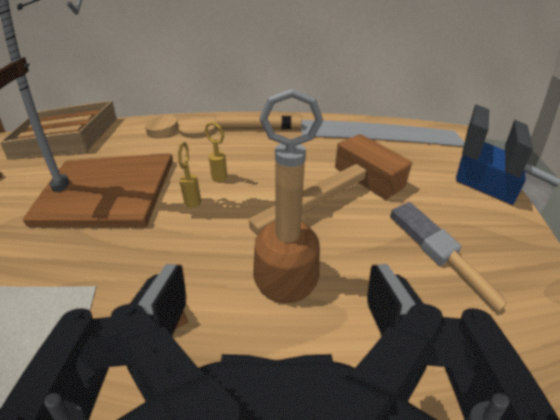

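View pics/w18c.png

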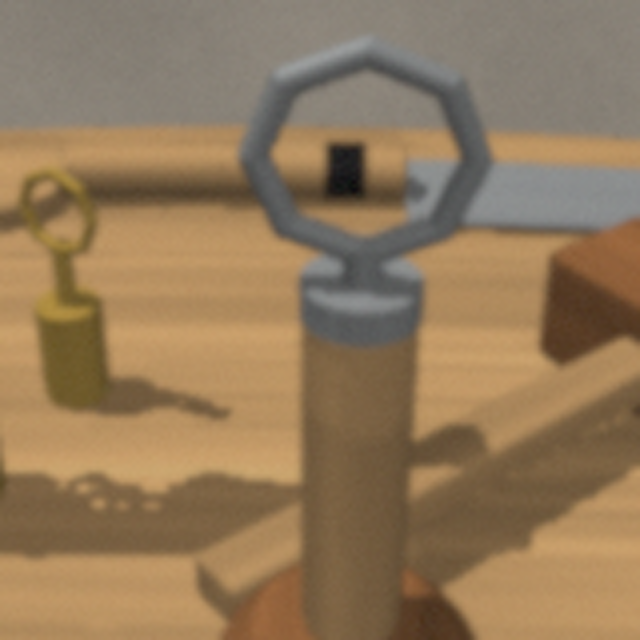

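Emit:
jog_arm:
  rows:
    - {"hand":1,"dx":0.1,"dy":3.0,"dz":0.3,"ax":0,"ay":0,"az":0}
    - {"hand":1,"dx":0.1,"dy":3.0,"dz":0.3,"ax":0,"ay":0,"az":0}
    - {"hand":1,"dx":0.1,"dy":3.0,"dz":0,"ax":0,"ay":0,"az":0}
    - {"hand":1,"dx":0.1,"dy":3.0,"dz":0,"ax":0,"ay":0,"az":0}
    - {"hand":1,"dx":0.1,"dy":2.6,"dz":0,"ax":0,"ay":0,"az":0}

```text
time_s: 13.68
position: [0.5295, -0.283, 0.0926]
tool_rot: [[-0.421, 0.907, 0.026], [-0.012, 0.023, -1.0], [-0.907, -0.421, 0.001]]
ft_force: [-0.5, -0.3, 0.2]
grip_width: 0.0855
```

Run:
```python
from kin import *
s,_=snap("wrist","w19")
plan(np.array([.4915,-.2905,.107]),Rt(65,1),1)
```

```text
t 13.73 P [ 0.5316 -0.2824  0.0913] F [-1.7 -0.  -1.1] w 0.0852
d [ 0.28 -0.21  0.73] a [ 0.54  0.33 -0.06]
```

View pics/w19.png

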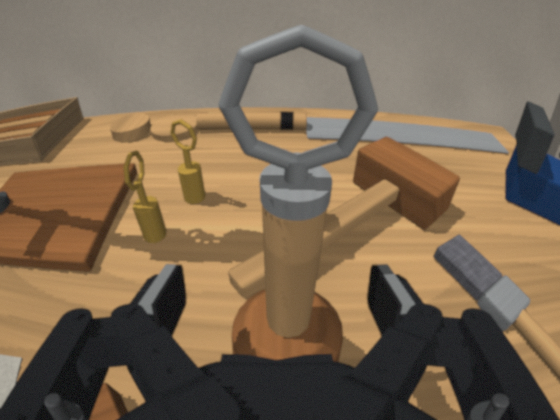

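Emit:
jog_arm:
  rows:
    - {"hand":1,"dx":0.1,"dy":0,"dz":0.4,"ax":0,"ay":0,"az":0}
    - {"hand":1,"dx":0.1,"dy":0,"dz":0.3,"ax":0,"ay":0,"az":0}
    - {"hand":0.3,"dx":0,"dy":0,"dz":0,"ax":0,"ay":0,"az":0}
    - {"hand":0.1,"dx":0,"dy":0,"dz":0,"ax":0,"ay":0,"az":0}
    - {"hand":0,"dx":0,"dy":0,"dz":0,"ax":0,"ay":0,"az":0}

```text
time_s: 14.15
position: [0.5265, -0.2927, 0.0919]
tool_rot: [[-0.421, 0.907, 0.023], [-0.013, 0.02, -1.0], [-0.907, -0.421, 0.003]]
ft_force: [-0.2, -0.4, 0.3]
grip_width: 0.0516
```

Emit:
jog_arm:
  rows:
    - {"hand":0,"dx":0,"dy":0,"dz":0,"ax":0,"ay":0,"az":0}
    - {"hand":0,"dx":0,"dy":0,"dz":0,"ax":0,"ay":0,"az":0}
    - {"hand":0,"dx":0,"dy":0,"dz":0,"ax":0,"ay":0,"az":0}
    - {"hand":0,"dx":0,"dy":0,"dz":0,"ax":0,"ay":0,"az":0}
    - {"hand":0,"dx":0,"dy":0,"dz":0,"ax":0,"ay":0,"az":0}
  newtons: 60

```text
time_s: 14.57
position: [0.5271, -0.2923, 0.0915]
tool_rot: [[-0.421, 0.907, 0.025], [-0.013, 0.021, -1.0], [-0.907, -0.421, 0.003]]
ft_force: [-0.6, 0.3, 2.2]
grip_width: 0.022
```

Run:
```python
from kin import *
s,_=snap("wrist","w20");snap("side","s20");crop("s20",250,230,370,350,5)
print(s["position"],s["grip_width"],s["ft_force"])
W=cam("wrist",s)
print(proj(W,s["position"]+s["tool_rot"]@[0,-.041,0]+[0,0,.089]))
```

```text
[ 0.52709271 -0.29226787  0.09148701] 0.021952899336026538 [-0.61809391  0.34141996  2.16066704]
[[279.11714201  87.70284685]]
```

View pics/w20.png

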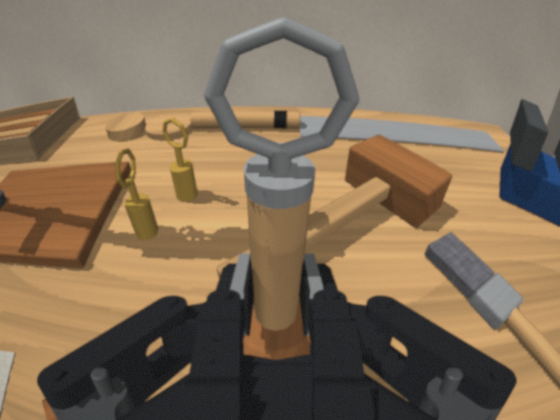

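View pics/s20c.png

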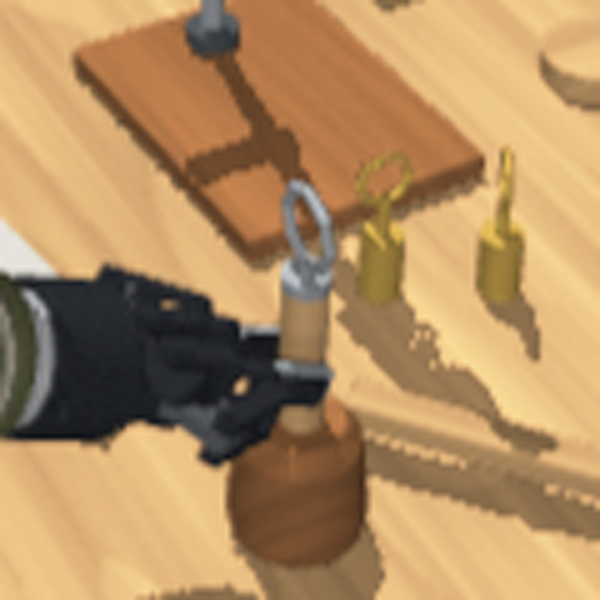

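```bash
cat >> h.py <<'E'
EO=np.array([-.0365,-.0015,.1025])  # eye - TCP in world for R(65,~1.5)
def eplan(E,n,psi=2.2): plan(np.array(E)-EO,Rt(65,psi),n,False)
E
python3 - <<'E'
from kin import *
s=status.observe();q=s["q"]
for n,E in [("0",[.4915,-.2905,.25]),("1",[.48,-.22,.32]),("2",[.50,-.12,.32]),("3",stand(-.06,0,.298)),("4",stand(-.002,0,.298)),("5",stand(0,0,.24))]:
    Rm=Rt(65,2);q2,e=ik(np.array(E)-EO-.041*Rm[:,1],Rm,q);print(n,q2.round(0),round(e,4),(np.abs(q2-q)/[96,96,126,126,126,126]*12).round(1));q=q2
eplan([.485,-.26,.29],5,1.2)
E
```

```text
0 [-65.  27. 115.  91.  57. -47.] 0.0 [0.  0.9 0.2 0.7 0.1 1.1]
1 [-62.  14. 118.  87.  55. -36.] 0.0 [0.4 1.6 0.4 0.4 0.2 1.1]
2 [-48.  11. 124.  99.  44. -39.] 0.0 [1.8 0.4 0.5 1.1 1.  0.3]
3 [-27.  18. 119. 123.  32. -50.] 0.0 [2.6 0.9 0.5 2.2 1.2 1.1]
4 [-23.  22. 110. 122.  27. -46.] 0.0 [0.5 0.5 0.8 0.1 0.5 0.4]
5 [-23.  29. 114. 136.  33. -62.] 0.0 [0.  0.9 0.3 1.3 0.6 1.5]
t 14.67 P [ 0.5271 -0.2923  0.0915] F [-1.4 -0.4  1.9] w 0.022
d [-1.7  -0.9  -0.67] a [ 0.02  0.05 -0.02]
d [-1.7  -0.9  -0.67] a [ 0.02  0.05 -0.02]
d [-1.7  -0.9  -0.67] a [ 0.02  0.05 -0.02]
d [-1.7  -0.9  -0.68] a [ 0.02  0.05 -0.02]
d [-1.7  -0.9  -0.68] a [ 0.02  0.05 -0.02]
```

Emit:
jog_arm:
  rows:
    - {"hand":0,"dx":-0.9,"dy":-0.4,"dz":0,"ax":0,"ay":0,"az":0}
    - {"hand":0,"dx":-1.7,"dy":-0.8,"dz":0,"ax":0,"ay":0,"az":0}
    - {"hand":0,"dx":-2.0,"dy":-1.0,"dz":-0.8,"ax":0,"ay":0,"az":0}
    - {"hand":0,"dx":-2.0,"dy":-1.1,"dz":-1.2,"ax":0,"ay":0,"az":0}
    - {"hand":0,"dx":-2.0,"dy":-1.1,"dz":-1.5,"ax":0,"ay":0,"az":0}

```text
time_s: 15.08
position: [0.5223, -0.2571, 0.1881]
tool_rot: [[-0.422, 0.906, 0.024], [-0.012, 0.021, -1.0], [-0.906, -0.422, 0.003]]
ft_force: [0.3, 0.3, -0.9]
grip_width: 0.022
```

Run:
```python
from h import *
print(status.observe()["q"].round(0))
eplan([.495,-.13,.315],5,2.2)
```

```text
[-64.  20. 116.  89.  55. -41.]
t 15.08 P [ 0.5223 -0.2571  0.1881] F [ 0.3  0.3 -0.9] w 0.022
d [-0.55  0.01 -2.56] a [-0.16 -0.04 -0.  ]
d [-0.55  0.02 -2.56] a [-0.16 -0.04 -0.  ]
d [-0.56  0.03 -2.56] a [-0.16 -0.04 -0.  ]
d [-0.56  0.04 -2.56] a [-0.16 -0.04 -0.  ]
d [-0.56  0.04 -2.56] a [-0.16 -0.04 -0.  ]
```

Emit:
jog_arm:
  rows:
    - {"hand":0,"dx":-0.5,"dy":0,"dz":-2.5,"ax":-0.2,"ay":0,"az":0}
    - {"hand":0,"dx":-0.5,"dy":0,"dz":-2.5,"ax":-0.2,"ay":0,"az":0}
    - {"hand":0,"dx":-0.6,"dy":0,"dz":-2.6,"ax":-0.2,"ay":0,"az":0}
    - {"hand":0,"dx":-0.6,"dy":0,"dz":-2.6,"ax":-0.2,"ay":0,"az":0}
    - {"hand":0,"dx":-0.6,"dy":0,"dz":-2.6,"ax":-0.2,"ay":0,"az":0}

```text
time_s: 15.5
position: [0.5299, -0.1275, 0.2128]
tool_rot: [[-0.422, 0.906, 0.04], [-0.013, 0.039, -0.999], [-0.906, -0.423, -0.005]]
ft_force: [0.4, -0.1, -1.8]
grip_width: 0.0213
```

Run:
```python
from h import *
snap("wrist","w21")
s=status.observe();print(s["q"].round(0),s["ft_force"])
eplan(stand(-.065,0,.298),5,2.2)
```

```text
[-50.  11. 124.  98.  47. -39.] [-1.98956936  5.58357048 -2.82403751]
t 15.55 P [ 0.5292 -0.1228  0.2132] F [-2.   5.6 -2.8] w 0.0215
d [-0.34  1.59 -1.62] a [ 0.1  -0.04 -0.  ]
d [-0.34  1.58 -1.63] a [ 0.1  -0.04 -0.  ]
d [-0.34  1.58 -1.63] a [ 0.1  -0.04 -0.  ]
d [-0.34  1.58 -1.63] a [ 0.1  -0.04 -0.  ]
d [-0.34  1.58 -1.63] a [ 0.1  -0.04 -0.  ]
```

View pics/w21.png

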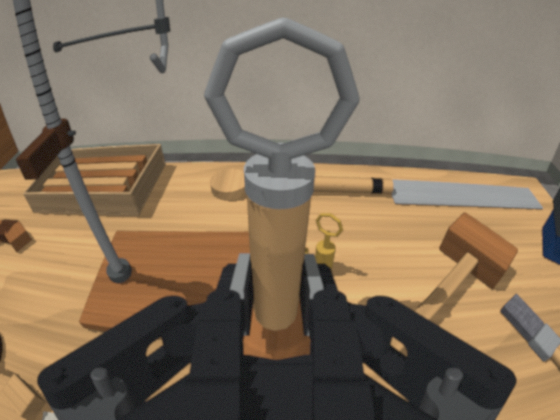

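Emit:
jog_arm:
  rows:
    - {"hand":0,"dx":-0.2,"dy":0.6,"dz":-2.2,"ax":0,"ay":0,"az":0}
    - {"hand":0,"dx":-0.3,"dy":1.2,"dz":-2.2,"ax":0,"ay":0,"az":0}
    - {"hand":0,"dx":-0.4,"dy":1.8,"dz":-1.9,"ax":0,"ay":0,"az":0}
    - {"hand":0,"dx":-0.4,"dy":2.2,"dz":-1.1,"ax":0,"ay":0,"az":0}
    - {"hand":0,"dx":-0.4,"dy":2.0,"dz":-0.5,"ax":0,"ay":0,"az":0}

```text
time_s: 15.97
position: [0.6051, -0.0444, 0.195]
tool_rot: [[-0.423, 0.905, 0.042], [-0.014, 0.04, -0.999], [-0.906, -0.423, -0.005]]
ft_force: [-0.5, -0.9, -2.6]
grip_width: 0.0222
```

Run:
```python
from h import *
snap("wrist","w22");snap("side","s22");crop("s22",260,90,360,210,5);crop("w22",180,0,380,200,4)
s=status.observe();print(s["position"],s["ft_force"])
W=cam("wrist",s);T=cam("top");S=cam("side")
print("eye",proj(W,s["position"]+EO),"seat",proj(W,stand(0,0,.29)),"tip",proj(W,stand(-.014,0,.304)))
k=lambda p:((proj(S,p)[0]-[260,90])*5).round(0)
print("S eye",k(s["position"]+EO),"seat",k(stand(0,0,.29)),"tip",k(stand(-.014,0,.304)))
eplan(stand(-.065,0,.298),1,2.2)
```

```text
[ 0.60635802 -0.04497573  0.19502057] [-0.33866772 -0.09827414 -3.2774377 ]
eye [[276.15249945  99.18240451]] seat [[262.17760857  65.42373101]] tip [[259.97123674  43.4781563 ]]
S eye [158. 478.] seat [251. 457.] tip [230. 441.]
t 16.07 P [ 0.6064 -0.045   0.195 ] F [-0.3 -0.1 -3.3] w 0.0217
d [ 0.02 -0.16 -0.71] a [ 0.38 -0.11 -0.01]
```

View pics/w22c.png

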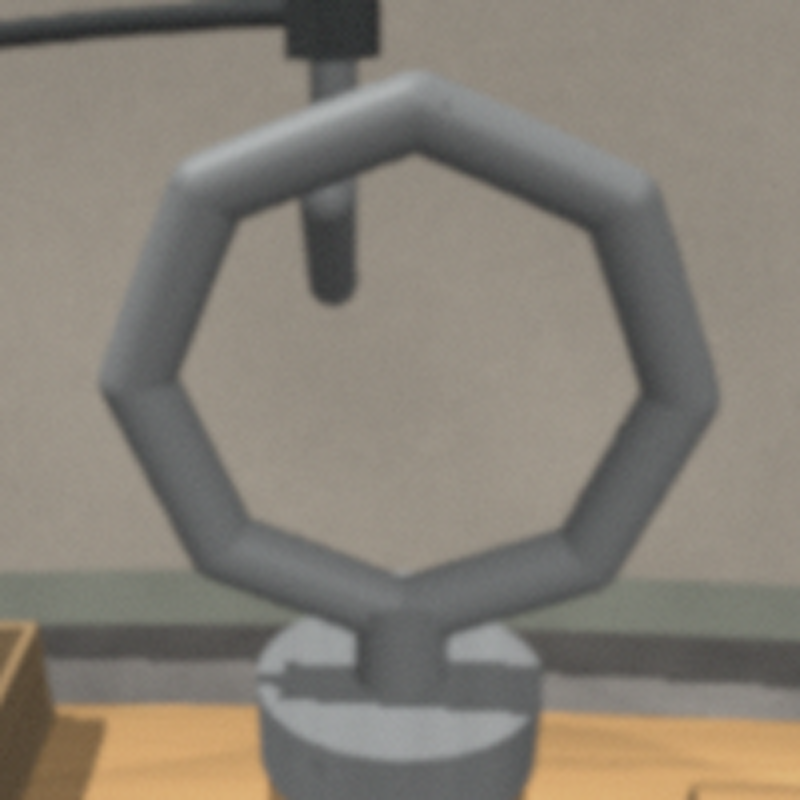

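View pics/s22c.png

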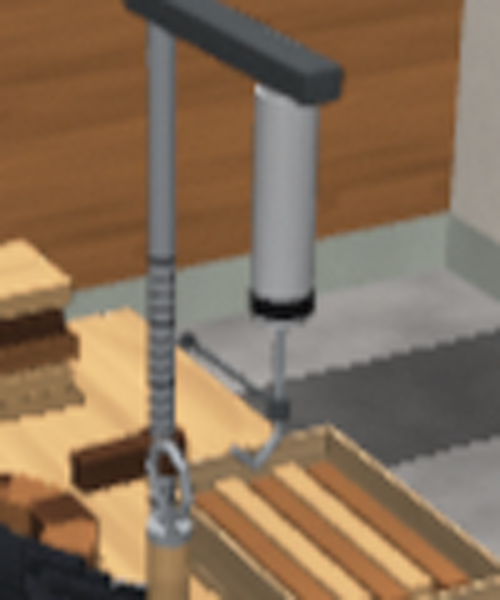

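Emit:
jog_arm:
  rows:
    - {"hand":0,"dx":0.4,"dy":0.2,"dz":-0.5,"ax":0,"ay":0,"az":0}
    - {"hand":0,"dx":0,"dy":0,"dz":-0.4,"ax":0,"ay":0,"az":0}
    - {"hand":0,"dx":-0.5,"dy":1.1,"dz":0,"ax":0,"ay":0,"az":0}
    - {"hand":0,"dx":-0.5,"dy":1.1,"dz":0,"ax":0,"ay":0,"az":0}
    - {"hand":0,"dx":0,"dy":0,"dz":0,"ax":0,"ay":0,"az":0}

```text
time_s: 16.48
position: [0.6298, -0.0369, 0.1917]
tool_rot: [[-0.421, 0.906, 0.04], [-0.014, 0.038, -0.999], [-0.907, -0.421, -0.004]]
ft_force: [-0.0, 0.3, -2.9]
grip_width: 0.0214
```

```bash
sed -i 's/^EO=.*/EO=np.array([-.0365,-.0036,.106])/' h.py
python3 - <<'E'
from h import *
snap("wrist","w23");snap("side","s23");crop("s23",260,90,360,210,5);crop("w23",180,0,380,200,4)
s=status.observe();print(s["position"],s["ft_force"])
W=cam("wrist",s);S=cam("side")
print("eye",proj(W,s["position"]+EO),"seat",proj(W,stand(0,0,.29)),"tip",proj(W,stand(-.014,0,.304)))
k=lambda p:((proj(S,p)[0]-[260,90])*5).round(0)
print("S eye",k(s["position"]+EO),"seat",k(stand(0,0,.29)),"tip",k(stand(-.014,0,.304)))
eplan(stand(-.004,0,.296),1,2.2)
E
```

```text
[ 0.62824919 -0.03657909  0.19109914] [ 0.24730748  0.55933452 -2.61090277]
eye [[283.82703096  88.15664732]] seat [[278.02659414  70.68860859]] tip [[278.00037175  45.32537056]]
S eye [188. 465.] seat [251. 457.] tip [230. 441.]
t 16.58 P [ 0.6282 -0.0366  0.1911] F [ 0.2  0.6 -2.6] w 0.0218
d [-1.48  3.43 -0.15] a [ 0.22 -0.18 -0.03]
```

View pics/w23c.png

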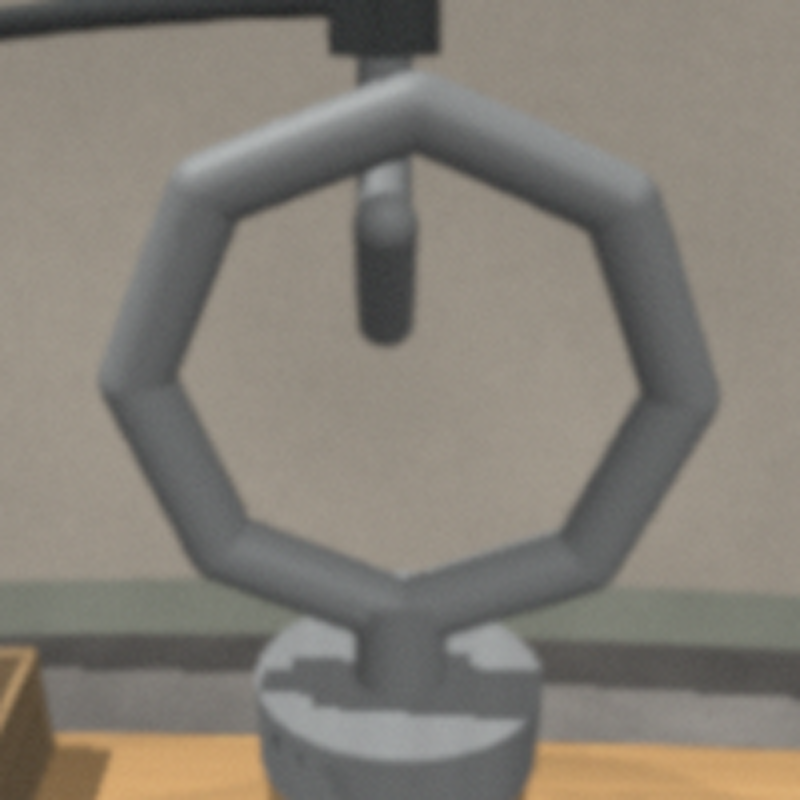

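View pics/s23c.png

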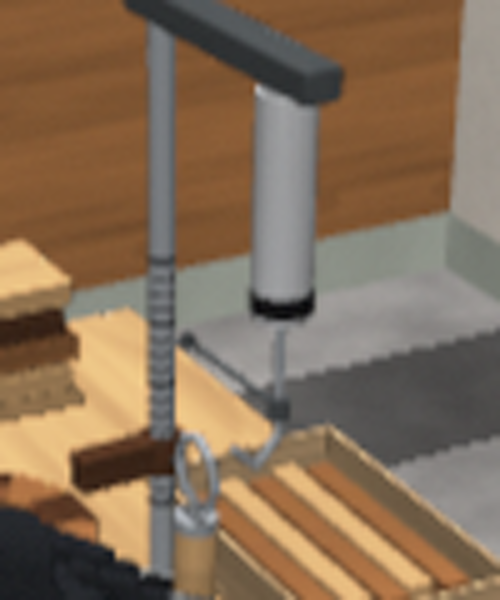

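Emit:
jog_arm:
  rows:
    - {"hand":0,"dx":0,"dy":0,"dz":-0.2,"ax":0,"ay":0,"az":0}
    - {"hand":0,"dx":-0.4,"dy":0.9,"dz":0,"ax":0,"ay":0,"az":0}
    - {"hand":0,"dx":-0.4,"dy":0.9,"dz":0,"ax":0,"ay":0,"az":0}
    - {"hand":0,"dx":-0.4,"dy":0.9,"dz":0,"ax":0,"ay":0,"az":0}
    - {"hand":0,"dx":-0.4,"dy":0.8,"dz":0,"ax":0,"ay":0,"az":0}

```text
time_s: 17.0
position: [0.6685, -0.033, 0.1913]
tool_rot: [[-0.421, 0.906, 0.041], [-0.013, 0.039, -0.999], [-0.907, -0.421, -0.004]]
ft_force: [0.1, -0.1, -2.5]
grip_width: 0.0218
```

Run:
```python
from h import *
snap("wrist","w24");snap("side","s24");crop("s24",270,140,340,200,10);crop("w24",180,0,380,200,4)
s=status.observe();print(s["position"],s["ft_force"])
S=cam("side");k=lambda p:((proj(S,p)[0]-[270,140])*10).round(0)
print("S eye",k(s["position"]+EO),"seat",k(stand(0,0,.29)),"tip",k(stand(-.014,0,.304)))
eplan(stand(-.004,0,.296),1,2.2)
```

```text
[ 0.66872994 -0.03289283  0.19138649] [-0.45146853 -0.448451   -2.74233736]
S eye [399. 391.] seat [402. 415.] tip [360. 382.]
t 17.1 P [ 0.6687 -0.0329  0.1914] F [-0.5 -0.4 -2.7] w 0.0216
d [ 0.26 -0.24  0.05] a [ 0.25 -0.13 -0.14]
```

View pics/w24c.png

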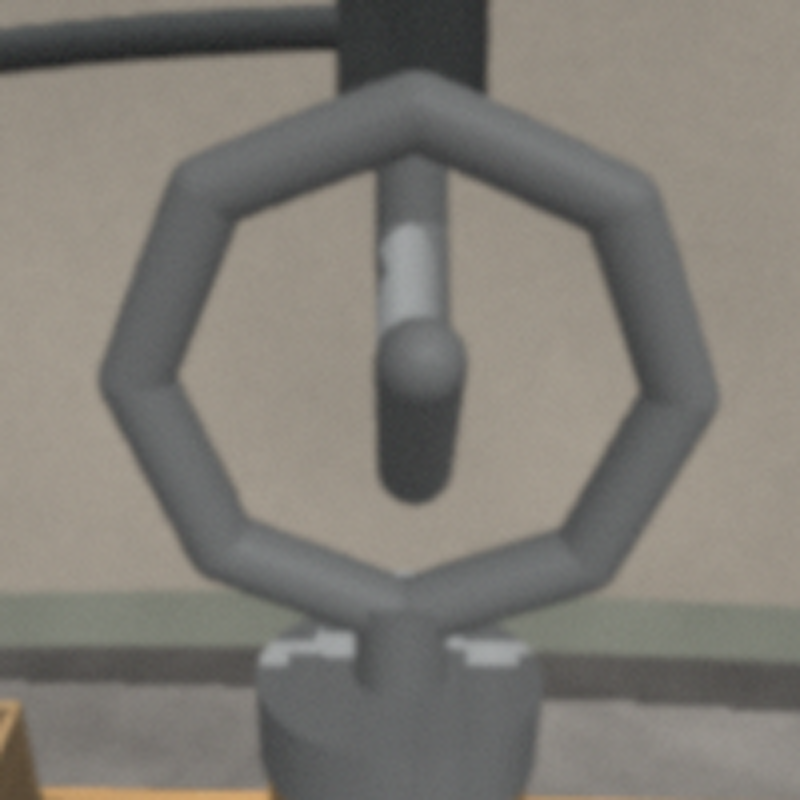

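View pics/s24c.png

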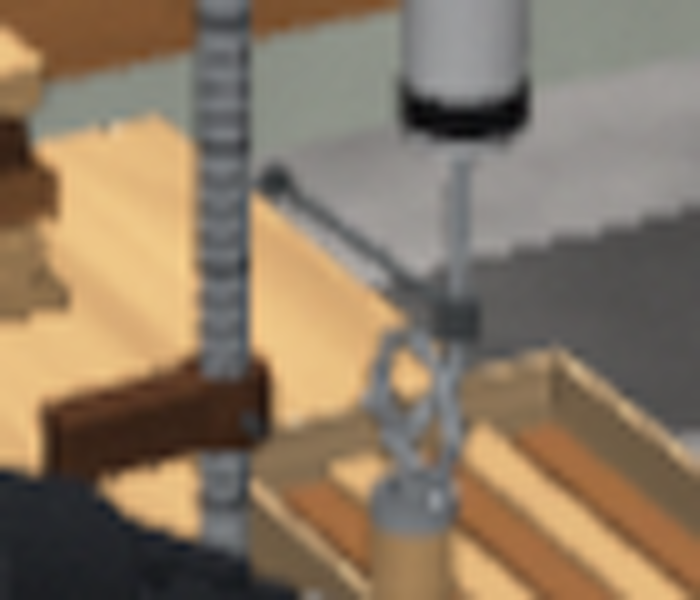

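Emit:
jog_arm:
  rows:
    - {"hand":0,"dx":0.5,"dy":0.2,"dz":0,"ax":0,"ay":0,"az":0}
    - {"hand":0,"dx":0.5,"dy":0.2,"dz":0,"ax":0,"ay":0,"az":0}
    - {"hand":0,"dx":0.5,"dy":0.2,"dz":0,"ax":0,"ay":0,"az":0}
    - {"hand":0,"dx":0.5,"dy":0.2,"dz":0,"ax":0,"ay":0,"az":0}
    - {"hand":0,"dx":0.5,"dy":0.3,"dz":0,"ax":0,"ay":0,"az":0}

```text
time_s: 17.52
position: [0.6666, -0.0329, 0.1637]
tool_rot: [[-0.421, 0.906, 0.041], [-0.013, 0.039, -0.999], [-0.907, -0.421, -0.004]]
ft_force: [0.9, 0.3, -0.9]
grip_width: 0.0219
```

Run:
```python
from h import *
snap("wrist","w25");crop("w25",180,0,380,200,4)
s=status.observe();print(s["position"],s["ft_force"],s["grip_width"])
```

```text
[ 0.66648365 -0.03292356  0.16249664] [-0.40187484 -1.62430349 -3.00225532] 0.02189918446214016
```

View pics/w25c.png

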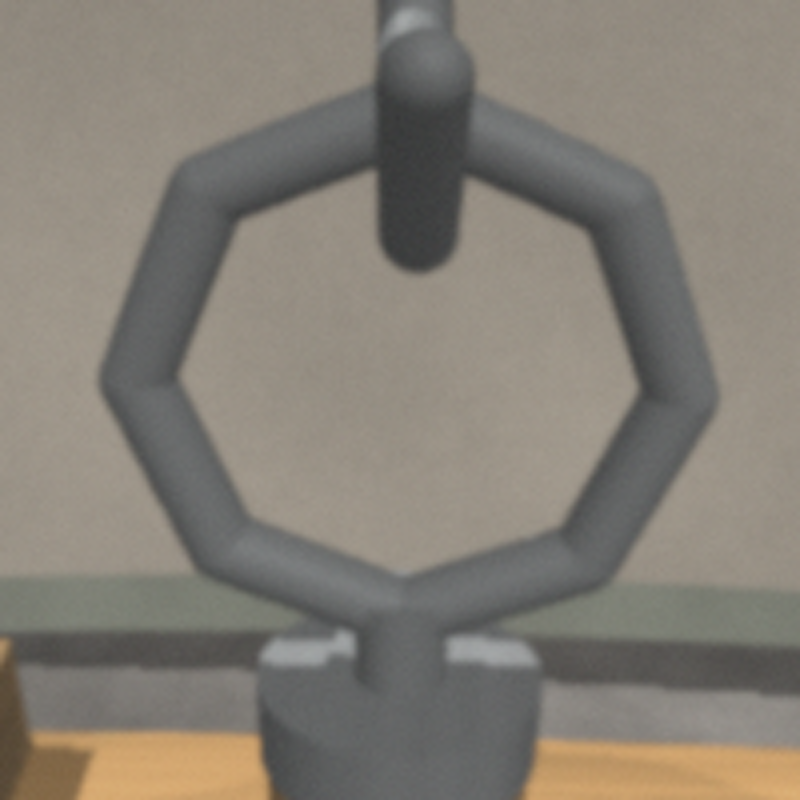

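Emit:
jog_arm:
  rows:
    - {"hand":0,"dx":0.5,"dy":0.2,"dz":0,"ax":0,"ay":0,"az":0}
    - {"hand":0,"dx":0.5,"dy":0.2,"dz":0,"ax":0,"ay":0,"az":0}
    - {"hand":0,"dx":0.5,"dy":0.3,"dz":0,"ax":0,"ay":0,"az":0}
    - {"hand":0,"dx":0.5,"dy":0.2,"dz":0,"ax":0,"ay":0,"az":0}
    - {"hand":0,"dx":0,"dy":0,"dz":0,"ax":0,"ay":0,"az":0}

```text
time_s: 17.98
position: [0.6663, -0.0328, 0.1409]
tool_rot: [[-0.422, 0.906, 0.041], [-0.013, 0.039, -0.999], [-0.906, -0.422, -0.005]]
ft_force: [1.1, -0.5, 0.8]
grip_width: 0.0219
```

Run:
```python
from h import *
s=status.observe();print(s["position"],s["ft_force"],s["grip_width"])
snap("side","s26");crop("s26",260,90,380,230,4)
s=status.observe();print(s["position"],s["ft_force"],s["grip_width"])
```

```text
[ 0.66632259 -0.03283505  0.14089328] [ 1.13462554 -0.46643884  0.81560454] 0.021897841376131894
[ 0.66645874 -0.03282943  0.14147768] [ 1.46783941 -2.26666255  0.25464485] 0.022107867430512514
```

View pics/s26c.png

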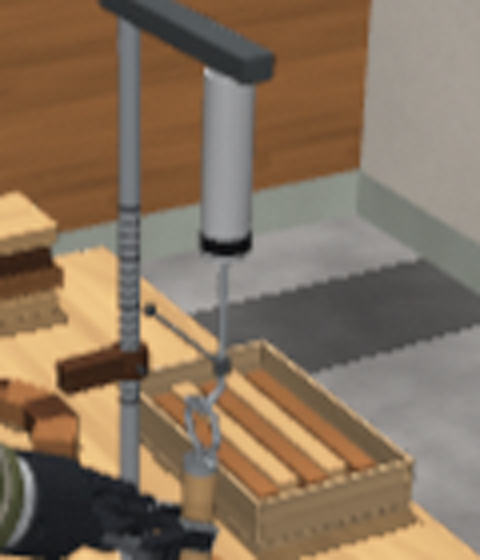

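Emit:
jog_arm:
  rows:
    - {"hand":0.35,"dx":0,"dy":0,"dz":0,"ax":0,"ay":0,"az":0}
    - {"hand":0.45,"dx":0,"dy":0,"dz":0,"ax":0,"ay":0,"az":0}
    - {"hand":0.6,"dx":0,"dy":0,"dz":0,"ax":0,"ay":0,"az":0}
    - {"hand":0.8,"dx":0,"dy":0,"dz":0,"ax":0,"ay":0,"az":0}
    - {"hand":0.8,"dx":0,"dy":0,"dz":0,"ax":0,"ay":0,"az":0}

```text
time_s: 18.45
position: [0.6664, -0.0328, 0.1422]
tool_rot: [[-0.421, 0.906, 0.041], [-0.013, 0.039, -0.999], [-0.907, -0.421, -0.004]]
ft_force: [0.1, -0.1, 0.4]
grip_width: 0.0687
```

Run:
```python
from h import *
snap("wrist","w27")
s=status.observe();print(s["position"],s["ft_force"],s["grip_width"])
```

```text
[ 0.66642143 -0.03282047  0.14211409] [0.55449353 0.44689158 0.51582584] 0.0684532552248103
```

View pics/w27.png

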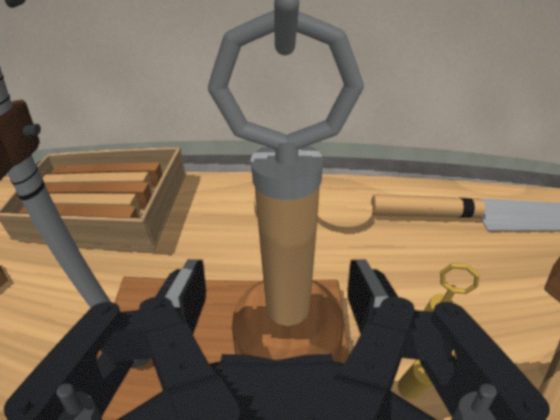

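Emit:
jog_arm:
  rows:
    - {"hand":0.9,"dx":0,"dy":-0.8,"dz":0,"ax":0,"ay":0,"az":0}
    - {"hand":0.9,"dx":0,"dy":-1.5,"dz":0,"ax":0,"ay":0,"az":0}
    - {"hand":0.9,"dx":0,"dy":-2.5,"dz":0,"ax":0,"ay":0,"az":0}
    - {"hand":0.9,"dx":0,"dy":-3.0,"dz":0,"ax":0,"ay":0,"az":0}
    - {"hand":0.9,"dx":0,"dy":-3.0,"dz":0,"ax":0,"ay":0,"az":0}

```text
time_s: 18.92
position: [0.567, -0.0365, 0.1876]
tool_rot: [[-0.422, 0.906, 0.041], [-0.013, 0.039, -0.999], [-0.907, -0.422, -0.005]]
ft_force: [0.7, -0.6, 0.3]
grip_width: 0.0765
```

Run:
```python
from kin import *
s,_=snap("wrist","w28");snap("side","s28");crop("s28",250,80,370,220,4)
print(s["position"],s["q"].round(0),s["grip_width"])
```

```text
[ 0.56701544 -0.03645355  0.18756788] [-31.  16. 125. 123.  37. -54.] 0.07653024016344413
```

View pics/w28.png

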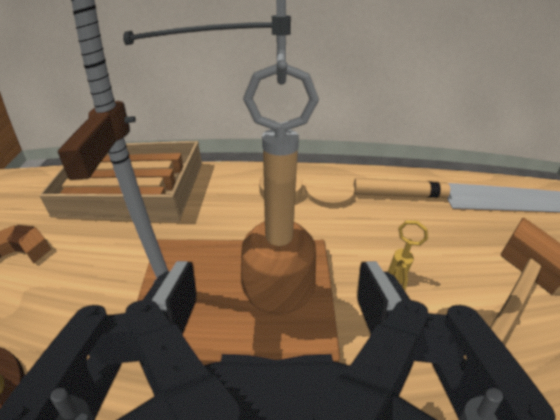

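View pics/s28c.png

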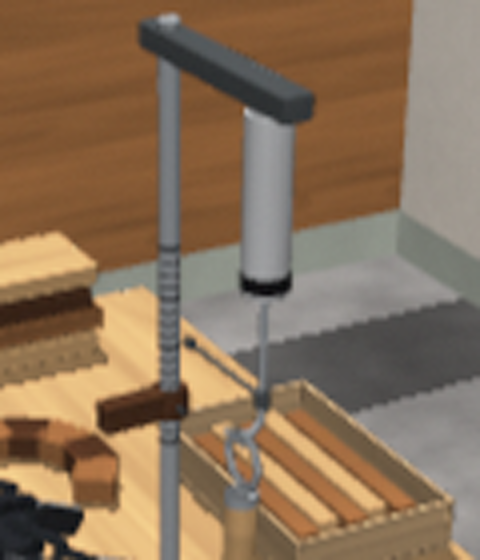

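Run:
```python
from h import *
crop("w28",40,0,160,190,4,"w28a");crop("w24",0,0,160,220,3,"w24a");crop("s28",260,130,320,200,10,"s28b")
snap("top","t28");crop("t28",240,150,320,210,10)
```

```text
(no output)
```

View pics/w28a.png

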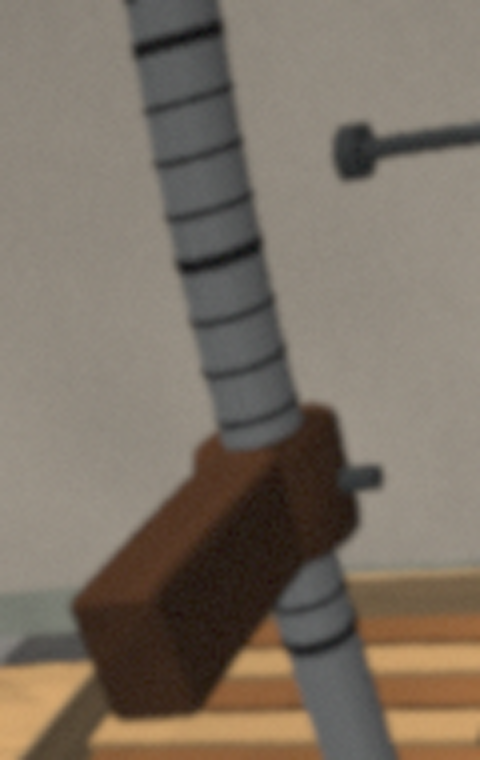

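View pics/s28b.png

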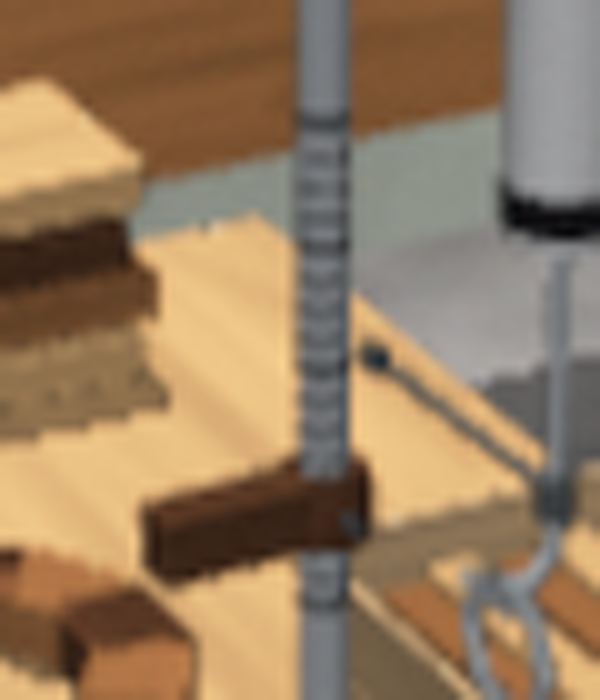

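View pics/t28c.png

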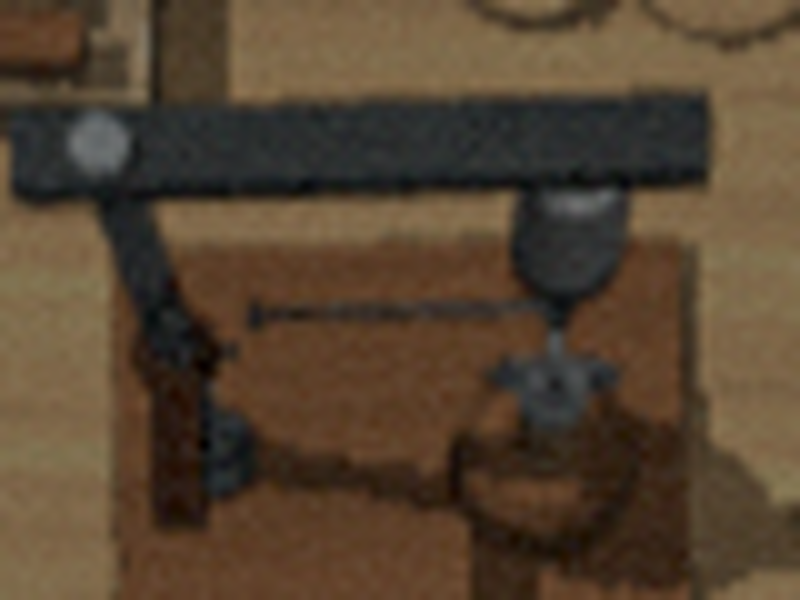

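Run:
```python
from h import *
S=cam("side");W=cam("wrist",load("w28"));T=cam("top")
def st(P):
    c,s=np.cos(np.radians(SY)),np.sin(np.radians(SY));d=P[:2]-ST;return np.r_[c*d[0]+s*d[1],-s*d[0]+c*d[1],P[2]].round(4)
for n,o in [("index",[(S,(295.5,182.2)),(W,(135.5,119.5)),(T,(240+23.5,150+35.2))]),("ptr",[(S,(297.5,165.5)),(W,(128,38)),(T,(240+25.3,150+31.5))]),("tabend",[(S,(275.4,184)),(W,(74.3,164.5)),(T,(240+18,150+52.3))])]:
    x,r=tri(o[:2]);print(n,st(x),np.round(r,4)); x,r=tri(o);print("   3:",st(x),x,np.round(r,4))
```

```text
index [0.0145 0.1073 0.2333] [0.0004 0.0004]
   3: [0.0131 0.1066 0.234 ] [0.64196335 0.06998547 0.23396261] [0.001  0.0003 0.0009]
ptr [0.017  0.1009 0.2931] [0.001 0.001]
   3: [0.0138 0.0983 0.2941] [0.64306305 0.06178595 0.29414282] [0.0018 0.0016 0.001 ]
tabend [-0.0424  0.1299  0.2324] [0.0001 0.0001]
   3: [-0.046   0.1263  0.2348] [0.58222121 0.0874638  0.23478241] [0.0015 0.0005 0.0011]
```

Run:
```python
from kin import *
q0=status.observe()["q"]
for L in (65,72,80):
  q=q0
  for n,G in [("pre",stand(-.12,.1285,.234+.03)),("g",stand(-.029,.1285,.234)),("up",stand(-.029,.1285,.294)),("out",stand(-.12,.1285,.32))]:
    q2,e=ik(G,Rt(L,2.2),q);print(L,n,q2.round(0),round(e,4),(np.abs(q2-q)/[96,96,126,126,126,126]*12).round(1));q=q2
plan(stand(-.12,.1285,.27),Rt(75,2.2),5)
```

```text
65 pre [ -8.   6. 122. 143.  16. -58.] 0.0 [2.9 1.2 0.3 1.9 2.  0.4]
65 g [ -6.  18. 112. 154.  16. -69.] 0.0 [0.3 1.5 0.9 1.1 0.1 1. ]
65 up [ -6.  12. 108. 119.  10. -33.] 0.0157 [0.1 0.8 0.4 3.4 0.6 3.4]
65 out [ -8.  -0. 116.  90.  10.  -5.] 0.0051 [0.3 1.5 0.7 2.7 0.  2.6]
72 pre [ -9.   9. 126. 158.  29. -74.] 0.0 [2.8 0.8 0.1 3.4 0.8 1.9]
72 g [ -6.  20. 116. 164.  29. -79.] 0.0 [0.3 1.4 1.  0.6 0.  0.4]
72 up [ -6.  13. 111. 155.  18. -68.] 0.0 [0.  0.9 0.5 0.9 1.1 1. ]
72 out [ -9.   1. 120. 142.  17. -57.] 0.0 [0.3 1.5 0.8 1.2 0.1 1.1]
80 pre [ -9.  14. 131. 165.  46. -81.] 0.0 [2.8 0.2 0.5 4.  0.9 2.6]
80 g [ -6.  24. 120. 168.  44. -83.] 0.0 [0.4 1.3 1.1 0.4 0.1 0.2]
80 up [ -6.  16. 115. 165.  32. -79.] 0.0 [0.  1.  0.4 0.3 1.1 0.4]
80 out [ -9.   5. 125. 159.  31. -73.] 0.0 [0.4 1.4 0.9 0.6 0.1 0.5]
t 19.07 P [ 0.5673 -0.0372  0.1885] F [-0.3  0.9 -0. ] w 0.0768
d [-1.16 -0.86 -2.53] a [ 0.02 -0.03  1.97]
d [-1.19 -0.82 -2.53] a [ 0.02 -0.03  1.97]
d [-1.22 -0.78 -2.53] a [ 0.02 -0.03  1.97]
d [-1.24 -0.74 -2.52] a [ 0.02 -0.03  1.97]
d [-1.27 -0.69 -2.52] a [ 0.02 -0.03  1.97]
```

Run:
```python
from h import *
plan(stand(-.12,.1285,.25),Rt(78,2.2),5)
```

```text
t 19.07 P [ 0.5673 -0.0372  0.1885] F [-0.3  0.9 -0. ] w 0.0768
d [-0.84 -0.7  -2.53] a [ 0.02 -0.03  2.57]
d [-0.87 -0.66 -2.53] a [ 0.02 -0.03  2.57]
d [-0.9  -0.62 -2.53] a [ 0.02 -0.03  2.57]
d [-0.93 -0.58 -2.52] a [ 0.02 -0.03  2.57]
d [-0.95 -0.54 -2.52] a [ 0.02 -0.03  2.57]
```

Emit:
jog_arm:
  rows:
    - {"hand":0.9,"dx":-0.8,"dy":-1.2,"dz":-2.3,"ax":0,"ay":0,"az":2.5}
    - {"hand":0.9,"dx":-0.9,"dy":-1.0,"dz":-2.5,"ax":0,"ay":0,"az":2.6}
    - {"hand":0.9,"dx":-0.9,"dy":-0.6,"dz":-2.5,"ax":0,"ay":0,"az":2.6}
    - {"hand":0.9,"dx":-0.9,"dy":-0.2,"dz":-2.6,"ax":0,"ay":0,"az":2.6}
    - {"hand":0.9,"dx":-1.0,"dy":-0.1,"dz":-2.6,"ax":0,"ay":0,"az":2.6}

```text
time_s: 19.48
position: [0.5498, 0.0876, 0.2422]
tool_rot: [[-0.207, 0.978, 0.039], [-0.004, 0.039, -0.999], [-0.978, -0.207, -0.004]]
ft_force: [0.6, -1.0, 0.1]
grip_width: 0.0767
```

Run:
```python
from kin import *
s,_=snap("wrist","w29");W=cam("wrist",s)
print(s["position"],s["q"].round(0),s["grip_width"])
for P in [(-.044,.1285,.234),(.014,.107,.234),(.014,.102,.294)]: print(proj(W,stand(*P)).round(0))
plan(stand(-.029,.1285,.234),Rt(78,2.2),5)
```

```text
[0.54981244 0.0876153  0.24223833] [ -9.  15. 130. 164.  44. -81.] 0.07673736560405509
[[276. 227.]]
[[302. 191.]]
[[310. 120.]]
t 19.53 P [0.5489 0.0919 0.2427] F [-3.5  2.1 -1.2] w 0.0768
d [-0.03  1.84  0.08] a [ 0.06 -0.04 -0.04]
d [-0.03  1.84  0.08] a [ 0.06 -0.04 -0.04]
d [-0.03  1.84  0.08] a [ 0.06 -0.04 -0.04]
d [-0.04  1.84  0.07] a [ 0.06 -0.04 -0.04]
d [-0.04  1.84  0.07] a [ 0.06 -0.04 -0.04]
```

View pics/w29.png

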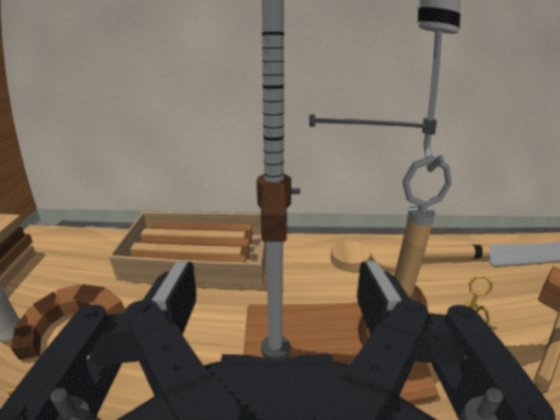

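Emit:
jog_arm:
  rows:
    - {"hand":0.8,"dx":0,"dy":1.9,"dz":0,"ax":0,"ay":0,"az":0}
    - {"hand":0.8,"dx":0,"dy":1.9,"dz":0,"ax":0,"ay":0,"az":0}
    - {"hand":0.8,"dx":0,"dy":1.9,"dz":0,"ax":0,"ay":0,"az":0}
    - {"hand":0.8,"dx":0,"dy":1.8,"dz":0,"ax":0,"ay":0,"az":0}
    - {"hand":0.8,"dx":0,"dy":1.4,"dz":0,"ax":0,"ay":0,"az":0}

```text
time_s: 19.95
position: [0.6386, 0.0911, 0.2229]
tool_rot: [[-0.208, 0.977, 0.041], [-0.004, 0.041, -0.999], [-0.978, -0.208, -0.004]]
ft_force: [0.0, 0.0, 0.6]
grip_width: 0.0683
```

Run:
```python
from kin import *
s,_=snap("wrist","w30")
plan(stand(-.029,.1285,.234),Rt(78,2.2),1)
```

```text
t 20.0 P [0.6403 0.0908 0.223 ] F [ 1.6 -1.2 -0.9] w 0.0684
d [-0.22 -0.16 -0.11] a [ 0.18 -0.2  -0.05]
```

View pics/w30.png

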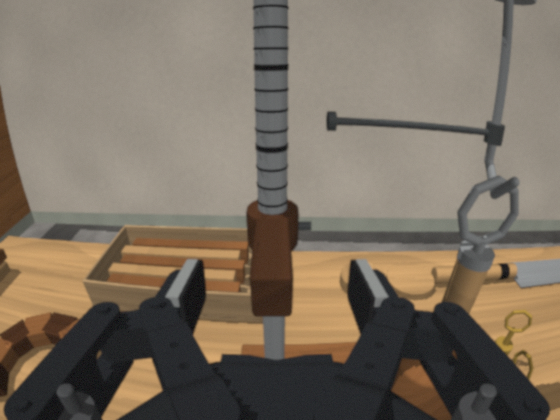

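Emit:
jog_arm:
  rows:
    - {"hand":0.5,"dx":-0.2,"dy":0,"dz":-0.2,"ax":0,"ay":0,"az":0}
    - {"hand":0.1,"dx":0,"dy":0,"dz":0,"ax":0,"ay":0,"az":0}
    - {"hand":0,"dx":0,"dy":0,"dz":0,"ax":0,"ay":0,"az":0}
    - {"hand":0,"dx":0,"dy":0,"dz":0,"ax":0,"ay":0,"az":0}
    - {"hand":0,"dx":0,"dy":0,"dz":0,"ax":0,"ay":0,"az":0}
  newtons: 40

```text
time_s: 20.42
position: [0.6364, 0.0931, 0.2255]
tool_rot: [[-0.209, 0.977, 0.041], [-0.005, 0.041, -0.999], [-0.978, -0.209, -0.004]]
ft_force: [-3.8, 1.4, 1.3]
grip_width: 0.0169
```

Emit:
jog_arm:
  rows:
    - {"hand":0,"dx":0,"dy":0,"dz":0,"ax":0,"ay":0,"az":0}
    - {"hand":0,"dx":0,"dy":0,"dz":0,"ax":0,"ay":0,"az":0}
    - {"hand":0,"dx":0,"dy":0,"dz":0,"ax":0,"ay":0,"az":0}
    - {"hand":0,"dx":0,"dy":0,"dz":0,"ax":0,"ay":0,"az":0}
    - {"hand":0,"dx":0,"dy":0,"dz":0,"ax":0,"ay":0,"az":0}

```text
time_s: 20.83
position: [0.6365, 0.0931, 0.2255]
tool_rot: [[-0.208, 0.977, 0.041], [-0.005, 0.041, -0.999], [-0.978, -0.208, -0.004]]
ft_force: [-5.9, 3.0, 1.7]
grip_width: 0.0172
```

Run:
```python
from kin import *
s,_=snap("wrist","w31");snap("side","s31");crop("s31",250,110,350,230,5);crop("w31",200,60,360,220,4)
print(s["position"],s["grip_width"],s["ft_force"],s["wrist_torque"])
```

```text
[0.63645075 0.09308938 0.22551827] 0.01723918748994351 [-5.94877899  3.02181849  1.67312574] [-0.01351496  0.35105935  0.41894243]
```

View pics/w31.png

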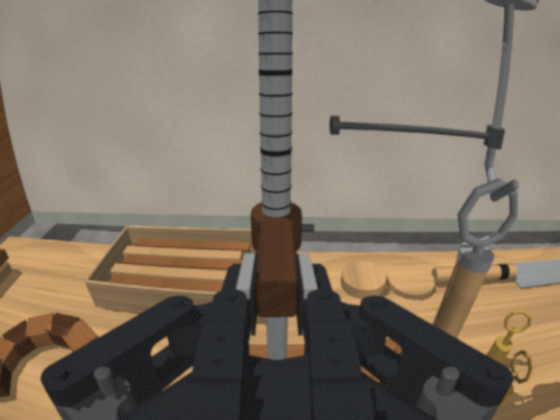

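View pics/s31c.png

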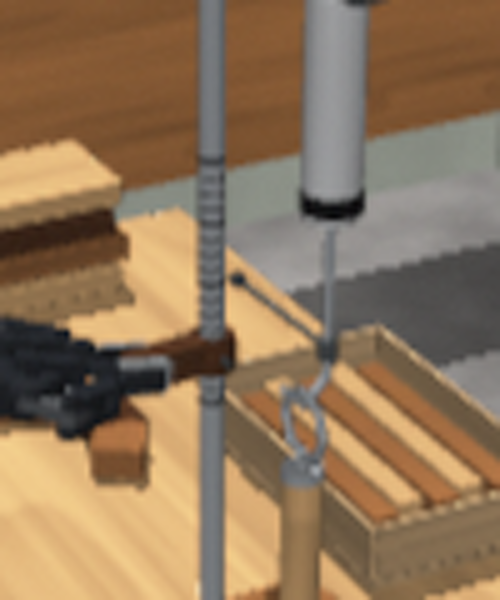

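Emit:
jog_arm:
  rows:
    - {"hand":0,"dx":-0.5,"dy":-0.1,"dz":0,"ax":0,"ay":0,"az":0}
    - {"hand":0,"dx":-1.2,"dy":-0.3,"dz":0,"ax":0,"ay":0,"az":0}
    - {"hand":0,"dx":-1.3,"dy":-0.3,"dz":0,"ax":0,"ay":0,"az":0}
    - {"hand":0,"dx":-1.3,"dy":-0.2,"dz":0,"ax":0,"ay":0,"az":0}
    - {"hand":0,"dx":-0.8,"dy":-0.2,"dz":0,"ax":0,"ay":0,"az":0}

```text
time_s: 21.35
position: [0.6364, 0.093, 0.2781]
tool_rot: [[-0.21, 0.977, 0.042], [-0.005, 0.041, -0.999], [-0.978, -0.21, -0.003]]
ft_force: [3.4, 5.1, -3.2]
grip_width: 0.0169
```

Emit:
jog_arm:
  rows:
    - {"hand":0,"dx":0,"dy":0,"dz":0,"ax":0,"ay":0,"az":0}
    - {"hand":0,"dx":0,"dy":0,"dz":0,"ax":0,"ay":0,"az":0}
    - {"hand":0,"dx":0,"dy":0,"dz":0,"ax":0,"ay":0,"az":0}
    - {"hand":0,"dx":0,"dy":0,"dz":0,"ax":0,"ay":0,"az":0}
    - {"hand":0,"dx":0,"dy":0,"dz":0,"ax":0,"ay":0,"az":0}

```text
time_s: 21.77
position: [0.6365, 0.0931, 0.2781]
tool_rot: [[-0.207, 0.977, 0.042], [-0.005, 0.042, -0.999], [-0.978, -0.207, -0.004]]
ft_force: [-6.1, 4.0, 1.9]
grip_width: 0.0169
```

Run:
```python
from kin import *
s,_=snap("wrist","w32");snap("side","s32");crop("s32",270,140,330,200,10);crop("w32",240,150,440,300,4)
print(s["position"],s["grip_width"],s["ft_force"],s["wrist_torque"])
```

```text
[0.63645394 0.09306818 0.27808612] 0.016949631953042724 [-6.08726106  4.01721754  1.93249414] [0.06890562 0.35471326 0.7848934 ]
```

View pics/w32c.png

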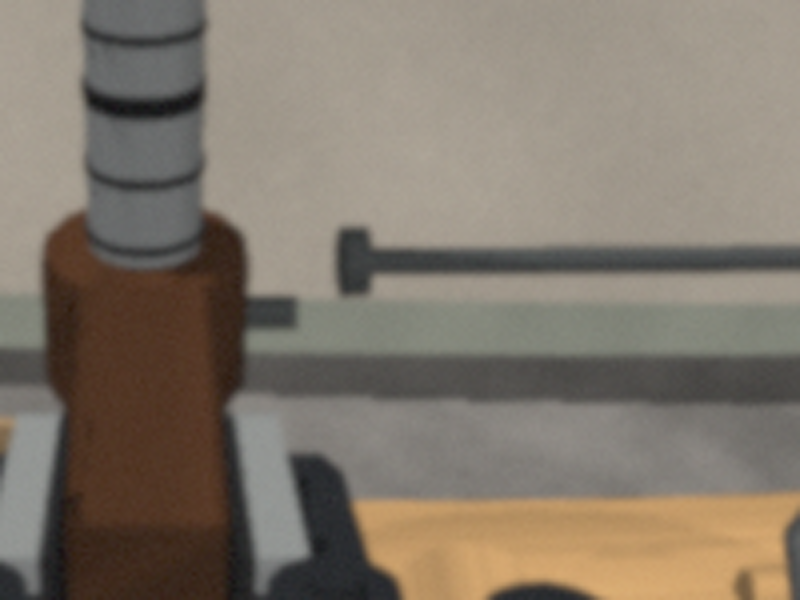

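View pics/s32c.png

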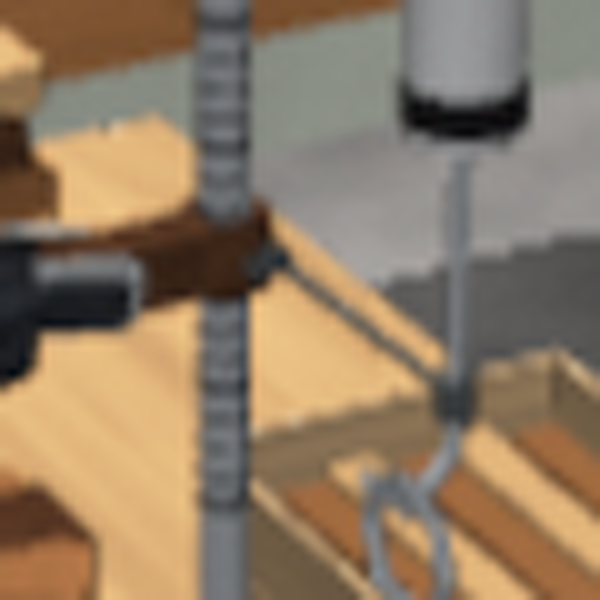

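```bash
cat >> h.py <<'E'
def zat(f,xy,row):
    W=cam("wrist",load(f))
    from scipy.optimize import brentq
    return brentq(lambda z:proj(W,stand(*xy,z))[0,1]-row,.15,.45)
E
python3 - <<'E'
from h import *
W=cam("wrist",load("w32"))
print(proj(W,stand(.014,.107,.286)),proj(W,stand(.014,.102,.294)))
print(zat("w32",(.014,.107),150+312/4),zat("w32",(.014,.102),150+260/4))
crop("w31",240,60,440,260,4)
print(zat("w31",(.014,.107),229),zat("w31",(.014,.102),125))
E
```

```text
[[316.59755018 228.38803185]] [[326.07584127 216.36620514]]
0.28626440783957857 0.2948921057627597
0.2330024238822302 0.2943038646359828
```

View pics/w31c.png

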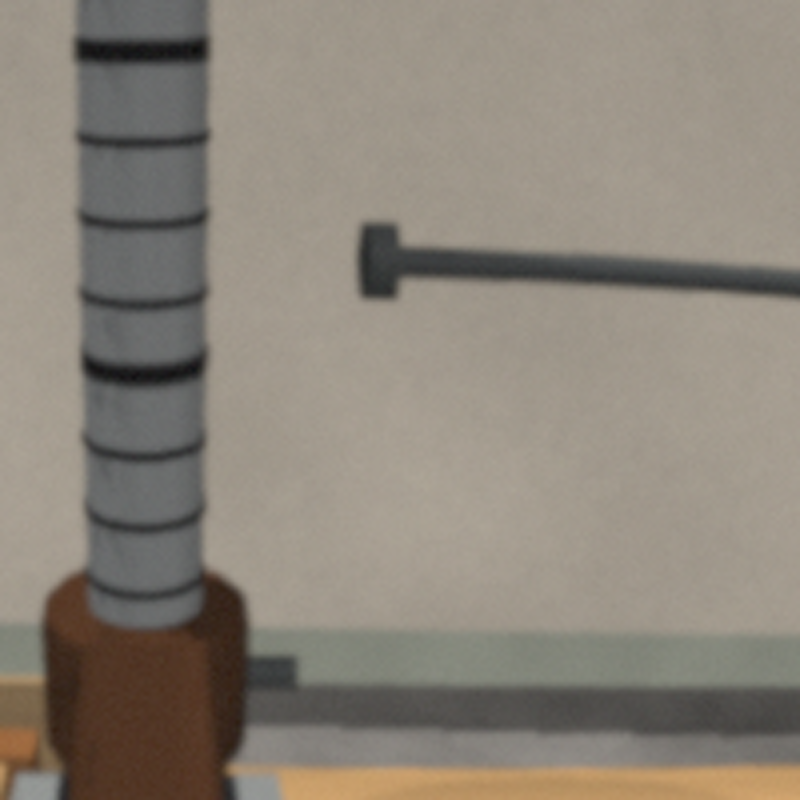

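Emit:
jog_arm:
  rows:
    - {"hand":0,"dx":-0.3,"dy":-0.1,"dz":0,"ax":0,"ay":0,"az":0}
    - {"hand":0,"dx":-0.3,"dy":-0.1,"dz":0,"ax":0,"ay":0,"az":0}
    - {"hand":0,"dx":-0.2,"dy":0,"dz":0,"ax":0,"ay":0,"az":0}
    - {"hand":0,"dx":0,"dy":0,"dz":0,"ax":0,"ay":0,"az":0}
    - {"hand":0,"dx":0,"dy":0,"dz":0,"ax":0,"ay":0,"az":0}

```text
time_s: 22.28
position: [0.6364, 0.093, 0.2859]
tool_rot: [[-0.209, 0.977, 0.042], [-0.005, 0.042, -0.999], [-0.978, -0.209, -0.004]]
ft_force: [-1.5, 4.6, -0.8]
grip_width: 0.0167
```

Run:
```python
from kin import *
s,_=snap("wrist","w33");snap("side","s33");crop("s33",270,140,330,200,10);crop("w33",270,180,370,260,8)
print(s["position"],s["grip_width"],s["ft_force"],s["wrist_torque"])
```

```text
[0.63642074 0.09300803 0.28586628] 0.016729562982867336 [-1.53628658  4.55391418 -0.78041373] [0.11962028 0.71988825 0.9788004 ]
```

View pics/w33c.png

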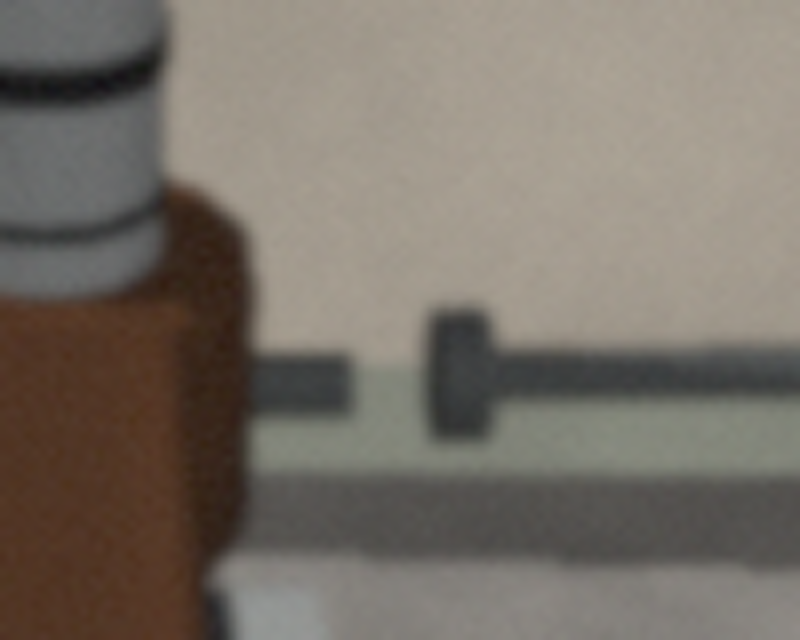

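View pics/s33c.png

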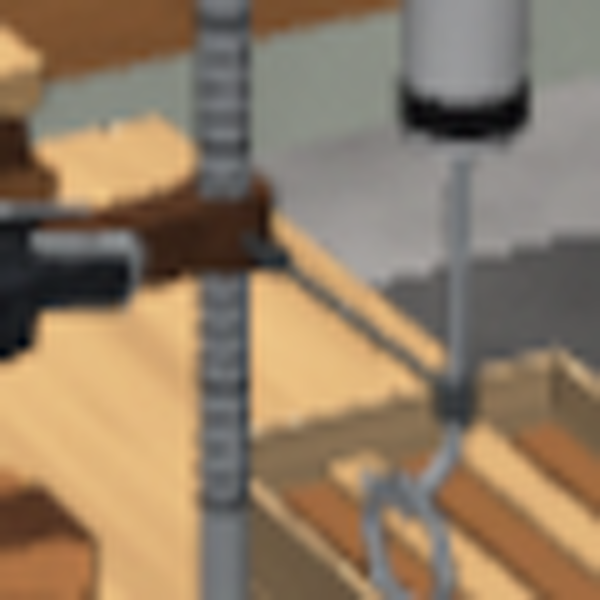

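Emit:
jog_arm:
  rows:
    - {"hand":0,"dx":-0.08,"dy":0,"dz":0,"ax":0,"ay":0,"az":0}
    - {"hand":0,"dx":0,"dy":0,"dz":0,"ax":0,"ay":0,"az":0}
    - {"hand":0,"dx":0,"dy":0,"dz":0,"ax":0,"ay":0,"az":0}
    - {"hand":0,"dx":0,"dy":0,"dz":0,"ax":0,"ay":0,"az":0}
    - {"hand":0,"dx":0,"dy":0,"dz":0,"ax":0,"ay":0,"az":0}

```text
time_s: 22.8
position: [0.6364, 0.093, 0.2861]
tool_rot: [[-0.21, 0.977, 0.042], [-0.005, 0.042, -0.999], [-0.978, -0.21, -0.004]]
ft_force: [-1.3, 5.2, -3.6]
grip_width: 0.0174
```

Emit:
jog_arm:
  rows:
    - {"hand":0.25,"dx":0,"dy":0,"dz":0,"ax":0,"ay":0,"az":0}
    - {"hand":0.35,"dx":0,"dy":0,"dz":0,"ax":0,"ay":0,"az":0}
    - {"hand":0.5,"dx":0,"dy":0,"dz":0,"ax":0,"ay":0,"az":0}
    - {"hand":0.6,"dx":0,"dy":0,"dz":0,"ax":0,"ay":0,"az":0}
    - {"hand":0.6,"dx":0,"dy":0,"dz":0,"ax":0,"ay":0,"az":0}

```text
time_s: 23.22
position: [0.637, 0.0922, 0.2869]
tool_rot: [[-0.208, 0.977, 0.04], [-0.004, 0.04, -0.999], [-0.978, -0.208, -0.004]]
ft_force: [-0.3, -1.1, -0.0]
grip_width: 0.0514
```

Run:
```python
from kin import *
s,_=snap("wrist","w34");crop("w34",270,180,370,260,8)
print(s["position"],s["grip_width"],s["ft_force"])
```

```text
[0.63701477 0.09224123 0.28685781] 0.05141794234039641 [-0.29640564 -1.1448659  -0.03731101]
```

View pics/w34c.png

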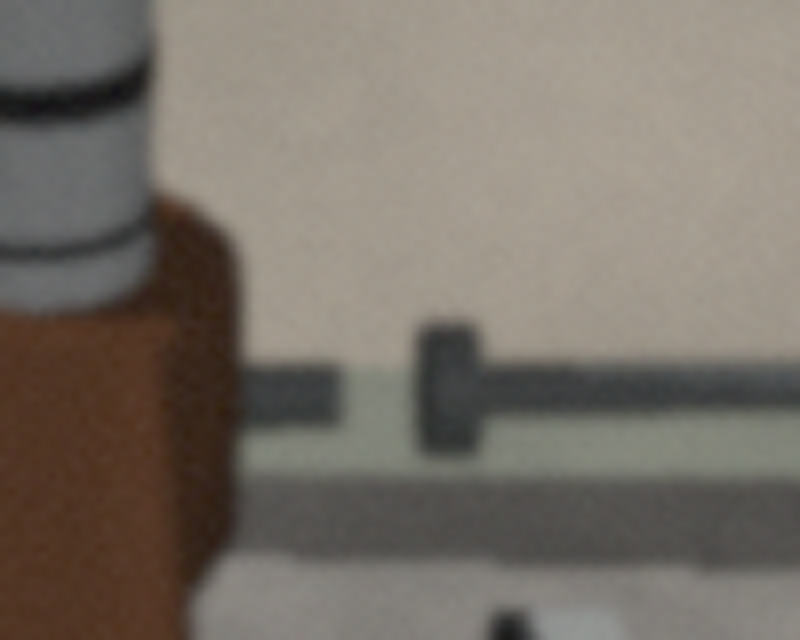

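View pics/w34.png

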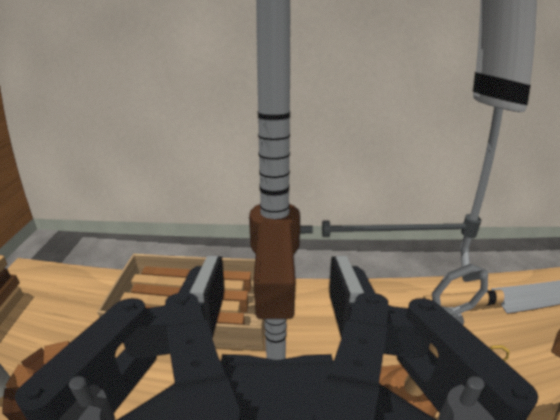

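Emit:
jog_arm:
  rows:
    - {"hand":0.6,"dx":0,"dy":-0.8,"dz":0,"ax":0,"ay":0,"az":0}
    - {"hand":0.6,"dx":0,"dy":-1.5,"dz":0,"ax":0,"ay":0,"az":0}
    - {"hand":0.6,"dx":0,"dy":-2.2,"dz":0,"ax":0,"ay":0,"az":0}
    - {"hand":0.6,"dx":0,"dy":-2.5,"dz":0,"ax":0,"ay":0,"az":0}
    - {"hand":0.6,"dx":0,"dy":-2.5,"dz":0,"ax":0,"ay":0,"az":0}

```text
time_s: 23.68
position: [0.5426, 0.0887, 0.3063]
tool_rot: [[-0.209, 0.977, 0.041], [-0.004, 0.041, -0.999], [-0.978, -0.209, -0.004]]
ft_force: [0.2, 0.5, 0.7]
grip_width: 0.0509
```

Emit:
jog_arm:
  rows:
    - {"hand":0.6,"dx":0,"dy":0,"dz":0,"ax":0,"ay":0,"az":0}
    - {"hand":0.6,"dx":0,"dy":0,"dz":0,"ax":0,"ay":0,"az":0}
    - {"hand":0.6,"dx":0,"dy":0,"dz":0,"ax":0,"ay":0,"az":0}
    - {"hand":0.6,"dx":0,"dy":0,"dz":0,"ax":0,"ay":0,"az":0}
    - {"hand":0.6,"dx":0,"dy":0,"dz":0,"ax":0,"ay":0,"az":0}

```text
time_s: 24.1
position: [0.5447, 0.0886, 0.3062]
tool_rot: [[-0.208, 0.977, 0.041], [-0.004, 0.041, -0.999], [-0.978, -0.208, -0.004]]
ft_force: [-0.3, 0.8, 1.0]
grip_width: 0.0509
```

Run:
```python
from kin import *
s,_=snap("wrist","w35");snap("side","s35");snap("top","t35");crop("w35",240,120,360,210,6)
print(s["position"],s["grip_width"],s["ft_force"])
```

```text
[0.54470725 0.08856068 0.30624194] 0.05094896222988021 [-0.29353243  0.83064165  1.00472879]
```

View pics/w35.png

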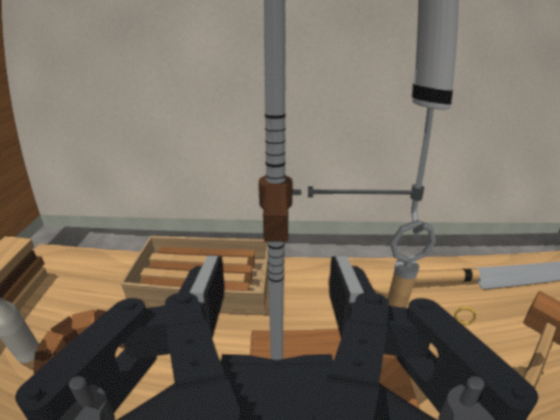

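View pics/w35c.png

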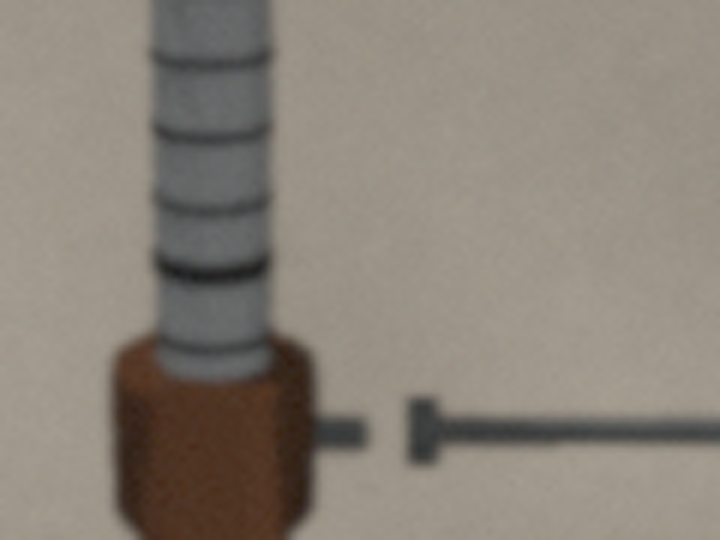

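View pics/s35.png

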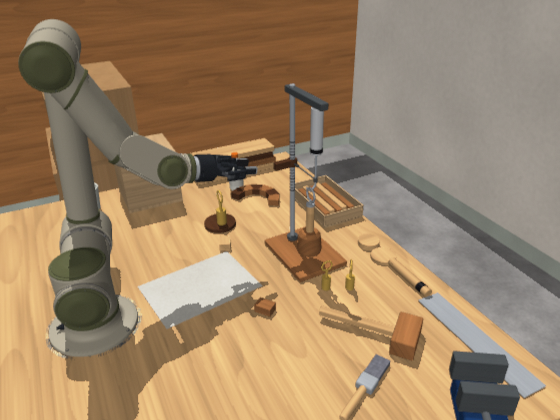

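View pics/t35.png

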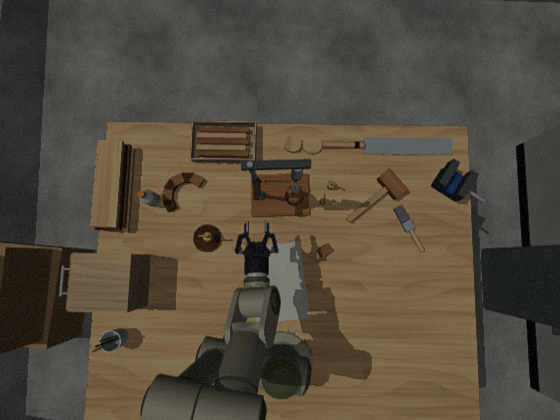

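Emit:
jog_arm:
  rows:
    - {"hand":0.6,"dx":0,"dy":-0.8,"dz":0,"ax":0,"ay":0,"az":0}
    - {"hand":0.6,"dx":0,"dy":0,"dz":0,"ax":0,"ay":0,"az":0}
    - {"hand":0.6,"dx":0,"dy":0,"dz":0,"ax":0,"ay":0,"az":0}
    - {"hand":0.6,"dx":0,"dy":0,"dz":0,"ax":0,"ay":0,"az":0}
    - {"hand":0.6,"dx":0,"dy":0,"dz":0,"ax":0,"ay":0,"az":0}

```text
time_s: 24.67
position: [0.5363, 0.0882, 0.3082]
tool_rot: [[-0.208, 0.977, 0.041], [-0.004, 0.041, -0.999], [-0.978, -0.208, -0.004]]
ft_force: [0.0, 0.3, -0.1]
grip_width: 0.0511
```

Emit:
jog_arm:
  rows:
    - {"hand":0.6,"dx":0,"dy":0,"dz":0,"ax":0,"ay":0,"az":0}
    - {"hand":0.6,"dx":0,"dy":0,"dz":0,"ax":0,"ay":0,"az":0}
    - {"hand":0.6,"dx":0,"dy":0,"dz":0,"ax":0,"ay":0,"az":0}
    - {"hand":0.6,"dx":0,"dy":0,"dz":0,"ax":0,"ay":0,"az":0}
    - {"hand":0.6,"dx":0,"dy":0,"dz":0,"ax":0,"ay":0,"az":0}

```text
time_s: 25.08
position: [0.5363, 0.0883, 0.3081]
tool_rot: [[-0.208, 0.977, 0.041], [-0.004, 0.041, -0.999], [-0.978, -0.208, -0.004]]
ft_force: [0.9, -0.2, -0.6]
grip_width: 0.0512
```

Emit:
jog_arm:
  rows:
    - {"hand":0.6,"dx":0,"dy":0,"dz":0,"ax":0,"ay":0,"az":0}
    - {"hand":0.6,"dx":0,"dy":0,"dz":0,"ax":0,"ay":0,"az":0}
    - {"hand":0.6,"dx":0,"dy":0,"dz":0,"ax":0,"ay":0,"az":0}
    - {"hand":0.6,"dx":0,"dy":0,"dz":0,"ax":0,"ay":0,"az":0}
    - {"hand":0.6,"dx":0,"dy":0,"dz":0,"ax":0,"ay":0,"az":0}

```text
time_s: 25.5
position: [0.5363, 0.0883, 0.3081]
tool_rot: [[-0.208, 0.977, 0.041], [-0.004, 0.041, -0.999], [-0.978, -0.208, -0.004]]
ft_force: [0.1, -0.8, 0.4]
grip_width: 0.0511
```

Run:
```python
from kin import *
ims=[]
for i in range(8):
    s,im=snap("wrist",f"w36_{i}");ims.append(im.astype(int))
s2,im=snap("side","s36")
print(s2["time_s"],[int((np.abs(a-ims[0])[100:330,280:480]).max(2).__gt__(40).sum()) for a in ims])
crop("w36_7",240,120,480,300,3);crop("s36",190,130,350,280,4)
```

```text
25.9 [0, 0, 0, 0, 0, 0, 0, 0]
```

View pics/w36_7c.png

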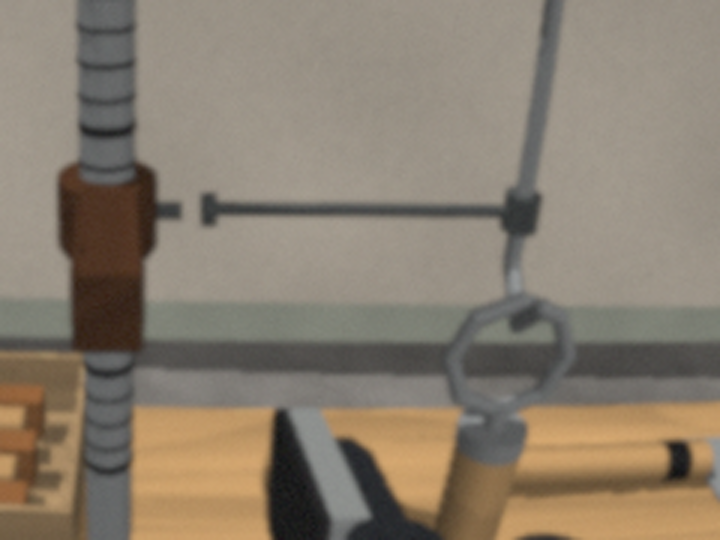

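View pics/s36c.png

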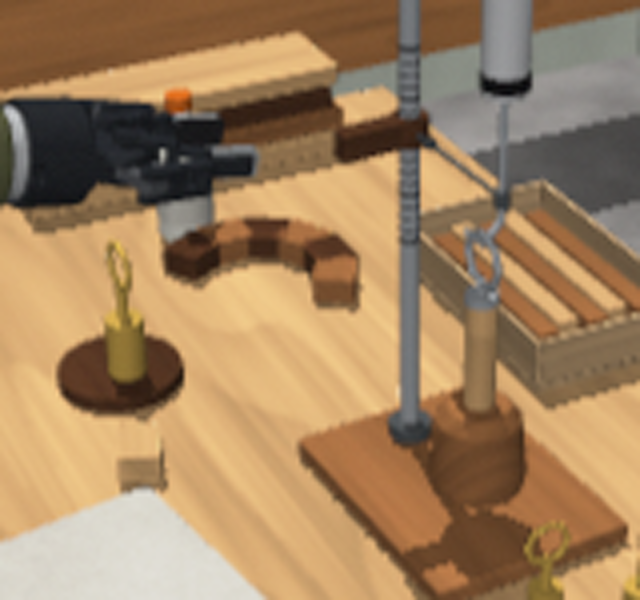

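Everything is still, the index is level with the pointer, the mallet is hanging and the weight stands on the disc. I am handing the job in.

```bash
python3 -c "
from rig import job
print(job.close_job())"
```

```text
the job is handed in; nothing more can be done
None
```

The job is done and handed in at about 26 s of the 72 s allowed. I stood the check weight on the dark disc, hung the mallet on the empty hook, and raised the marker about 61 mm to the pointer.

**Last checks:**
- **Marker:** the index and pointer were level to within about half a millimetre in the last wrist views. The views taken while fitting it had shown it 0.6–0.75 mm low.
- **Mallet:** it hangs by its eye, with the hook pulled down about 26 mm. There was no visible motion over 0.4 s of pictures, and the gripper was about 9 cm clear of everything.
- **Weight:** it stands upright near the middle of the disc.
- **Bystanders:** in the last pictures the other things looked unmoved.

**What went wrong or disagreed:**
- **First grasp:** my first try at the weight closed too far forward and pushed the hanging weight aside by about 10 mm. It stayed on the hook and swung back, and the second grasp held.
- **Finger reach:** in the pictures the finger tips stood about 20 mm behind the stated tool point. I used that measured offset for every later grasp.
- **Calibration:** the fixed cameras and the wrist camera differed by about 3–5 mm sideways. I followed the wrist camera for the close work.

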